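Hang the rinsed bottles to dry and start the drying stand

ROBOT

A 7-joint arm with a two-finger parallel gripper is mounted at the origin on the work surface. World frame = base frame: x ahead of the robot, y to its left, z up, the work surface at z = 0. Lengths are in m, angles in rad, forces in N, time in s.
With the tool pointing down it reaches from about 0.4 to 0.925 m from the base axis. Payload 5.6 kg.
Tool frame: the origin (TCP) lies midway between the tips of the shut fingers; the grasp point (between the pads) lies 19 mm behind it (r.hold_point_z is the distance from the TCP to the grasp point, in m); z points along the fingers, y is the line along which they close (so a half turn about z gives the same grasp; the last joint's range is limited). The gripper opens to 85 mm and grips with 20 to 120 N. Pads are 22 mm wide; open, the fingers measure 114 mm over their backs; the gripper's body (76 mm by 85 mm) begins 54 mm behind the grasp point. The pads swing forward as they close: fully open they stand 13 mm farther back than shut.
Start: joints at [-1.229, 0.468, -0.012, 1.603, 0.006, 1.071, -0.056], TCP at [0.244, 0.602, 0.231] pointing down, gripper open.
Joint ranges: [-2.53, 2.53], [-0.31, 2.02], [-1.57, 1.55], [0.28, 2.44], [-1.29, 4.43], [0.15, 1.84], [-2.92, 2.92]. Speed limits (rad/s): [2.57, 2.57, 3.14, 3.14, 3.14, 3.14, 3.14].

INTERFACE

Orientations are given as a unit quaternion [w, x, y, z].
In Python, from workcell import r gives the robot as it stands.
- The arm moves only by the tool servo_tool, never from a script. Its argument "series" is a list of rows, each a list of 6 numbers: the shift along the tool's x, y, z in mm, then the turn, a rotation vector about the tool's x, y, z in rad. In form: [[x, y, z, wx, wy, wz], ...]. A call has 1 to 5 rows; each row is the pose to reach, as a shift and turn from the pose commanded when the call began, along the tool's axes at that moment; what a row does not reach only later rows make up. A row lasts 1/12 s, in which the tool goes at most 41.7 mm and 7.16 degrees, less where a joint would pass 70% of its speed; a pose out of reach is approached as far as the arm can. A call with a gripper value outside its range is refused whole. "hand" is the opening, from 0 (shut) to 1 (fully open), set as the call begins (left out, the last holds). The fingers move at their own pace and stop on an object; the grip force is fixed at half the most. Time passes only in rows, so rows that repeat a pose let the fingers close. It gives the time, the measured TCP pose, the force, the opening and the grip force at its end, in the units of the state.
- r.observe(): the state, without advancing time (a new reading comes with each control period).
- r.capture(name): name is "scene" or "top" or "wrist"; returns (picture, depth): 420x560x3 uint8, red, green, blue; 420x560 float32, m along the optical axis (not along the pixel's ray), 0 where there is no reading.
- r.camera_params(name): a dict with "intrinsics" (3x3 intrinsics, pixels), "position" and "orientation" of the camera in the world; the wrist camera has in their place "tool_from_camera" (4x4, takes a point from camera to tool coordinates, whose origin is the TCP and whose axes are the flange's). Camera axes: x right, y down, z forward; pixel columns grow to the right and rows downward; lengths in m; the calibration is good to about 2 mm. A picture is of the moment at which its call begins: read the wrist's pose just before it. camera_params takes no time and is no camera call.
- r.sign_off(): hands the job in; it is judged then, once.
The state is a dict: "t": time; "q": joint angles; "qvel": joint speeds; "joint_torque": joint torques, N m; "position": TCP position; "eef_rot": TCP orientation; "contact_force": force on the tool from outside, world axes, zero at the start; "torque": the same for the moment, N m; "gripper_width": finger opening in m; "grasp_force": force on a finger pad.
Only numpy, scipy, OpenCV 4.12 (cv2) and the standard library are available. Lean on these libraries where they do the work, as an engineer would, in place of code of your own. Each camera call takes 0.05 s, during which the arm holds its last target. There are 200 camera calls.

TASK

Hang every long square bottle upside down on the drying stand, one to a peg, with its neck pushed fully home over the peg, and leave the short look-alike bottles and everything else where they are. When all of them hang there, start the stand at its control box by pressing these keys fully down and letting them up, one at a time and in this order: near left, far right, far left, near left again, far right again, and last the large key; do not press the near right key.

Things in the scene. Friction and masses are not known exactly. Their poses are not given: they have to be found in the camera images.
- bottle1: Long open white bottle, may be absent, 110 g, lying. Hollow body 80 mm long, 46 x 46 mm square; round neck 38 mm long, 32 mm outside, 18 mm bore; 118 mm in all. Origin: on its long axis, 70 mm in from the mouth's rim (8 mm from the body's middle, towards the mouth), 23 mm above the table while it lies. x: along the bottle from mouth to closed bottom (neck at -x). Any long side may be underneath
- bottle2: Long open white bottle, may be absent, 110 g, lying. Hollow body 80 mm long, 46 x 46 mm square; round neck 38 mm long, 32 mm outside, 18 mm bore; 118 mm in all. Origin: on its long axis, 70 mm in from the mouth's rim (8 mm from the body's middle, towards the mouth), 23 mm above the table while it lies. x: along the bottle from mouth to closed bottom (neck at -x). Any long side may be underneath
- bottle3: Long open white bottle, may be absent, 110 g, lying. Hollow body 80 mm long, 46 x 46 mm square; round neck 38 mm long, 32 mm outside, 18 mm bore; 118 mm in all. Origin: on its long axis, 70 mm in from the mouth's rim (8 mm from the body's middle, towards the mouth), 23 mm above the table while it lies. x: along the bottle from mouth to closed bottom (neck at -x). Any long side may be underneath
- bottle4: Long open white bottle, may be absent, 110 g, lying. Hollow body 80 mm long, 46 x 46 mm square; round neck 38 mm long, 32 mm outside, 18 mm bore; 118 mm in all. Origin: on its long axis, 70 mm in from the mouth's rim (8 mm from the body's middle, towards the mouth), 23 mm above the table while it lies. x: along the bottle from mouth to closed bottom (neck at -x). Any long side may be underneath
- short1: A look-alike short bottle, not part of the job: the same 46 x 46 mm section and 32 mm neck of 38 mm, but a body only 46 mm long (84 mm in all), lying on its side. Origin: middle of the underside of the body part; the neck points to its -x
- short2: A look-alike short bottle, not part of the job: the same 46 x 46 mm section and 32 mm neck of 38 mm, but a body only 46 mm long (84 mm in all), lying on its side. Origin: middle of the underside of the body part; the neck points to its -x
- stand: Fixed grey drying stand on a 150 x 360 mm foot. Its 90 x 340 mm face looks up at 45 degrees, away from the robot; four steel pegs stand square on it, direction (0.707, 0, 0.707) in the stand's frame: 12 mm thick, 70 mm long, round tips, 90 mm apart in y. Origin: on the table under the peg roots; x away from robot. A bottle is home with its rim on the face; let go, it sags by up to 0.2 rad
- peg1_tip (a point): tip of the leftmost (+y) peg, 70 mm up the peg from its root, where the peg meets the face; the root is 75 mm above the table. With a bottle fully home the origin of the bottle lies at this tip, but for the sag
- peg2_tip (a point): tip of the second from left peg, 70 mm up the peg from its root, where the peg meets the face; the root is 75 mm above the table. With a bottle fully home the origin of the bottle lies at this tip, but for the sag
- peg3_tip (a point): tip of the third from left peg, 70 mm up the peg from its root, where the peg meets the face; the root is 75 mm above the table. With a bottle fully home the origin of the bottle lies at this tip, but for the sag
- peg4_tip (a point): tip of the rightmost (-y) peg, 70 mm up the peg from its root, where the peg meets the face; the root is 75 mm above the table. With a bottle fully home the origin of the bottle lies at this tip, but for the sag
- panel: Fixed control box of the stand, white, 180 (x) x 125 (y) x 35 mm high, with five plain grey spring keys on its flat top: four small ones in a square near the robot, one large one beyond. Origin: centre of its underside; x away from the robot, y left
- key_near_left (a joint): travel of the near left small key (28 mm across) as seen from the robot; the small keys stand 54 mm apart: 0 up, 0.006 m fully down, sprung, 5 N fully down; it counts as pressed beyond 0.0042 m and as up below 0.002 m
- key_near_left_top (a point): centre of the top of the near left small key (28 mm across) as seen from the robot; the small keys stand 54 mm apart; it moves straight down with the key
- key_near_right (a joint): travel of the near right small key (28 mm across) as seen from the robot; the small keys stand 54 mm apart: 0 up, 0.006 m fully down, sprung, 5 N fully down; it counts as pressed beyond 0.0042 m and as up below 0.002 m
- key_near_right_top (a point): centre of the top of the near right small key (28 mm across) as seen from the robot; the small keys stand 54 mm apart; it moves straight down with the key
- key_far_left (a joint): travel of the far left small key (28 mm across) as seen from the robot; the small keys stand 54 mm apart: 0 up, 0.006 m fully down, sprung, 5 N fully down; it counts as pressed beyond 0.0042 m and as up below 0.002 m
- key_far_left_top (a point): centre of the top of the far left small key (28 mm across) as seen from the robot; the small keys stand 54 mm apart; it moves straight down with the key
- key_far_right (a joint): travel of the far right small key (28 mm across) as seen from the robot; the small keys stand 54 mm apart: 0 up, 0.006 m fully down, sprung, 5 N fully down; it counts as pressed beyond 0.0042 m and as up below 0.002 m
- key_far_right_top (a point): centre of the top of the far right small key (28 mm across) as seen from the robot; the small keys stand 54 mm apart; it moves straight down with the key
- key_large (a joint): travel of the large key (48 mm across), beyond the others: 0 up, 0.006 m fully down, sprung, 6 N fully down; it counts as pressed beyond 0.0042 m and as up below 0.002 m
- key_large_top (a point): centre of the top of the large key (48 mm across), beyond the others; it moves straight down with the key
- dish: bystander, loose: terracotta dish of tesserae, 90 mm wide, 35 mm high; origin at its underside
- mosaic: bystander, loose: unfinished mosaic on a 120 x 160 mm board, 14 mm thick; origin at its underside
Mind the look-alikes: they are no part of the job. Leave any black look-alike of the bottle2 alone. Leave any red look-alike of the bottle3 alone.

How it is judged:
On the way, in this order (a step that is already met when the one before it is completed fails the run):
1. every long bottle hangs on a peg, let go ((distance between bottle1 and peg1_tip below 0.022 m or distance between bottle1 and peg2_tip below 0.022 m or distance between bottle1 and peg3_tip below 0.022 m or distance between bottle1 and peg4_tip below 0.022 m) and angle between each of bottle1, bottle2, bottle3, bottle4's own x axis and vertical below 1.2 rad and (distance between bottle2 and peg1_tip below 0.022 m or distance between bottle2 and peg2_tip below 0.022 m or distance between bottle2 and peg3_tip below 0.022 m or distance between bottle2 and peg4_tip below 0.022 m) and (distance between bottle3 and peg1_tip below 0.022 m or distance between bottle3 and peg2_tip below 0.022 m or distance between bottle3 and peg3_tip below 0.022 m or distance between bottle3 and peg4_tip below 0.022 m) and (distance between bottle4 and peg1_tip below 0.022 m or distance between bottle4 and peg2_tip below 0.022 m or distance between bottle4 and peg3_tip below 0.022 m or distance between bottle4 and peg4_tip below 0.022 m) and contact force between the fingers and bottle1 below 0.3 N and contact force between the fingers and bottle2 below 0.3 N and contact force between the fingers and bottle3 below 0.3 N and contact force between the fingers and bottle4 below 0.3 N), for 0.3 s.
2. the near left key is pressed, alone (value of joint key_near_left above 0.0042 m and value of joint each of key_near_right, key_far_left, key_far_right, key_large below 0.002 m), for 0.1 s.
3. the far right key is pressed, alone (value of joint key_far_right above 0.0042 m and value of joint each of key_near_left, key_near_right, key_far_left, key_large below 0.002 m), for 0.1 s.
4. the far left key is pressed, alone (value of joint key_far_left above 0.0042 m and value of joint each of key_near_left, key_near_right, key_far_right, key_large below 0.002 m), for 0.1 s.
5. the near left key is pressed, alone (all of step 2), for 0.1 s.
6. the far right key is pressed, alone (all of step 3), for 0.1 s.
7. the large key is pressed, alone (value of joint key_large above 0.0042 m and value of joint each of key_near_left, key_near_right, key_far_left, key_far_right below 0.002 m), for 0.1 s.
At the end, for the whole second after the job is handed in: Every long bottle present hangs on a peg, at rest and let go: its origin (on its axis, 70 mm inside the mouth) within 22 mm of a peg's tip and its bottom pointing upwards, within 1.2 rad of vertical; all keys are up (under 2 mm) (all of step 1 and value of joint each of key_near_left, key_near_right, key_far_left, key_far_right, key_large below 0.002 m and linear speed of each of bottle1, bottle2, bottle3, bottle4 below 0.02 m/s); the robot touches nothing.
It fails at once if the near right key is pressed (value of joint key_near_right above 0.0035 m).
It fails at once if two keys are pressed at once (value of joint each of key_near_left, key_near_right above 0.0035 m or value of joint each of key_near_left, key_far_left above 0.0035 m or value of joint each of key_near_left, key_far_right above 0.0035 m or value of joint each of key_near_left, key_large above 0.0035 m or value of joint each of key_near_right, key_far_left above 0.0035 m or value of joint each of key_near_right, key_far_right above 0.0035 m or value of joint each of key_near_right, key_large above 0.0035 m or value of joint each of key_far_left, key_far_right above 0.0035 m or value of joint each of key_far_left, key_large above 0.0035 m or value of joint each of key_far_right, key_large above 0.0035 m).
It fails at once if a short bottle is carried off or shoved more than 6 cm from its place (distance of any of short1, short2 from where it was at the start of the episode above 0.06 m).
It fails at once if another bystander is shoved more than 6 cm (distance of any of dish, mosaic from where it was at the start of the episode above 0.06 m).
Of bottle1, bottle2, bottle3, bottle4 only 3 to 4 are there at a start; the rules pass over those that are not, and their reading is None.
At some moment in a run one of bottle1, bottle2, bottle3, bottle4 may be knocked a few centimetres aside while the robot is not near it.
It also fails if it takes over 210 s, if anything falls off the work surface, if the arm or the gripper's body presses on something with over 40 N, if the wrist force passes 120 N, or if a joint passes its speed limit or range.

## Working session

There is one attempt and no reset: what is moved stays moved. The work goes in short steps, Python scripts to look and compute and a tool call to move; the robot and the scene stay as the last step left them, time stands still between calls to the robot, and variables do not carry over. Pictures are saved under pics/ and viewed, at most 14 in all, crops included, and the job is handed in when it is done.

Besides the shell and the picture viewer there is one more tool, called after ">>>" as name(argument=value, ...), one argument or row to a line, values as JSON. servo_tool: Moves the arm, as the interface text tells. Its arguments: {"type":"object","properties":{"series":{"type":"array"},"hand":{"type":"number"}},"required":["series"]}

```bash
ls; mkdir -p pics; cat > h.py <<'E'
import numpy as np, cv2
from workcell import r
from scipy.spatial.transform import Rotation as R
def rot(q): return R.from_quat([q[1],q[2],q[3],q[0]])
def save(img,n): cv2.imwrite('pics/'+n,cv2.cvtColor(img,cv2.COLOR_RGB2BGR))
def cam(name,s=None):
    p=r.camera_params(name); K=np.array(p['intrinsics'])
    if 'tool_from_camera' in p:
        s=s or r.observe(); T=np.eye(4); T[:3,:3]=rot(s['eef_rot']).as_matrix(); T[:3,3]=s['position']
        T=T@np.array(p['tool_from_camera'])
    else:
        T=np.eye(4); T[:3,:3]=rot(p['orientation']).as_matrix(); T[:3,3]=p['position']
    return K,T
def ray(K,T,uv,z):
    d=T[:3,:3]@np.linalg.inv(K)@np.array([uv[0],uv[1],1.]); o=T[:3,3]
    return o+d*(z-o[2])/d[2]
def cloud(K,T,dep):
    v,u=np.mgrid[:dep.shape[0],:dep.shape[1]]
    P=np.stack([(u-K[0,2])/K[0,0]*dep,(v-K[1,2])/K[1,1]*dep,dep],-1)
    return P@T[:3,:3].T+T[:3,3]
E
python3 - <<'E'
from h import *
for n in ['scene','top']:
    s=r.observe(); im,d=r.capture(n); save(im,n+'0.png'); np.save(n+'0.npy',d); np.save(n+'0im.npy',im)
    K,T=cam(n,s); print(n,K.round(1).tolist(),T.round(3).tolist())
print(r.observe())
print(r.camera_params('wrist'), r.hold_point_z)
E
```

```text
pics
scene [[388.7, 0.0, 280.0], [0.0, 388.7, 210.7], [0.0, 0.0, 1.0]] [[-0.55, 0.477, -0.686, 1.235], [0.835, 0.313, -0.452, 0.494], [-0.001, -0.821, -0.57, 0.713], [0.0, 0.0, 0.0, 1.0]]
top [[534.0, 0.0, 280.9], [0.0, 534.0, 206.7], [0.0, 0.0, 1.0]] [[0.026, -0.983, 0.183, 0.238], [-1.0, -0.028, -0.01, 0.023], [0.015, -0.182, -0.983, 1.517], [0.0, 0.0, 0.0, 1.0]]
{'t': 0.1, 'q': array([-1.2289662 ,  0.46829692, -0.01162706,  1.60353669,  0.0060168 ,
        1.07141436, -0.05627387]), 'qvel': array([-0.00010423, -0.00156817, -0.00145687, -0.00181609,  0.0007749 ,
       -0.00050365,  0.00057548]), 'joint_torque': array([ 5.02605653e-04, -5.33524668e+01,  2.14526796e-02, -2.51968914e+01,
        1.14529452e-02,  4.29299689e-03, -2.02109135e-06]), 'position': array([0.24387178, 0.60196723, 0.2304264 ]), 'eef_rot': array([-9.54354842e-05,  1.91234103e-01,  9.81544121e-01, -8.04773673e-04]), 'contact_force': array([-0.34839014,  0.50733667, -1.08796767]), 'torque': array([-0.05154939,  0.02201001, -0.05363886]), 'grasp_force': 0.0, 'gripper_width': 0.08494426372281395}
{'intrinsics': array([[340.84091472,   0.        , 286.15836473],
       [  0.        , 340.84091472, 214.93293364],
       [  0.        ,   0.        ,   1.        ]]), 'tool_from_camera': array([[ 7.87880550e-04, -9.50759213e-01, -3.09929506e-01,
         8.04426015e-02],
       [ 9.99999519e-01,  9.30323010e-04, -3.11790261e-04,
        -1.00913091e-03],
       [ 5.84772014e-04, -3.09929111e-01,  9.50759488e-01,
        -1.41250766e-01],
       [ 0.00000000e+00,  0.00000000e+00,  0.00000000e+00,
         1.00000000e+00]])} 0.0187
```

View pics/scene0.png

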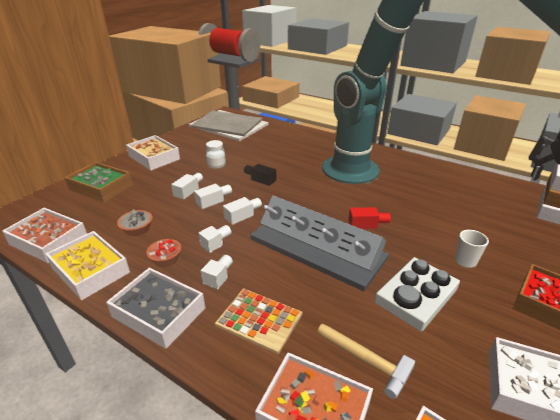

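View pics/top0.png

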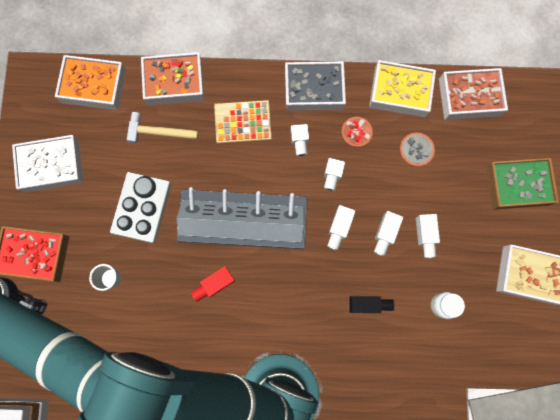

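Top view: three long white bottles at about (342,227), (389,232) and (428,235). Things that could be mistaken for them are the short white bottles at (300,138) and (334,173), the red one at (212,284), the black one at (371,305) and the round white jar at (448,305). The stand is at (243,218) with peg tips at (191,188)…(292,195), and the panel is at (140,207). By the description I choose the three long white ones. Next I measure them and check in a close crop.

```bash
python3 - <<'E'
from h import *
im=np.load('top0im.npy'); d=np.load('top0.npy'); K,T=cam('top'); P=cloud(K,T,d)
Ks,Ts=cam('scene'); ims=np.load('scene0im.npy'); Ps=cloud(Ks,Ts,np.load('scene0.npy'))
hsv=cv2.cvtColor(im,cv2.COLOR_RGB2HSV); hs=cv2.cvtColor(ims,cv2.COLOR_RGB2HSV)
def blobs(hsv,P,tag):
    m=((hsv[...,1]<60)&(hsv[...,2]>140)&(P[...,2]>0.008)&(P[...,2]<0.08)&(P[...,0]>0.2)&(P[...,0]<0.95)&(abs(P[...,1])<.6)).astype(np.uint8)
    n,l,st,c=cv2.connectedComponentsWithStats(m)
    for i in range(1,n):
        if st[i,4]<120: continue
        q=P[l==i]; top=q[q[:,2]>np.percentile(q[:,2],90)-0.02]
        (cx,cy),(w,h),a=cv2.minAreaRect((top[:,:2]*1000).astype(np.float32))
        print(tag,c[i].round(),st[i,4],'rect',round(cx),round(cy),round(w),round(h),round(a,1),'z95',q[:,2].max().round(4),np.percentile(q[:,2],[50,90]).round(4))
blobs(hsv,P,'top'); blobs(hs,Ps,'scene')
z=P[...,2]
print('table z',np.median(z[260:280,240:320]), 'stand/panel highs')
def hi(u0,u1,v0,v1,lo):
    q=P[v0:v1,u0:u1].reshape(-1,3); q=q[q[:,2]>lo]; return q
q=hi(170,320,170,260,0.118)
import collections
l=cv2.kmeans((q[:,1:2]).astype(np.float32),4,None,(3,50,1e-6),5,cv2.KMEANS_PP_CENTERS)
for i in range(4):
    s=q[l[1].ravel()==i]; print('pegtop',len(s),s.mean(0).round(4),s.max(0).round(4),s.min(0).round(4))
q=hi(105,175,165,245,0.03); print('panel',q.min(0),q.max(0))
crop=cv2.resize(im[110:270,270:450],None,fx=3.5,fy=3.5,interpolation=cv2.INTER_CUBIC); save(crop,'crop1.png')
crop=cv2.resize(im[160:260,100:320],None,fx=3.5,fy=3.5,interpolation=cv2.INTER_CUBIC); save(crop,'crop2.png')
E
```

```text
top [168.  82.] 397 rect 891 340 133 171 6.8 z95 0.0593 [0.049  0.0543]
top [105.  81.] 294 rect 869 549 113 134 84.4 z95 0.0569 [0.0486 0.0534]
top [312.  85.] 564 rect 883 -80 135 171 3.0 z95 0.0613 [0.0495 0.0545]
top [399.  87.] 519 rect 882 -340 172 135 81.6 z95 0.0613 [0.0495 0.0552]
top [456.  92.] 613 rect 871 -534 133 145 6.1 z95 0.0598 [0.0446 0.0541]
top [133. 127.] 251 rect 743 446 27 86 87.6 z95 0.0338 [0.0251 0.0296]
top [299. 138.] 417 rect 713 -41 87 46 9.4 z95 0.0542 [0.0439 0.0497]
top [417. 148.] 511 rect 695 -382 85 84 89.3 z95 0.0558 [0.0382 0.0452]
top [333. 172.] 417 rect 612 -136 46 85 76.8 z95 0.0555 [0.044  0.0501]
top [139. 208.] 1848 rect 504 407 127 180 78.7 z95 0.0675 [0.0351 0.0469]
top [143. 186.] 205 rect 558 395 45 43 47.3 z95 0.066 [0.0569 0.061 ]
top [340. 226.] 658 rect 459 -157 47 119 71.4 z95 0.0569 [0.0452 0.0504]
top [387. 232.] 700 rect 445 -289 47 119 70.4 z95 0.057 [0.0449 0.05  ]
top [428. 233.] 745 rect 443 -408 118 50 4.5 z95 0.0552 [0.0447 0.05  ]
top [239. 235.] 725 rect 426 120 338 22 87.3 z95 0.08 [0.0727 0.0785]
top [103. 276.] 143 
[... 1040 characters left out ...]
3 16 0.3 z95 0.0532 [0.0496 0.0513]
scene [320. 380.] 808 rect 882 339 117 171 7.3 z95 0.0537 [0.0491 0.0514]
scene [401. 374.] 541 rect 741 447 26 87 85.9 z95 0.0291 [0.0257 0.0274]
scene [429. 413.] 124 rect 813 520 38 29 85.9 z95 0.0536 [0.0502 0.0521]
table z -1.8557928600948514e-05 stand/panel highs
pegtop 24 [0.5351 0.2505 0.1232] [0.5445 0.255  0.1285] [0.5252 0.2463 0.1183]
pegtop 89 [0.3158 0.0121 1.1412] [0.5357 0.0235 1.517 ] [ 0.2379 -0.0229  0.1187]
pegtop 25 [0.5333 0.161  0.1224] [0.5418 0.1668 0.1273] [0.5249 0.1561 0.118 ]
pegtop 25 [0.5301 0.0719 0.1232] [0.5384 0.0764 0.1332] [0.5193 0.0656 0.1187]
panel [0.23793628 0.02347192 0.03000509] [0.60259503 0.48295938 1.51703092]
```

View pics/crop1.png

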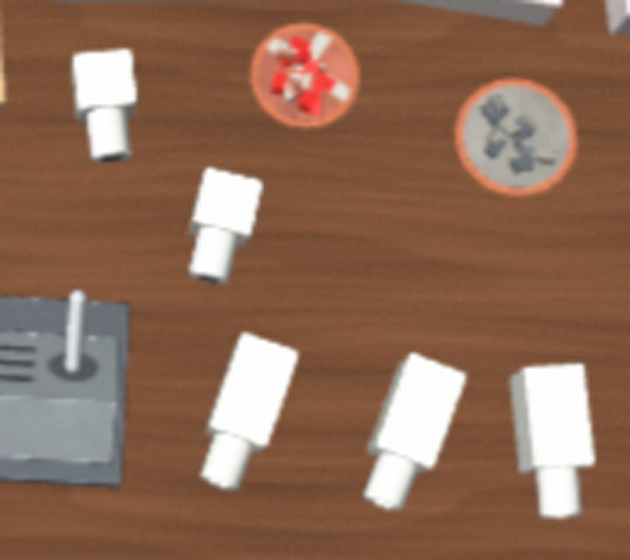

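View pics/crop2.png

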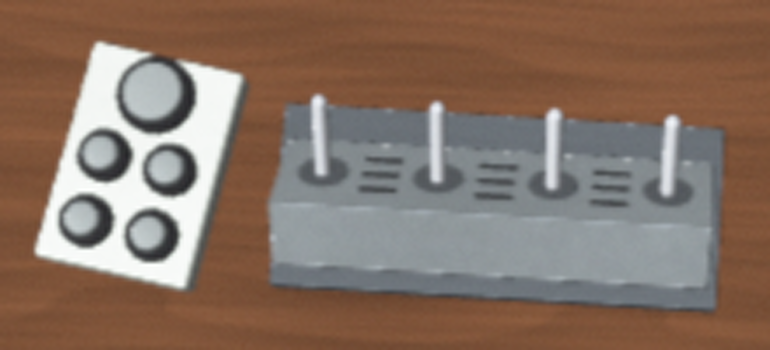

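The crops show three full-length white bottles (necks towards the robot), two clearly shorter ones, the four pegs and the five keys. The choice stands. Now I measure pegs and keys from both views.

```bash
python3 - <<'E'
from h import *
from scipy.optimize import least_squares
im=np.load('top0im.npy'); d=np.load('top0.npy'); K,T=cam('top'); P=cloud(K,T,d)
Ks,Ts=cam('scene'); Ps=cloud(Ks,Ts,np.load('scene0.npy'))
cr=lambda a:(np.array(a)+.5)/3.5-.5+np.array([100,160])
tips=[ray(K,T,cr(p),.1245) for p in [(318,97),(436,104),(553,111),(672,117)]]
roots=[ray(K,T,cr(p),.075) for p in [(323,171),(437,181),(552,185),(668,191)]]
print('tips',np.round(tips,4).tolist()); print('roots',np.round(roots,4).tolist())
for nm,Q in (('top',P),('scene',Ps)):
    q=Q.reshape(-1,3); q=q[np.isfinite(q).all(1)]
    b=q[(q[:,0]>.38)&(q[:,0]<.62)&(q[:,1]>-.08)&(q[:,1]<.31)&(q[:,2]>.02)&(q[:,2]<.16)]
    a=np.deg2rad(-2.); n=np.array([.707*np.cos(a),.707*np.sin(a),.707])
    h=b@n; mode=np.histogram(h,200); hf=mode[1][mode[0].argmax()]; print(nm,'face h',hf)
    c=b[(h>hf+.015)]
    # model: root0 (x,y), yaw, spacing .09 ; root z .075
    def res(p,full=False):
        x,y,yaw=p; ex=np.array([np.cos(yaw),np.sin(yaw),0]);ey=np.array([-np.sin(yaw),np.cos(yaw),0]); u=(ex+[0,0,1])/2**.5
        ds=[]
        for k in range(4):
            w=c-(np.array([x,y,.075])-k*.09*ey); w=w-np.outer(w@u,u); ds.append(np.linalg.norm(w,axis=1))
        ds=np.min(ds,0); 
        return ds if full else (ds-.006)
    o=least_squares(res,[.485,.25,-.03],loss='soft_l1',f_scale=.002); x,y,yaw=o.x
    ey=np.array([-np.sin(yaw),np.cos(yaw),0]);u=np.array([np.cos(yaw),np.sin(yaw),1])/2**.5
    print(nm,len(c),o.x.round(4),np.median(abs(o.fun)).round(4))
    for k in range(4): rt=np.array([x,y,.075])-k*.09*ey; print('  root',rt.round(4),'tip',(rt+.07*u).round(4), 'end', np.percentile((c[(np.abs((c-rt)@ey)<.02)]-rt)@u,98).round(4) if len(c) else 0)
for n,p in dict(nl=(86,220),nr=(151,236),fl=(104,155),fr=(170,169),lg=(156,94)).items():
    uv=cr(p); i=np.round(uv).astype(int); zz=np.median(P[i[1]-1:i[1]+2,i[0]-1:i[0]+2,2]); print(n,uv.round(1),zz.round(4),ray(K,T,uv,zz).round(4))
    q=Ps.reshape(-1,3); w=ray(K,T,uv,zz); s=q[np.linalg.norm(q[:,:2]-w[:2],axis=1)<.008]; print('   scene z',np.median(s[:,2]).round(4))
E
```

```text
tips [[0.5422, 0.251, 0.1245], [0.5394, 0.1611, 0.1245], [0.5365, 0.072, 0.1245], [0.5344, -0.0188, 0.1245]]
roots [[0.4939, 0.2518, 0.075], [0.4885, 0.1625, 0.075], [0.4879, 0.0725, 0.075], [0.4857, -0.0184, 0.075]]
top face h 0.3962631859990612
top 313 [ 0.4934  0.253  -0.0366] 0.0013
  root [0.4934 0.253  0.075 ] tip [0.5428 0.2512 0.1245] end 0.0694
  root [0.4901 0.163  0.075 ] tip [0.5395 0.1612 0.1245] end 0.07
  root [0.4868 0.0731 0.075 ] tip [0.5362 0.0713 0.1245] end 0.0716
  root [ 0.4835 -0.0168  0.075 ] tip [ 0.5329 -0.0186  0.1245] end 0.0717
scene face h 0.3935807999397313
scene 200 [ 0.4906  0.2528 -0.0323] 0.0005
  root [0.4906 0.2528 0.075 ] tip [0.5401 0.2512 0.1245] end 0.0697
  root [0.4877 0.1629 0.075 ] tip [0.5372 0.1613 0.1245] end 0.0722
  root [0.4848 0.0729 0.075 ] tip [0.5343 0.0713 0.1245] end 0.0701
  root [ 0.4819 -0.017   0.075 ] tip [ 0.5314 -0.0186  0.1245] end 0.0704
nl [124.2 222.5] 0.0557 [0.4529 0.4388 0.0557]
   scene z 0.0574
nr [142.8 227.1] 0.0591 [0.4412 0.386  0.0591]
   scene z 0.0575
fl [129.4 203.9] 0.0578 [0.5049 0.4281 0.0578]
   scene z 0.058
fr [148.2 207.9] 0.0568 [0.4954 0.3755 0.0568]
   scene z 0.0578
lg [144.2 186.5] 0.0552 [0.5561 0.3913 0.0552]
   scene z 0.0574
```

```bash
cat >> h.py <<'E'
from scipy.spatial.transform import Slerp
import math, json
YAW=-.034; U=np.array([math.cos(YAW),math.sin(YAW),1])/2**.5; EY=np.array([-math.sin(YAW),math.cos(YAW),0])
TIP=np.array([[.5414,.2512,.1245],[.5384,.1613,.1245],[.5353,.0713,.1245],[.5322,-.0186,.1245]])
RP=R.from_matrix(np.stack([U,-EY,np.cross(U,-EY)],1))
def down(yaw): # tool x at yaw, z down
    x=np.array([math.cos(yaw),math.sin(yaw),0]); z=np.array([0,0,-1.]); return R.from_matrix(np.stack([x,np.cross(z,x),z],1))
def plan(wps,step=35,p=None,q=None):
    """print calls taking the tool through wps [(pos,Rot,(step mm))]"""
    s=r.observe(); p=np.array(s['position']) if p is None else p; q=rot(s['eef_rot']) if q is None else q
    for w in wps:
        P1,Q1=np.array(w[0]),w[1]; st=w[2] if len(w)>2 else step
        n=max(1,math.ceil(np.linalg.norm(P1-p)*1000/st),math.ceil((q.inv()*Q1).magnitude()/.115))
        nc=math.ceil(n/5); sl=Slerp([0,1],R.concatenate([q,Q1])); P0=p
        for c in range(nc):
            m=n/nc; ks=[min((c*m+(j+1)*m/math.ceil(m))/n,1) for j in range(math.ceil(m))]
            rows=[]
            for k in ks:
                d=q.inv().apply(P0+(P1-P0)*k-p)*1000; v=(q.inv()*sl(k)).as_rotvec()
                rows.append([round(float(x),1) for x in d]+[round(float(x),3) for x in v])
            print(json.dumps(rows)); 
            p=p+q.apply(np.array(rows[-1][:3])/1000); q=q*R.from_rotvec(rows[-1][3:])
        print('--')
E
python3 - <<'E'
from h import *
q0=rot(r.observe()['eef_rot']); y=math.radians
plan([((.43,.30,.25),down(y(80))),((.477,-.163,.20),down(y(-18.6)))])
E
```

```text
[[-23.8, -17.5, -1.6, -0.0, 0.0, 0.113], [-47.6, -35.0, -3.2, -0.0, 0.0, 0.227], [-71.5, -52.5, -4.8, -0.0, 0.0, 0.34], [-95.3, -70.0, -6.4, -0.0, 0.0, 0.453]]
[[-29.1, -5.3, -1.6, -0.0, 0.001, 0.114], [-58.2, -10.6, -3.2, -0.0, 0.001, 0.227], [-87.2, -15.9, -4.8, -0.001, 0.001, 0.341], [-116.3, -21.3, -6.4, -0.001, 0.001, 0.454]]
[[-28.5, 8.0, -1.6, 0.0, -0.0, 0.113], [-56.9, 16.0, -3.3, 0.0, 0.0, 0.227], [-85.4, 24.0, -4.9, -0.0, 0.0, 0.34], [-113.9, 32.0, -6.5, -0.0, 0.0, 0.453]]
--
[[-29.9, 8.4, 3.3, 0.0, 0.0, 0.115], [-59.7, 16.9, 6.7, 0.0, 0.0, 0.23], [-89.6, 25.3, 10.0, 0.0, 0.0, 0.344], [-119.4, 33.7, 13.4, 0.0, 0.0, 0.459], [-149.3, 42.1, 16.7, 0.0, 0.0, 0.574]]
[[-20.4, 23.3, 3.3, 0.0, 0.0, 0.115], [-40.9, 46.6, 6.7, 0.0, 0.0, 0.229], [-61.4, 69.9, 10.0, 0.0, 0.0, 0.344], [-81.9, 93.2, 13.3, 0.0, 0.0, 0.459], [-102.4, 116.5, 16.7, 0.0, 0.0, 0.574]]
[[-4.6, 30.7, 3.3, 0.0, 0.0, 0.114], [-9.2, 61.4, 6.7, 0.0, 0.0, 0.229], [-13.7, 92.0, 10.0, 0.0, 0.0, 0.344], [-18.3, 122.7, 13.3, 0.0, 0.0, 0.459], [-22.9, 153.4, 16.7, 0.0, 0.0, 0.573]]
--
```

>>> servo_tool(
  series=[
    [-24,-17.5,-2,0,0,0.113],
    [-48,-35,-3,0,0,0.227],
    [-71,-52.5,-5,0,0,0.34],
    [-95,-70,-6,0,0,0.453],
  ],
  hand=1,
)

```text
t: 0.43
position: [0.3061, 0.5006, 0.2369]
eef_rot: [-0.0, 0.409, 0.912, -0.0]
contact_force: [0.8, 0.1, 1.2]
gripper_width: 0.0855
grasp_force: 0.0
```

>>> servo_tool(
  series=[
    [-29,-5,-2,0,0,0.114],
    [-58,-11,-3,0,0,0.227],
    [-87,-16,-5,0,0,0.341],
    [-116,-21,-6,0,0,0.454],
  ],
)

```text
t: 0.77
position: [0.3682, 0.4002, 0.2432]
eef_rot: [-0.0, 0.604, 0.797, -0.0]
contact_force: [0.4, -0.3, -0.2]
gripper_width: 0.0854
grasp_force: 0.0
```

>>> servo_tool(
  series=[
    [-28,8,-2,0,0,0.113],
    [-57,16,-3,0,0,0.227],
    [-85,24,-5,0,0,0.34],
    [-114,32,-6,0,0,0.453],
  ],
)

```text
t: 1.1
position: [0.4303, 0.2996, 0.2493]
eef_rot: [-0.0, 0.768, 0.641, -0.0]
contact_force: [0.4, -0.3, 0.9]
gripper_width: 0.0854
grasp_force: 0.0
```

>>> servo_tool(
  series=[
    [-30,8,3,0,0,0.115],
    [-60,17,7,0,0,0.23],
    [-90,25,10,0,0,0.344],
    [-119,34,13,0,0,0.459],
    [-149,42,17,0,0,0.574],
  ],
)

```text
t: 1.52
position: [0.4454, 0.1454, 0.2321]
eef_rot: [-0.0, 0.918, 0.397, 0.0]
contact_force: [0.7, 0.2, -0.2]
gripper_width: 0.0853
grasp_force: 0.0
```

>>> servo_tool(
  series=[
    [-20,23,3,0,0,0.115],
    [-41,47,7,0,0,0.229],
    [-61,70,10,0,0,0.344],
    [-82,93,13,0,0,0.459],
    [-102,116,17,0,0,0.574],
  ],
)

```text
t: 1.93
position: [0.4608, -0.0083, 0.2152]
eef_rot: [-0.0, 0.993, 0.121, 0.0]
contact_force: [0.5, 0.4, 0.2]
gripper_width: 0.0856
grasp_force: 0.0
```

>>> servo_tool(
  series=[
    [-5,31,3,0,0,0.114],
    [-9,61,7,0,0,0.229],
    [-14,92,10,0,0,0.344],
    [-18,123,13,0,0,0.459],
    [-23,153,17,0,0,0.573],
  ],
)

```text
t: 2.35
position: [0.4766, -0.1622, 0.1982]
eef_rot: [-0.0, 0.986, -0.164, 0.0]
contact_force: [0.0, -0.2, -0.5]
gripper_width: 0.0852
grasp_force: 0.0
```

```bash
cat >> h.py <<'E'
def bottles(name='top',lo=.03,show=True):
    s=r.observe(); im,d=r.capture(name); K,T=cam(name,s); P=cloud(K,T,d); hsv=cv2.cvtColor(im,cv2.COLOR_RGB2HSV)
    m=((hsv[...,1]<60)&(hsv[...,2]>140)&(P[...,2]>.008)&(P[...,2]<0.08)&(P[...,0]>0.2)&(P[...,0]<0.8)&(abs(P[...,1])<.7)).astype(np.uint8)
    n,l,st,c=cv2.connectedComponentsWithStats(m)
    for i in range(1,n):
        if st[i,4]<150: continue
        q=P[l==i]; (cx,cy),(w,h),a=cv2.minAreaRect((q[q[:,2]>.02][:,:2]*1000).astype(np.float32))
        print(name,c[i].round(),st[i,4],'rect',round(cx,1),round(cy,1),round(w),round(h),round(a,1),'z90',np.percentile(q[:,2],90).round(4))
    return im
E
python3 - <<'E'
from h import *
save(bottles('top'),'top1.png'); save(bottles('wrist'),'wrist1.png')
E
```

```text
top [133. 127.] 253 rect 742.0 445.4 28 88 87.2 z90 0.0299
top [299. 138.] 417 rect 712.6 -40.2 87 46 5.6 z90 0.0502
top [ 57. 161.] 1699 rect 627.9 652.6 134 120 10.1 z90 0.0498
top [417. 148.] 522 rect 695.3 -380.5 83 83 1.2 z90 0.0463
top [333. 172.] 412 rect 611.0 -135.9 46 85 76.7 z90 0.0507
top [139. 208.] 1862 rect 504.0 406.8 127 181 78.7 z90 0.0473
top [143. 186.] 205 rect 557.6 395.1 44 43 47.0 z90 0.0605
top [242. 206.] 150 rect 501.9 120.1 80 37 87.8 z90 0.069
top [275. 208.] 164 rect 500.2 26.5 76 36 88.5 z90 0.0706
top [387. 232.] 699 rect 446.0 -289.5 46 119 69.7 z90 0.0498
top [427. 234.] 752 rect 443.2 -407.2 119 49 5.4 z90 0.0504
top [239. 235.] 739 rect 426.7 120.7 339 21 88.1 z90 0.0785
top [510. 271.] 606 rect 349.5 -662.1 101 130 78.2 z90 0.0529
top [103. 276.] 155 rect 302.2 479.3 67 68 19.2 z90 0.0787
top [439. 305.] 249 rect 251.6 -437.2 70 47 3.3 z90 0.0701
wrist [50. 12.] 769 rect 679.8 -44.1 26 27 4.1 z90 0.0378
wrist [189.  47.] 5143 rect 608.3 -137.2 46 84 77.4 z90 0.0453
wrist [545. 135.] 3596 rect 439.6 -395.0 31 119 88.8 z90 0.0454
wrist [426. 174.] 6024 rect 442.4 -291.1 47 118 69.8 z90 0.0454
wrist [280. 208.] 5191 rect 455.3 -157.9 46 117 71.2 z90 0.0453
```

View pics/top1.png

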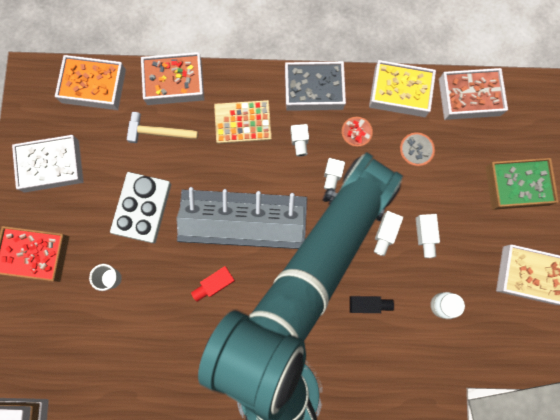

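View pics/wrist1.png

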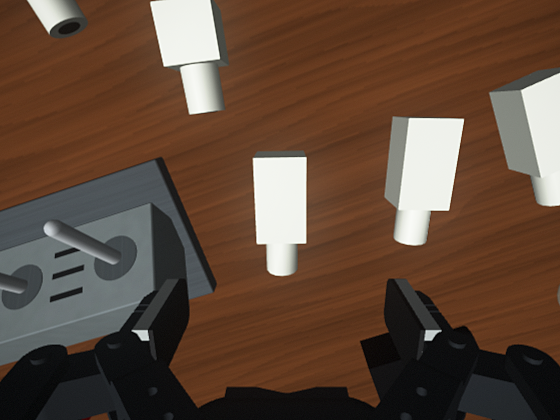

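The top view shows no fourth long bottle under where the arm was. The wrist view has bottle A centred between the fingers at (280,208). Descend on A.

```bash
python3 - <<'E'
from h import *
plan([((.475,-.1632,.006),down(math.radians(-18.7)),40)])
E
```

```text
[[-0.3, -0.6, 38.4, 0.001, -0.0, -0.002], [-0.7, -1.2, 76.8, 0.001, -0.0, -0.003], [-1.0, -1.8, 115.3, 0.002, -0.0, -0.005], [-1.3, -2.4, 153.7, 0.003, -0.001, -0.006], [-1.7, -3.0, 192.1, 0.003, -0.001, -0.008]]
--
```

```bash
python3 - <<'E'
from h import *
for i in range(2):
    s=r.observe(); print(s['t'],s['position'],s['eef_rot'],s['q'].round(3)); print(rot(s['eef_rot']).as_matrix().round(4).tolist())
bottles('wrist')
s=r.observe(); print(s['t'],s['position'],s['eef_rot'])
E
```

```text
2.45 [ 0.47567753 -0.16589596  0.19809861] [ 1.75036679e-03  9.86080066e-01 -1.66261947e-01  6.13107820e-05] [-0.447  0.333  0.866  2.03  -0.316  0.915 -1.318]
[[0.9447, -0.3279, -0.0005], [-0.3279, -0.9447, -0.0035], [0.0007, 0.0034, -1.0]]
2.45 [ 0.47567753 -0.16589596  0.19809861] [ 1.75036679e-03  9.86080066e-01 -1.66261947e-01  6.13107820e-05] [-0.447  0.333  0.866  2.03  -0.316  0.915 -1.318]
[[0.9447, -0.3279, -0.0005], [-0.3279, -0.9447, -0.0035], [0.0007, 0.0034, -1.0]]
wrist [55. 10.] 623 rect 677.9 -44.0 23 26 7.2 z90 0.038
wrist [193.  46.] 4971 rect 607.5 -137.0 45 82 77.5 z90 0.0454
wrist [546. 136.] 3195 rect 438.9 -397.9 118 28 3.7 z90 0.0455
wrist [429. 174.] 6064 rect 442.4 -291.0 47 117 69.9 z90 0.0454
wrist [283. 207.] 5222 rect 455.4 -157.9 46 117 71.3 z90 0.0453
2.5 [ 0.47573861 -0.16309493  0.19787882] [ 7.98706458e-04  9.86536533e-01 -1.63538289e-01 -5.09450436e-04]
```

>>> servo_tool(
  series=[
    [-1,0,35,0,0,0],
    [-1,0,75,0,0,0],
    [-1,0,115,0,0,0],
    [-1,0,155,0,0,0],
    [-1,0,192,0,0,0],
  ],
)

```text
t: 2.92
position: [0.4752, -0.1583, 0.0041]
eef_rot: [-0.001, 0.987, -0.16, -0.001]
contact_force: [1.5, 0.2, -0.6]
gripper_width: 0.0853
grasp_force: 0.0
```

>>> servo_tool(
  series=[
    [0,0,0,0,0,0],
    [0,0,0,0,0,0],
    [0,0,0,0,0,0],
    [0,0,0,0,0,0],
    [0,0,0,0,0,0],
  ],
  hand=0,
)

```text
t: 3.33
position: [0.4775, -0.1605, 0.0088]
eef_rot: [-0.0, 0.987, -0.161, 0.002]
contact_force: [-1.0, 0.3, -1.4]
gripper_width: 0.0453
grasp_force: 61.2
```

>>> servo_tool(
  series=[
    [0,0,0,0,0,0],
    [0,0,0,0,0,0],
    [0,0,0,0,0,0],
    [0,0,0,0,0,0],
    [0,0,0,0,0,0],
  ],
)

```text
t: 3.75
position: [0.4775, -0.1605, 0.0087]
eef_rot: [-0.0, 0.987, -0.161, 0.002]
contact_force: [-1.3, 0.3, 9.7]
gripper_width: 0.0454
grasp_force: 62.3
```

>>> servo_tool(
  series=[
    [0,0,-20,0,0,0],
    [0,0,-50,0,0,0],
    [0,0,-90,0,0,0],
    [0,0,-130,0,0,0],
    [0,0,-170,0,0,0],
  ],
)

```text
t: 4.17
position: [0.4751, -0.1603, 0.1788]
eef_rot: [-0.0, 0.987, -0.162, 0.0]
contact_force: [1.3, -0.4, -1.1]
gripper_width: 0.0454
grasp_force: 61.6
```

>>> servo_tool(
  series=[
    [0,0,-30,0,0,0],
    [0,0,-55,0,0,0],
    [0,0,-80,0,0,0],
    [0,0,-80,0,0,0],
    [0,0,-80,0,0,0],
  ],
)

```text
t: 4.58
position: [0.4762, -0.1602, 0.2581]
eef_rot: [-0.001, 0.987, -0.161, 0.002]
contact_force: [0.0, -0.0, -1.5]
gripper_width: 0.0456
grasp_force: 61.9
```

```bash
cat >> h.py <<'E'
def home(peg,off,d=0.):  # off: bottle origin in tool coords
    return TIP[peg-1]+U*d-RP.apply(off)
E
python3 - <<'E'
from h import *
s=r.observe(); print(s['position'],s['eef_rot'],s['q'].round(2))
off=[-.0094,0,-.0143]; H=home(1,off,.1); print(H, home(1,off,.0))
plan([((.55,.05,.32),R.concatenate([rot(s['eef_rot']),RP]).mean()),(H+[0,0,.06],RP),(H,RP,20)],step=30)
E
```

```text
[ 0.47620922 -0.1601798   0.25805646] [-0.00125743  0.98693833 -0.16107975  0.00211285] [-0.54  0.24  0.94  1.98 -0.23  1.03 -1.39]
[0.62881856 0.24822662 0.19174585] [0.55814875 0.25063032 0.12103518]
[[0.4, -27.9, -7.7, 0.007, 0.048, -0.017], [0.8, -55.7, -15.3, 0.014, 0.097, -0.034], [1.3, -83.6, -23.0, 0.021, 0.145, -0.052], [1.7, -111.5, -30.6, 0.028, 0.194, -0.069]]
[[3.7, -27.9, -6.5, 0.007, 0.048, -0.017], [7.4, -55.8, -12.9, 0.014, 0.097, -0.034], [11.2, -83.7, -19.4, 0.021, 0.145, -0.052], [14.9, -111.7, -25.9, 0.028, 0.194, -0.069]]
--
[[1.3, -25.9, 10.7, 0.007, 0.048, -0.017], [2.6, -51.7, 21.3, 0.014, 0.097, -0.034], [3.9, -77.6, 32.0, 0.021, 0.145, -0.052], [5.2, -103.4, 42.6, 0.028, 0.194, -0.069]]
[[0.9, -25.5, 11.6, 0.006, 0.048, -0.017], [1.9, -50.9, 23.2, 0.013, 0.097, -0.034], [2.8, -76.4, 34.8, 0.02, 0.145, -0.051], [3.7, -101.9, 46.4, 0.027, 0.194, -0.069]]
--
[[-14.1, 0.0, 14.1, 0.0, -0.0, 0.0], [-28.3, 0.0, 28.3, 0.0, -0.0, 0.0], [-42.4, 0.0, 42.4, 0.0, -0.0, 0.0]]
--
```

>>> servo_tool(
  series=[
    [0,-28,-8,0.007,0.048,-0.017],
    [1,-56,-15,0.014,0.097,-0.034],
    [1,-84,-23,0.021,0.145,-0.052],
    [2,-111,-31,0.028,0.194,-0.069],
  ],
)

```text
t: 4.92
position: [0.5119, -0.0545, 0.2864]
eef_rot: [0.002, 0.987, -0.126, 0.098]
contact_force: [-0.1, 0.0, -1.0]
gripper_width: 0.0455
grasp_force: 61.9
```

>>> servo_tool(
  series=[
    [4,-28,-6,0.007,0.048,-0.017],
    [7,-56,-13,0.014,0.097,-0.034],
    [11,-84,-19,0.021,0.145,-0.052],
    [15,-112,-26,0.028,0.194,-0.069],
  ],
)

```text
t: 5.25
position: [0.5491, 0.0509, 0.3172]
eef_rot: [0.003, 0.977, -0.09, 0.195]
contact_force: [0.1, -1.0, -0.9]
gripper_width: 0.0451
grasp_force: 61.9
```

>>> servo_tool(
  series=[
    [1,-26,11,0.007,0.048,-0.017],
    [3,-52,21,0.014,0.097,-0.034],
    [4,-78,32,0.021,0.145,-0.052],
    [5,-103,43,0.028,0.194,-0.069],
  ],
)

```text
t: 5.58
position: [0.5884, 0.1494, 0.2816]
eef_rot: [0.005, 0.956, -0.052, 0.289]
contact_force: [1.4, -0.3, -1.6]
gripper_width: 0.0453
grasp_force: 62.0
```

>>> servo_tool(
  series=[
    [1,-25,12,0.006,0.048,-0.017],
    [2,-51,23,0.013,0.097,-0.034],
    [3,-76,35,0.02,0.145,-0.051],
    [4,-102,46,0.027,0.194,-0.069],
    [4,-102,46,0.027,0.194,-0.069],
  ],
)

```text
t: 6.0
position: [0.6255, 0.2547, 0.2431]
eef_rot: [0.01, 0.925, -0.007, 0.38]
contact_force: [-1.0, 1.4, -1.8]
gripper_width: 0.0454
grasp_force: 62.1
```

>>> servo_tool(
  series=[
    [-14,0,14,0,0,0],
    [-28,0,28,0,0,0],
    [-42,0,42,0,0,0],
    [-42,0,42,0,0,0],
    [-42,0,42,0,0,0],
  ],
)

```text
t: 6.42
position: [0.6307, 0.2548, 0.2064]
eef_rot: [0.018, 0.931, -0.018, 0.365]
contact_force: [-0.5, -0.4, -1.9]
gripper_width: 0.0454
grasp_force: 62.5
```

```bash
python3 - <<'E'
from h import *
im,d=r.capture('scene'); save(cv2.resize(im[140:300,180:420],None,fx=3.2,fy=3.2,interpolation=cv2.INTER_CUBIC),'s2.png'); np.save('s2d.npy',d)
s=r.observe(); print(s['position'],s['q'].round(2),s['contact_force'].round(1))
H=home(1,[-.0094,0,-.0143],.1); print(H,'err tool',rot(s['eef_rot']).inv().apply(H-s['position']).round(4),(rot(s['eef_rot']).inv()*RP).as_rotvec().round(3))
im,d=r.capture('wrist'); save(im,'w2.png')
E
```

```text
[0.631047   0.25459547 0.20724938] [-1.34  0.48  0.87  2.1   0.71  0.15 -2.92] [-0.8 -0.1 -0.6]
[0.62881856 0.24822662 0.19174585] err tool [-0.012   0.0062  0.0101] [0.024 0.037 0.004]
```

View pics/s2.png

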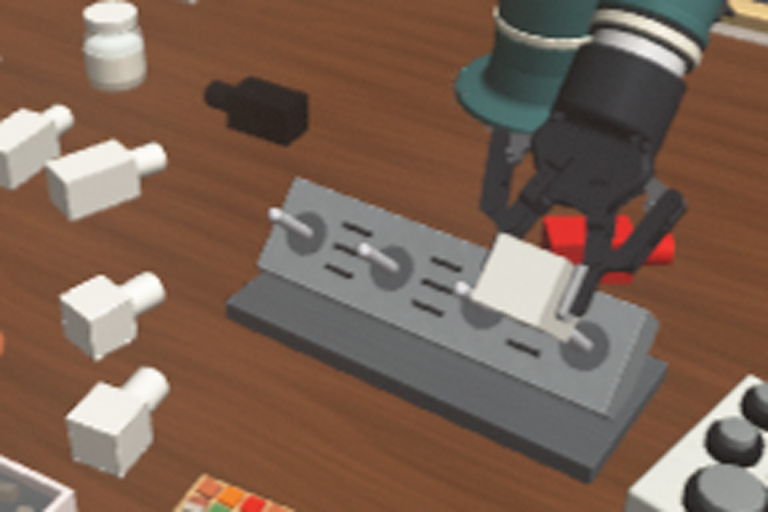

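The scene crop shows bottle A tilted near peg 1 (root at about (585,345)), but joints 6 and 7 are at their limits there. I'll identify the kinematics so I can plan within the joint ranges.

```bash
cat > kin.py <<'E'
from h import *
import itertools, json, os
S=[([-1.2289662,.46829692,-.01162706,1.60353669,.0060168,1.07141436,-.05627387],[.24387178,.60196723,.2304264],[-9.54354842e-05,.191234103,.981544121,-.000804773673]),
([-.447,.333,.866,2.03,-.316,.915,-1.318],[.47567753,-.16589596,.19809861],[1.75036679e-03,.986080066,-.166261947,6.1e-5]),
([-.54,.24,.94,1.98,-.23,1.03,-1.39],[.47620922,-.1601798,.25805646],[-.00125743,.98693833,-.16107975,.00211285])]
def add():
    s=r.observe(); f='samples.json'; L=json.load(open(f)) if os.path.exists(f) else []
    L.append([list(map(float,s[k])) for k in('q','position','eef_rot')]); json.dump(L,open(f,'w')); return L
L=S+[tuple(x) for x in (json.load(open('samples.json')) if os.path.exists('samples.json') else [])]
E
python3 - <<'E'
import kin; kin.add()
E
python3 - <<'E'
from kin import *
ax='zyzyzyz'
best=[]
for sg in itertools.product([1,-1],repeat=7):
    Ds=[]
    for q,p,e in L:
        Rq=R.identity()
        for a,s,x in zip(ax,sg,q): Rq=Rq*R.from_euler(a,s*x)
        Ds.append((Rq,rot(e)))
    # Rq*C = e up to const base yaw: solve with base yaw B fixed grid {0,pi/2,..}
    C=R.concatenate([Rq.inv()*e for Rq,e in Ds]); m=C.mean(); best.append((np.max((C*m.inv()).magnitude()),sg,m.as_rotvec().round(3)))
best.sort(key=lambda t:t[0]); 
for b in best[:6]: print(b)
E
```

```text
(np.float64(0.0027885802228332516), (-1, 1, -1, 1, -1, 1, -1), array([-1.00e-03,  0.00e+00,  1.57e+00]))
(np.float64(0.49749889357526034), (1, 1, 1, 1, 1, 1, 1), array([-0.016,  0.017, -1.033]))
(np.float64(0.6710234540538211), (-1, 1, -1, -1, 1, 1, 1), array([ 1.877,  1.739, -0.498]))
(np.float64(0.7061981670090098), (1, 1, 1, -1, -1, 1, -1), array([-1.41 ,  2.267,  0.65 ]))
(np.float64(0.7528353178515076), (1, 1, 1, 1, -1, 1, 1), array([-0.038,  0.257, -0.843]))
(np.float64(0.8973464430065478), (-1, -1, 1, -1, 1, -1, 1), array([0.046, 0.047, 0.761]))
```

```bash
cat >> kin.py <<'E'
SG=np.array([-1,1,-1,1,-1,1,-1]); LO=np.array([-2.53,-.31,-1.57,.28,-1.29,.15,-2.92]); HI=np.array([2.53,2.02,1.55,2.44,4.43,1.84,2.92])
def frames(q):
    F=[R.identity()]
    for a,s,x in zip('zyzyzyz',SG,q): F.append(F[-1]*R.from_euler(a,s*x))
    return F
def cols(q):
    F=frames(q); e=np.eye(3)
    return np.stack([F[0].apply(e[2]),F[2].apply(e[2]),F[4].apply(e[2]),F[6].apply(e[2]),F[2].apply(e[1]),F[4].apply(e[1]),F[6].apply(e[1])],1)
A=np.vstack([cols(q) for q,_,_ in L]); b=np.hstack([p for _,p,_ in L])
W=np.linalg.lstsq(np.vstack([A,1e-3*np.eye(7)]),np.r_[b,np.zeros(7)],rcond=None)[0]
def fk(q): return cols(q)@W, frames(q)[7]*R.from_rotvec([0,0,np.pi/2])
def err(q,p,Q):
    a,b=fk(q); return np.r_[p-a,(Q*b.inv()).as_rotvec()]
def jac(q):
    J=np.zeros((6,7))
    for i in range(7):
        d=np.zeros(7); d[i]=1e-5; p0,R0=fk(q); p1,R1=fk(q+d); J[:3,i]=(p1-p0)/1e-5; J[3:,i]=(R1*R0.inv()).as_rotvec()/1e-5
    return J
def ik(q,p,Q,n=15):
    for _ in range(n): q=np.clip(q+np.linalg.pinv(jac(q),rcond=1e-3)@err(q,p,Q),LO,HI)
    return q
E
python3 - <<'E'
from kin import *
from scipy.optimize import least_squares
print('W',W.round(4),'res',(A@W-b).round(4))
rng=np.random.default_rng(0); F=R.from_rotvec([0,0,np.pi]); off=np.array([-.0094,0,-.0143])
mid=(LO+HI)/2; half=(HI-LO)/2
for k in range(1,5):
  for flip in (0,1):
    out=[]
    for d in (.1,0):
        Q=RP*F if flip else RP
        p=home(k,off,d); best=None
        for t in range(25):
            q0=rng.uniform(LO,HI) if t else np.array(L[-1][0])
            o=least_squares(lambda q:np.r_[err(q,p,Q)*100,.02*((q-mid)/half)**4],q0,bounds=(LO,HI),max_nfev=60)
            e=np.abs(err(o.x,p,Q)).max(); m=np.min(np.minimum(o.x-LO,HI-o.x))
            if e<2e-3 and (best is None or m>best[0]): best=(m,o.x)
        out.append(best and (best[0].round(2),best[1].round(2).tolist()))
    print(k,flip,out)
E
```

```text
W [ 3.068e-01  5.200e-01  4.729e-01  3.125e-01 -2.970e-02 -4.000e-03
  2.000e-04] res [-0.      0.0001  0.0007  0.0009 -0.0003  0.0008 -0.0009  0.0002 -0.0015
  0.     -0.0001 -0.    ]Traceback (most recent call last):
  File "<stdin>", line 14, in <module>
    return func(*args, **kwargs)
    raise ValueError("Initial guess is outside of provided bounds")
ValueError: Initial guess is outside of provided bounds
```

Model fits to 1 mm.

```bash
time timeout 500 python3 - <<'E'
from kin import *
from scipy.optimize import least_squares
rng=np.random.default_rng(0); F=R.from_rotvec([0,0,np.pi]); off=np.array([-.0094,0,-.0143])
mid=(LO+HI)/2; half=(HI-LO)/2
for k in (1,2,3,4):
  for flip in (0,1):
    out=[]
    for d in (.1,0):
        Q=RP*F if flip else RP
        p=home(k,off*[-1,1,1] if flip else off,0)+U*d if not flip else TIP[k-1]+U*(d+.0094)-RP.apply([0,0,-.0143])
        best=None
        for t in range(12):
            q0=rng.uniform(LO,HI) if t else np.clip(np.array(L[-1][0]),LO+.01,HI-.01)
            o=least_squares(lambda q:np.r_[err(q,p,Q)*100,.02*((q-mid)/half)**4],q0,bounds=(LO,HI),max_nfev=40)
            e=np.abs(err(o.x,p,Q)).max(); m=np.min(np.minimum(o.x-LO,HI-o.x))
            if e<2e-3 and (best is None or m>best[0]): best=(m,o.x)
        out.append(best and (best[0].round(2),best[1].round(2).tolist()))
    print(k,flip,out,flush=True)
E
```

```text
1 0 [(np.float64(0.3), [-0.46, 0.4, -0.2, 2.1, 1.62, 0.52, 2.62]), (np.float64(0.22), [-0.07, 0.62, -0.78, 2.22, 1.9, 0.91, 2.38])]
1 1 [(np.float64(0.38), [0.09, 0.57, -0.89, 2.06, 1.73, 0.84, -0.44]), (np.float64(0.21), [-0.17, 0.57, -0.66, 2.23, 1.89, 0.84, -0.8])]
2 0 [(np.float64(0.27), [0.16, 0.44, -0.74, 2.17, 1.82, 0.61, 2.65]), (np.float64(0.12), [0.47, 0.93, -1.28, 2.32, 2.07, 1.21, 2.62])]
2 1 [(np.float64(0.28), [0.38, 0.56, -1.02, 2.16, 1.84, 0.78, -0.41]), (np.float64(0.12), [0.3, 0.68, -1.0, 2.32, 2.05, 0.95, -0.69])]
3 0 [(np.float64(0.09), [0.7, 0.62, -1.17, 2.22, 1.93, 0.73, 2.83]), (np.float64(0.03), [0.35, 0.51, -0.76, 2.41, 2.28, 0.69, 2.29])]
3 1 [(np.float64(0.2), [0.23, 0.35, -0.57, 2.24, 2.02, 0.41, -0.6]), (np.float64(0.05), [0.79, 1.11, -1.43, 2.39, 2.17, 1.26, -0.29])]
4 0 [(np.float64(0.14), [0.46, 0.33, -0.57, 2.26, 2.33, 0.29, 2.41]), (np.float64(0.0), [0.56, 0.47, -0.7, 2.44, 2.57, 0.56, 2.2])]
4 1 [(np.float64(0.21), [1.02, 0.75, -1.34, 2.23, 1.98, 0.73, -0.1]), (np.float64(0.02), [0.88, 0.68, -1.09, 2.42, 2.35, 0.73, -0.55])]
real	0m51.944s
user	0m51.464s
sys	0m0.251s
```

```bash
cat >> kin.py <<'E'
DQ=.7*np.array([2.57,2.57,3.14,3.14,3.14,3.14,3.14])/12
def sim(q,wps,step=30,rs=.115):
    """min-norm IK following of straight/slerp waypoints"""
    q=np.array(q,float); out=[]
    for w in wps:
        p,Q=fk(q); P1,Q1=np.array(w[0]),w[1]
        n=max(1,math.ceil(np.linalg.norm(P1-p)*1000/step),math.ceil((Q.inv()*Q1).magnitude()/rs)); sl=Slerp([0,1],R.concatenate([Q,Q1]))
        for k in range(1,n+1):
            t=k/n; q=ik(q,p+(P1-p)*t,sl(t),4)
        e=err(q,P1,Q1); out.append(q); print(q.round(2),'err mm',(1e3*np.linalg.norm(e[:3])).round(1),'rad',np.linalg.norm(e[3:]).round(3),'margin',np.min(np.minimum(q-LO,HI-q)).round(2),'n',n)
    return q
E
python3 - <<'E'
from kin import *
y=math.radians
q=sim(L[0][0],[((.43,.30,.25),down(y(80))),((.4766,-.1622,.1982),down(y(-18.7)))]); print('actual',L[1][0])
q=sim(L[2][0],[((.55,.05,.32),R.concatenate([rot(L[2][2]),RP]).mean()),(home(1,[-.0094,0,-.0143],.1)+[0,0,.06],RP),(home(1,[-.0094,0,-.0143],.1),RP)]); print('actual',np.round(L[3][0],2))
E
```

```text
[-0.98  0.23  0.36  1.91 -0.1   1.01 -0.75] err mm 0.0 rad 0.0 margin 0.53 n 12
[-0.45  0.33  0.86  2.03 -0.32  0.91 -1.32] err mm 0.0 rad 0.0 margin 0.41 n 16
actual [-0.447, 0.333, 0.866, 2.03, -0.316, 0.915, -1.318]
[-0.97 -0.02  0.76  2.06  0.2   0.72 -2.09] err mm 0.0 rad 0.0 margin 0.29 n 8
[-1.4   0.39  0.94  2.12  0.78  0.18 -2.92] err mm 0.0 rad 0.015 margin 0.0 n 8
[-1.42  0.56  1.    2.16  0.68  0.15 -2.92] err mm 44.8 rad 0.145 margin 0.0 n 3
actual [-1.34  0.48  0.87  2.1   0.71  0.15 -2.92]
```

```bash
python3 - <<'E'
from kin import *
y=math.radians; F=R.from_rotvec([0,0,np.pi]); off=np.array([-.0094,0,-.0143]); q0=L[3][0]
def homeF(k,d,F=F): return TIP[k-1]+U*(d+.0094)-RP.apply([0,0,-.0143])
for name,yaws,Q in (('flip',[80,161.3],RP*F),('full',[80,161,250,341.3],RP)):
    print(name); q=sim(q0,[((.5,-.1,.30),down(0))]+[((.5,-.15,.28),down(y(a))) for a in yaws])
    if name=='flip': q=sim(q,[((.475,-.163,.01),down(y(161.3))),((.475,-.163,.26),down(y(161.3)))])
    for k in (1,2,3):
        print('peg',k); qq=sim(q,[((.55,.05,.32),down(y(161.3+10)) if name=='flip' else down(0)),(homeF(k,.1)+[0,0,.08],Q),(homeF(k,.1),Q),(homeF(k,0),Q)])
E
```

```text
flip
[-0.25  0.16  0.43  1.89 -0.07  1.11 -1.36] err mm 0.0 rad 0.0 margin 0.47 n 13
[-0.05  0.2   0.32  1.88 -0.07  1.08  0.12] err mm 0.0 rad 0.0 margin 0.51 n 13
[ 0.1   0.2   0.15  1.87 -0.03  1.08  1.5 ] err mm 0.0 rad 0.0 margin 0.51 n 13
[ 0.18  0.58  0.1   2.09 -0.12  0.48  1.61] err mm 0.0 rad 0.0 margin 0.33 n 10
[ 0.12  0.18  0.16  1.94 -0.03  1.02  1.54] err mm 0.0 rad 0.0 margin 0.49 n 9
peg 1
[-0.15  0.22 -0.    1.74  0.    1.18  1.27] err mm 0.0 rad 0.0 margin 0.53 n 8
[-0.74  0.25  0.13  2.06  1.21  0.45 -0.12] err mm 0.0 rad 0.0 margin 0.3 n 8
[-0.79  0.38  0.19  2.12  1.59  0.38 -0.56] err mm 0.0 rad 0.0 margin 0.23 n 3
[-0.82  0.46  0.1   2.27  1.93  0.51 -1.03] err mm 0.0 rad 0.0 margin 0.17 n 4
peg 2
[-0.15  0.22 -0.    1.74  0.    1.18  1.27] err mm 0.0 rad 0.0 margin 0.53 n 8
[-0.63  0.18  0.18  2.16  1.29  0.33 -0.09] err mm 0.0 rad 0.0 margin 0.18 n 7
[-0.63  0.32  0.19  2.22  1.9   0.31 -0.75] err mm 0.0 rad 0.0 margin 0.16 n 3
[-0.56  0.41  0.    2.37  2.22  0.52 -1.16] err mm 0.0 rad 0.0 margin 0.07 n 4
peg 3
[-0.15  0.22 -0.    1.74  0.    1.18  1.27] err
[... 959 characters left out ...]
.37  2.61] err mm 0.0 rad 0.0 margin 0.24 n 4
peg 2
[ 0.82  1.09 -1.57  1.79  1.13  1.81  2.92] err mm 169.9 rad 0.91 margin 0.0 n 12
[ 0.66  0.8  -1.54  2.09  1.74  1.12  2.92] err mm 0.0 rad 0.121 margin 0.0 n 11
[ 0.57  0.88 -1.38  2.15  1.92  1.12  2.88] err mm 0.0 rad 0.0 margin 0.04 n 3
[ 0.48  0.95 -1.29  2.32  2.07  1.23  2.64] err mm 0.0 rad 0.0 margin 0.12 n 4
peg 3
[ 0.82  1.09 -1.57  1.79  1.13  1.81  2.92] err mm 169.9 rad 0.91 margin 0.0 n 12
[ 0.92  0.71 -1.54  2.15  1.71  0.91  2.92] err mm 0.1 rad 0.222 margin 0.0 n 11
[ 0.79  0.78 -1.34  2.21  1.94  0.9   2.92] err mm 0.0 rad 0.012 margin 0.0 n 3
[ 0.72  0.87 -1.27  2.39  2.16  1.05  2.68] err mm 0.0 rad 0.0 margin 0.05 n 4
```

```bash
python3 - <<'E'
from kin import *
y=math.radians
plan([((.56,.10,.33),R.concatenate([rot(L[3][2]),down(0)]).mean()),((.48,-.163,.15),down(y(-18.7)))],step=35)
E
```

```text
[[5.8, 26.7, -21.8, 0.003, -0.062, -0.003], [11.5, 53.4, -43.6, 0.006, -0.125, -0.006], [17.3, 80.1, -65.3, 0.009, -0.187, -0.01]]
[[1.3, 26.5, -22.7, 0.003, -0.063, -0.003], [2.6, 53.0, -45.4, 0.006, -0.125, -0.006], [3.9, 79.6, -68.1, 0.009, -0.187, -0.009]]
--
[[-13.6, 26.2, 14.4, -0.004, -0.037, 0.03], [-27.2, 52.4, 28.8, -0.009, -0.075, 0.061], [-40.8, 78.7, 43.1, -0.013, -0.112, 0.091], [-54.5, 104.9, 57.5, -0.017, -0.15, 0.121], [-68.1, 131.1, 71.9, -0.022, -0.187, 0.151]]
[[-6.6, 27.4, 16.9, -0.004, -0.038, 0.031], [-13.2, 54.8, 33.7, -0.008, -0.075, 0.061], [-19.8, 82.2, 50.6, -0.013, -0.112, 0.091], [-26.4, 109.6, 67.5, -0.017, -0.15, 0.121], [-33.0, 137.0, 84.3, -0.021, -0.187, 0.152]]
--
```

>>> servo_tool(
  series=[
    [6,27,-22,0.003,-0.062,-0.003],
    [11,53,-44,0.006,-0.125,-0.006],
    [17,80,-65,0.009,-0.187,-0.01],
  ],
)

```text
t: 6.77
position: [0.5961, 0.1816, 0.2656]
eef_rot: [0.014, 0.96, -0.012, 0.279]
contact_force: [2.0, -1.4, -1.6]
gripper_width: 0.0454
grasp_force: 62.6
```

>>> servo_tool(
  series=[
    [1,26,-23,0.003,-0.063,-0.003],
    [3,53,-45,0.006,-0.125,-0.006],
    [4,80,-68,0.009,-0.187,-0.009],
  ],
)

```text
t: 7.02
position: [0.5604, 0.1016, 0.3287]
eef_rot: [0.008, 0.982, -0.011, 0.19]
contact_force: [1.2, -0.4, -0.7]
gripper_width: 0.0456
grasp_force: 62.6
```

>>> servo_tool(
  series=[
    [-14,26,14,-0.004,-0.037,0.03],
    [-27,52,29,-0.009,-0.075,0.061],
    [-41,79,43,-0.013,-0.112,0.091],
    [-54,105,57,-0.017,-0.15,0.121],
    [-68,131,72,-0.022,-0.187,0.151],
  ],
)

```text
t: 7.43
position: [0.5218, -0.0297, 0.2367]
eef_rot: [0.004, 0.991, -0.088, 0.099]
contact_force: [0.3, -0.4, -2.1]
gripper_width: 0.0452
grasp_force: 62.6
```

>>> servo_tool(
  series=[
    [-7,27,17,-0.004,-0.038,0.031],
    [-13,55,34,-0.008,-0.075,0.061],
    [-20,82,51,-0.013,-0.112,0.091],
    [-26,110,67,-0.017,-0.15,0.121],
    [-33,137,84,-0.021,-0.187,0.152],
  ],
)

```text
t: 7.85
position: [0.4827, -0.1611, 0.1467]
eef_rot: [-0.001, 0.986, -0.164, 0.005]
contact_force: [0.6, -0.5, -0.7]
gripper_width: 0.0454
grasp_force: 62.6
```

>>> servo_tool(
  series=[
    [0,0,0,0,0,0],
    [0,0,0,0,0,0],
    [0,0,0,0,0,0],
  ],
)

```text
t: 8.1
position: [0.4831, -0.1593, 0.1469]
eef_rot: [-0.0, 0.987, -0.163, 0.005]
contact_force: [0.8, -0.5, -1.0]
gripper_width: 0.0455
grasp_force: 62.5
```

```bash
python3 - <<'E'
from kin import *
add(); print(r.observe()['q'].round(2)); bottles('top')
plan([((.475,-.163,.0115),down(math.radians(-18.7)),30)])
E
```

```text
[-0.23  0.37  0.59  2.06 -0.3   0.78 -1.36]
top [133. 127.] 251 rect 741.5 445.1 28 86 85.1 z90 0.0299
top [299. 138.] 419 rect 711.4 -41.0 86 46 7.8 z90 0.0499
top [ 57. 161.] 1694 rect 628.0 653.3 133 121 11.9 z90 0.0499
top [417. 148.] 520 rect 695.8 -380.9 83 83 2.0 z90 0.0463
top [333. 173.] 427 rect 611.3 -136.3 46 85 77.0 z90 0.0496
top [139. 208.] 1856 rect 504.0 407.6 128 181 78.1 z90 0.0457
top [143. 186.] 205 rect 557.7 394.9 44 44 53.1 z90 0.061
top [274. 208.] 154 rect 500.5 26.4 76 35 89.0 z90 0.071
top [387. 232.] 697 rect 445.6 -289.4 47 119 69.7 z90 0.0504
top [427. 233.] 749 rect 442.9 -407.7 118 50 5.1 z90 0.0499
top [238. 235.] 731 rect 426.8 122.7 343 21 88.4 z90 0.0783
top [510. 271.] 601 rect 349.9 -662.2 101 132 78.9 z90 0.0532
top [439. 305.] 249 rect 252.1 -437.5 48 70 89.7 z90 0.0704
[[-1.6, 1.4, 27.1, -0.001, -0.002, -0.0], [-3.2, 2.9, 54.2, -0.001, -0.004, -0.0], [-4.8, 4.3, 81.3, -0.002, -0.006, -0.0], [-6.4, 5.8, 108.4, -0.002, -0.008, -0.0], [-8.0, 7.2, 135.6, -0.003, -0.01, -0.0]]
--
```

>>> servo_tool(
  series=[
    [-2,1,30,0,-0.002,0],
    [-4,3,65,0,-0.004,0],
    [-6,4,100,0,-0.006,0],
    [-8,5,125,0,-0.008,0],
    [-8,5,134,0,-0.01,0],
  ],
)

```text
t: 8.57
position: [0.4734, -0.1595, 0.0101]
eef_rot: [-0.002, 0.987, -0.162, -0.003]
contact_force: [-0.4, 0.3, -1.1]
gripper_width: 0.0451
grasp_force: 62.6
```

>>> servo_tool(
  series=[
    [0,0,0,0,0,0],
    [0,0,0,0,0,0],
    [0,0,0,0,0,0],
    [0,0,0,0,0,0],
    [0,0,0,0,0,0],
  ],
  hand=1,
)

```text
t: 8.98
position: [0.4762, -0.1617, 0.0137]
eef_rot: [-0.001, 0.987, -0.163, 0.001]
contact_force: [0.3, 0.6, 0.5]
gripper_width: 0.0852
grasp_force: 0.0
```

>>> servo_tool(
  series=[
    [0,0,-35,0,0,0],
    [0,0,-75,0,0,0],
    [0,0,-115,0,0,0],
    [0,0,-155,0,0,0],
    [0,0,-190,0,0,0],
  ],
)

```text
t: 9.4
position: [0.4752, -0.1624, 0.2054]
eef_rot: [-0.001, 0.987, -0.163, 0.001]
contact_force: [0.8, 1.0, 0.2]
gripper_width: 0.0854
grasp_force: 0.0
```

>>> servo_tool(
  series=[
    [0,0,0,0,0,-0.12],
    [0,0,0,0,0,-0.24],
    [0,0,0,0,0,-0.36],
    [0,0,0,0,0,-0.48],
    [0,0,0,0,0,-0.6],
  ],
)

```text
t: 9.82
position: [0.4752, -0.162, 0.2032]
eef_rot: [-0.001, 0.99, 0.139, 0.001]
contact_force: [0.3, -0.6, -0.2]
gripper_width: 0.0856
grasp_force: 0.0
```

>>> servo_tool(
  series=[
    [0,0,0,0,0,-0.12],
    [0,0,0,0,0,-0.24],
    [0,0,0,0,0,-0.36],
    [0,0,0,0,0,-0.48],
    [0,0,0,0,0,-0.6],
  ],
)

```text
t: 10.23
position: [0.4751, -0.1621, 0.2031]
eef_rot: [-0.001, 0.905, 0.425, 0.001]
contact_force: [-0.3, -0.2, -0.5]
gripper_width: 0.0853
grasp_force: 0.0
```

>>> servo_tool(
  series=[
    [0,0,0,0,0,-0.12],
    [0,0,0,0,0,-0.24],
    [0,0,0,0,0,-0.36],
    [0,0,0,0,0,-0.48],
    [0,0,0,0,0,-0.6],
  ],
)

```text
t: 10.65
position: [0.4751, -0.1622, 0.2031]
eef_rot: [-0.001, 0.739, 0.674, 0.001]
contact_force: [0.1, -0.4, 0.6]
gripper_width: 0.0857
grasp_force: 0.0
```

>>> servo_tool(
  series=[
    [0,0,0,0,0,-0.12],
    [0,0,0,0,0,-0.24],
    [0,0,0,0,0,-0.36],
    [0,0,0,0,0,-0.48],
    [0,0,0,0,0,-0.6],
  ],
)

```text
t: 11.07
position: [0.4751, -0.1622, 0.2031]
eef_rot: [-0.0, 0.507, 0.862, 0.001]
contact_force: [-0.5, 0.5, 0.3]
gripper_width: 0.0856
grasp_force: 0.0
```

>>> servo_tool(
  series=[
    [0,0,0,0,0,-0.12],
    [0,0,0,0,0,-0.24],
    [0,0,0,0,0,-0.36],
    [0,0,0,0,0,-0.48],
    [0,0,0,0,0,-0.6],
  ],
)

```text
t: 11.48
position: [0.4751, -0.1622, 0.2031]
eef_rot: [0.0, 0.23, 0.973, 0.001]
contact_force: [-0.3, -0.2, -0.1]
gripper_width: 0.085
grasp_force: 0.0
```

>>> servo_tool(
  series=[
    [0,0,0,0,0,-0.07],
    [0,0,0,0,0,-0.14],
    [0,0,0,0,0,-0.142],
    [0,0,0,0,0,-0.142],
    [0,0,0,0,0,-0.142],
  ],
)

```text
t: 11.9
position: [0.4751, -0.1622, 0.2026]
eef_rot: [-0.0, 0.164, 0.986, 0.001]
contact_force: [0.6, -0.6, 0.5]
gripper_width: 0.0851
grasp_force: 0.0
```

```bash
python3 - <<'E'
from kin import *
add(); s=r.observe(); print(s['position'],rot(s['eef_rot']).as_matrix().round(3).tolist(),s['q'].round(2)); bottles('wrist')
E
```

```text
[ 0.47506663 -0.162179    0.20262188] [[-0.946, 0.323, -0.0], [0.323, 0.946, 0.002], [0.001, 0.002, -1.0]] [ 0.17  0.25  0.11  1.99 -0.04  0.9   1.54]
wrist [288. 173.] 5757 rect 452.2 -154.0 46 118 72.4 z90 0.0453
wrist [148. 161.] 1468 rect 405.0 -274.4 29 39 68.2 z90 0.0374
wrist [ 45. 243.] 7014 rect 439.2 -407.5 118 49 5.0 z90 0.0453
wrist [176. 218.] 717 rect 467.4 -274.9 2 78 69.4 z90 0.0371
wrist [145. 225.] 4004 rect 459.7 -296.5 47 81 70.0 z90 0.0456
wrist [350. 285.] 868 rect 586.0 -130.5 27 40 78.3 z90 0.0378
wrist [353. 324.] 1679 rect 626.2 -140.8 46 47 77.5 z90 0.0455
```

>>> servo_tool(
  series=[
    [0,1,38,0,0,0.01],
    [0,1,77,0,0,0.01],
    [0,1,116,0,0,0.01],
    [0,1,155,0,0,0.01],
    [0,1,190,0,0,0.01],
  ],
)

```text
t: 12.37
position: [0.4749, -0.1605, 0.0104]
eef_rot: [-0.001, 0.168, 0.986, 0.001]
contact_force: [1.1, 0.0, -0.0]
gripper_width: 0.0852
grasp_force: 0.0
```

>>> servo_tool(
  series=[
    [0,0,0,0,0,0],
    [0,0,0,0,0,0],
    [0,0,0,0,0,0],
    [0,0,0,0,0,0],
    [0,0,0,0,0,0],
  ],
)

```text
t: 12.78
position: [0.4772, -0.1612, 0.0148]
eef_rot: [0.002, 0.168, 0.986, 0.001]
contact_force: [0.8, -0.3, -0.3]
gripper_width: 0.0855
grasp_force: 0.0
```

>>> servo_tool(
  series=[
    [0,0,0,0,0,0],
    [0,0,0,0,0,0],
    [0,0,0,0,0,0],
    [0,0,0,0,0,0],
    [0,0,0,0,0,0],
  ],
  hand=0,
)

```text
t: 13.2
position: [0.4758, -0.1608, 0.0132]
eef_rot: [0.0, 0.168, 0.986, 0.001]
contact_force: [-1.3, 1.0, 9.1]
gripper_width: 0.0453
grasp_force: 60.7
```

>>> servo_tool(
  series=[
    [0,0,0,0,0,0],
    [0,0,0,0,0,0],
    [0,0,0,0,0,0],
    [0,0,0,0,0,0],
    [0,0,0,0,0,0],
  ],
)

```text
t: 13.62
position: [0.4758, -0.1607, 0.0132]
eef_rot: [-0.0, 0.168, 0.986, 0.001]
contact_force: [-1.5, 1.1, 8.4]
gripper_width: 0.0452
grasp_force: 60.7
```

>>> servo_tool(
  series=[
    [0,0,-20,0,0,0],
    [0,0,-55,0,0,0],
    [0,0,-95,0,0,0],
    [0,0,-135,0,0,0],
    [0,0,-170,0,0,0],
  ],
)

```text
t: 14.03
position: [0.4751, -0.1611, 0.1845]
eef_rot: [-0.0, 0.168, 0.986, 0.001]
contact_force: [0.2, -0.5, -1.6]
gripper_width: 0.0453
grasp_force: 61.6
```

>>> servo_tool(
  series=[
    [0,0,-30,0,0,0],
    [0,0,-60,0,0,0],
    [0,0,-80,0,0,0],
    [0,0,-80,0,0,0],
    [0,0,-80,0,0,0],
  ],
)

```text
t: 14.45
position: [0.4756, -0.1613, 0.263]
eef_rot: [0.0, 0.168, 0.986, 0.001]
contact_force: [-0.2, -0.6, -1.6]
gripper_width: 0.0455
grasp_force: 61.8
```

```bash
cat >> kin.py <<'E'
FL=R.from_rotvec([0,0,np.pi]); QF=RP*FL
def homeF(k,off,d=0): return TIP[k-1]+U*d-QF.apply(off)
E
python3 - <<'E'
from kin import *
add(); s=r.observe(); print(s['position'],s['q'].round(2))
off=np.array([.0094,0,-.011]); q=s['q']
H=homeF(1,off,.1); w=[((.55,.05,.33),down(math.radians(171.))),(H+[0,0,.08],QF),(H,QF,25)]
sim(q,w+[(homeF(1,off),QF)]); plan(w,step=32)
E
```

```text
[ 0.47559456 -0.16131618  0.26296844] [ 0.15  0.18  0.12  1.93 -0.03  1.03  1.52]
[-0.12  0.22 -0.04  1.73  0.01  1.2   1.25] err mm 0.0 rad 0.0 margin 0.53 n 8
[-0.69  0.24  0.07  2.06  1.21  0.47 -0.12] err mm 0.0 rad 0.0 margin 0.32 n 8
[-0.74  0.37  0.13  2.12  1.59  0.41 -0.55] err mm 0.0 rad 0.0 margin 0.26 n 3
[-0.78  0.45  0.05  2.27  1.91  0.53 -1.  ] err mm 0.0 rad 0.0 margin 0.17 n 4
[[-0.0, 28.0, -8.3, 0.0, 0.0, -0.023], [-0.1, 56.0, -16.6, 0.001, 0.0, -0.045], [-0.1, 84.1, -24.9, 0.001, 0.0, -0.068], [-0.2, 112.1, -33.3, 0.001, 0.0, -0.09]]
[[-2.5, 27.9, -8.3, 0.0, 0.0, -0.023], [-5.1, 55.8, -16.6, 0.001, 0.001, -0.045], [-7.7, 83.7, -25.0, 0.001, 0.001, -0.068], [-10.2, 111.6, -33.3, 0.001, 0.001, -0.09]]
--
[[-5.6, 26.0, 7.0, -0.006, -0.098, -0.015], [-11.1, 52.0, 14.0, -0.012, -0.196, -0.029], [-16.7, 77.9, 21.0, -0.018, -0.294, -0.044], [-22.3, 103.9, 28.0, -0.024, -0.392, -0.058]]
[[-3.8, 25.5, 9.4, -0.006, -0.098, -0.015], [-7.6, 51.0, 18.9, -0.012, -0.196, -0.03], [-11.4, 76.5, 28.4, -0.018, -0.295, -0.044], [-15.2, 102.0, 37.9, -0.024, -0.393, -0.059]]
--
[[14.1, 0.0, 14.1, -0.0, 0.0, 0.0], [28.3, 0.0, 28.3, -0.0, 0.0, 0.0], [42.4, 0.0, 42.4, -0.0, 0.0, 0.0], [56.6, 0.0, 56.5, -0.0, 0.0, 0.0]]
--
```

>>> servo_tool(
  series=[
    [0,28,-8,0,0,-0.023],
    [0,56,-17,0,0,-0.045],
    [0,84,-25,0,0,-0.068],
    [0,112,-33,0.001,0,-0.09],
  ],
)

```text
t: 14.78
position: [0.5116, -0.0545, 0.2937]
eef_rot: [-0.002, 0.123, 0.992, 0.0]
contact_force: [0.2, 0.2, -0.9]
gripper_width: 0.0454
grasp_force: 61.5
```

>>> servo_tool(
  series=[
    [-3,28,-8,0,0,-0.023],
    [-5,56,-17,0.001,0.001,-0.045],
    [-8,84,-25,0.001,0.001,-0.068],
    [-10,112,-33,0.001,0.001,-0.09],
  ],
)

```text
t: 15.12
position: [0.549, 0.0516, 0.3266]
eef_rot: [-0.003, 0.078, 0.997, -0.0]
contact_force: [0.9, -0.5, -0.6]
gripper_width: 0.0452
grasp_force: 61.5
```

>>> servo_tool(
  series=[
    [-6,26,7,-0.006,-0.098,-0.015],
    [-11,52,14,-0.012,-0.196,-0.029],
    [-17,78,21,-0.018,-0.294,-0.044],
    [-22,104,28,-0.024,-0.392,-0.058],
  ],
)

```text
t: 15.45
position: [0.5869, 0.151, 0.2984]
eef_rot: [0.195, 0.048, 0.98, -0.003]
contact_force: [0.4, -0.8, -1.8]
gripper_width: 0.0451
grasp_force: 61.7
```

>>> servo_tool(
  series=[
    [-4,25,9,-0.006,-0.098,-0.015],
    [-8,51,19,-0.012,-0.196,-0.03],
    [-11,76,28,-0.018,-0.295,-0.044],
    [-15,102,38,-0.024,-0.393,-0.059],
    [-15,102,38,-0.024,-0.393,-0.059],
  ],
)

```text
t: 15.87
position: [0.6226, 0.2379, 0.2714]
eef_rot: [0.365, 0.02, 0.931, -0.012]
contact_force: [0.4, -0.2, -0.7]
gripper_width: 0.0452
grasp_force: 61.7
```

>>> servo_tool(
  series=[
    [10,0,10,0,0,0],
    [20,0,20,0,0,0],
    [30,0,30,0,0,0],
    [40,0,40,0,0,0],
    [40,0,40,0,0,0],
  ],
)

```text
t: 16.28
position: [0.6189, 0.2355, 0.2122]
eef_rot: [0.362, 0.02, 0.932, -0.014]
contact_force: [-0.3, -0.1, -1.8]
gripper_width: 0.0452
grasp_force: 61.7
```

>>> servo_tool(
  series=[
    [0,0,0,0,0,0],
    [0,0,0,0,0,0],
    [0,0,0,0,0,0],
  ],
)

```text
t: 16.53
position: [0.6221, 0.2368, 0.2186]
eef_rot: [0.366, 0.022, 0.93, -0.011]
contact_force: [0.5, 0.4, -1.2]
gripper_width: 0.0454
grasp_force: 61.7
```

```bash
cat >> kin.py <<'E'
def bott3d(d,K,T,im,box):
    """points of white things in a world box"""
    P=cloud(K,T,d); hsv=cv2.cvtColor(im,cv2.COLOR_RGB2HSV)
    m=(hsv[...,1]<50)&(hsv[...,2]>120)
    for i in range(3): m&=(P[...,i]>box[i][0])&(P[...,i]<box[i][1])
    return P[m]
E
python3 - <<'E'
from kin import *
add(); s=r.observe(); off=np.array([.0094,0,-.01]); print(s['q'].round(2))
H=homeF(1,off,.1); Rt=rot(s['eef_rot'])
print('err to pre, tool',(Rt.inv().apply(H-s['position'])*1e3).round(1),(Rt.inv()*QF).as_rotvec().round(3))
im,d=r.capture('scene'); save(cv2.resize(im[140:300,220:460],None,fx=3.2,fy=3.2,interpolation=cv2.INTER_CUBIC),'s3.png')
im,d=r.capture('wrist'); save(im,'w3.png')
E
```

```text
[-0.7   0.32  0.1   2.1   1.35  0.42 -0.28]
err to pre, tool [13.9 11.8 19.5] [-0.013 -0.035 -0.007]
```

View pics/s3.png

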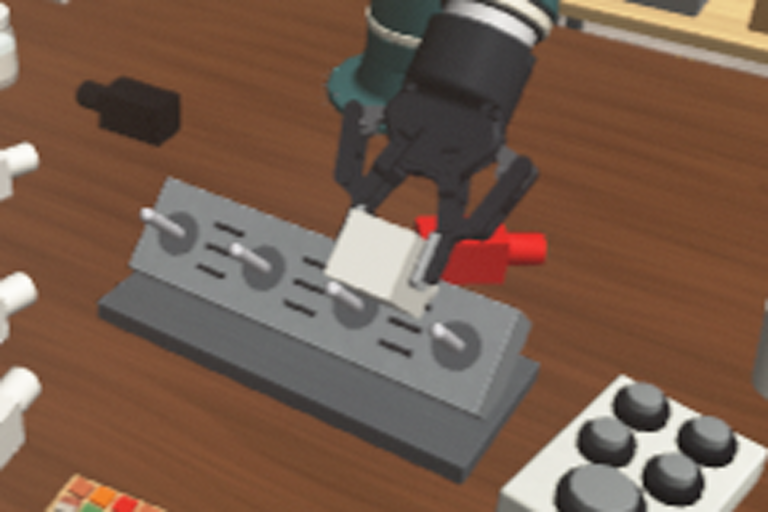

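View pics/w3.png

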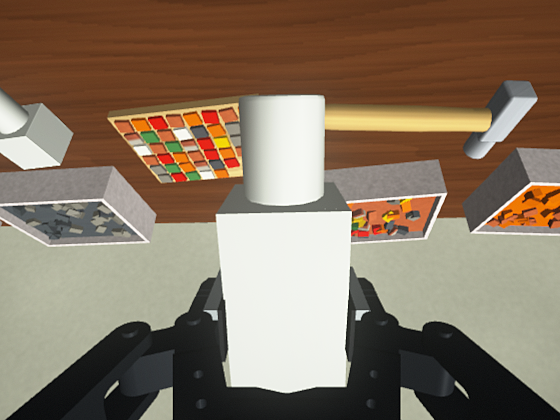

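Scene crop: bottle A is held above and right of peg 1, whose tip is at (437,328), and joints are well inside their ranges. Wrist view: bottle in hand, mouth rim at about (284,97), axis centred. Next I measure it in the tool frame.

```bash
cat >> kin.py <<'E'
def inhand():
    im,d=r.capture('wrist'); p=r.camera_params('wrist'); P=cloud(np.array(p['intrinsics']),np.array(p['tool_from_camera']),d)
    hsv=cv2.cvtColor(im,cv2.COLOR_RGB2HSV)
    m=((hsv[...,1]<40)&(hsv[...,2]>110)&(P[...,0]<.12)&(abs(P[...,1])<.035)&(P[...,2]>-.06)&(P[...,2]<.03))
    n,l,st,c=cv2.connectedComponentsWithStats(m.astype(np.uint8)); i=1+st[1:,4].argmax(); q=P[l==i]*1e3
    for a,b in ((-40,-20),(0,20),(20,30),(40,50),(50,60),(60,70),(70,80),(80,95)):
        s=q[(q[:,0]>a)&(q[:,0]<b)]
        if len(s)>20: print((a,b),len(s),'y',np.percentile(s[:,1],[1,99]).round(1),'z',np.percentile(s[:,2],[1,20,50,99]).round(1))
    print('xmax',np.percentile(q[:,0],[99,99.8]).round(1))
E
python3 - <<'E'
from kin import *
inhand()
E
```

```text
(-40, -20) 1854 y [-22.2  22.8] z [-33.9 -33.1 -32.7 -31.6]
(0, 20) 5837 y [-23.2  22.1] z [-34.  -33.2 -32.7 -27.8]
(20, 30) 3231 y [-23.5  21.6] z [-34.  -33.2 -32.7 -31.4]
(40, 50) 2482 y [-23.8  21.2] z [-34.  -33.2 -32.7 -31.3]
xmax [46.1 46.7]
```

```bash
python3 - <<'E'
from kin import *
s={'position':[.47573861,-.16309493,.19787882],'eef_rot':[7.987e-04,.986536533,-.163538289,-5.09e-04]}
im=cv2.cvtColor(cv2.imread('pics/wrist1.png'),cv2.COLOR_BGR2RGB)
K,T=cam('wrist',s)
print('tip',ray(K,T,(49,228),.1215).round(4),'root',ray(K,T,(116,258),.075).round(4), TIP[3], TIP[3]-U*.07)
save(cv2.resize(im[190:310,0:170],None,fx=4.5,fy=4.5),'c4.png')
E
```

```text
tip [ 0.5285 -0.0095  0.1215] root [ 0.481  -0.0112  0.075 ] [ 0.5322 -0.0186  0.1245] [ 0.48273113 -0.01691741  0.07500253]
```

View pics/c4.png

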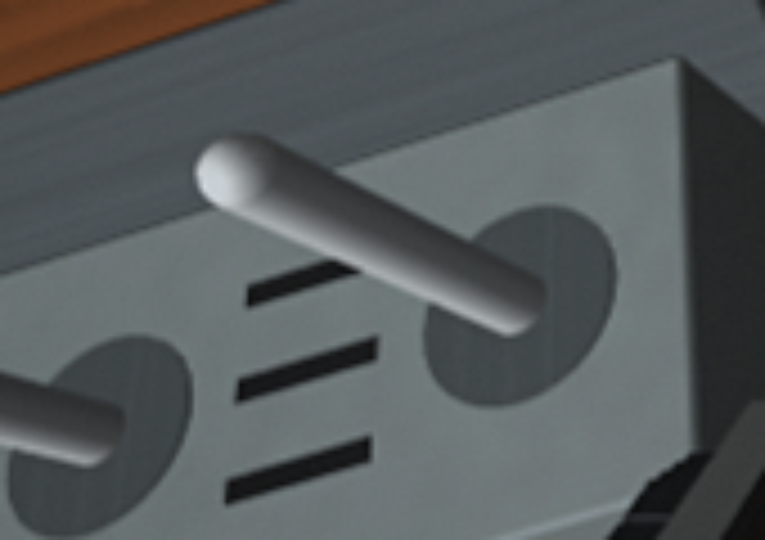

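Crop: peg 4 tip dome at wrist pixel (52,228), root disc at (116,258). That frame's arm pose had not settled, so I'll take a settled wrist look at pegs 1–3 before inserting.

```bash
python3 - <<'E'
from kin import *
s=r.observe(); w=[((.52,.16,.33),down(math.radians(178)))]
sim(s['q'],w); plan(w,step=35)
E
```

```text
[-0.23  0.21 -0.16  1.74  0.03  1.2   1.14] err mm 0.0 rad 0.0 margin 0.52 n 7
[[-0.4, -10.3, -18.5, -0.001, 0.094, -0.001], [-0.9, -20.5, -37.0, -0.002, 0.188, -0.003], [-1.3, -30.8, -55.5, -0.003, 0.281, -0.004], [-1.8, -41.1, -74.0, -0.005, 0.375, -0.006]]
[[6.4, -10.1, -17.4, -0.001, 0.094, -0.001], [12.9, -20.3, -34.9, -0.002, 0.188, -0.003], [19.3, -30.4, -52.3, -0.003, 0.282, -0.004], [25.7, -40.6, -69.7, -0.004, 0.375, -0.005]]
--
```

>>> servo_tool(
  series=[
    [0,-10,-18,0,0.094,0],
    [-1,-20,-37,-0.002,0.188,-0.003],
    [-1,-31,-55,-0.003,0.281,-0.004],
    [-2,-41,-74,-0.005,0.375,-0.006],
  ],
)

```text
t: 17.02
position: [0.5866, 0.2022, 0.2591]
eef_rot: [0.268, 0.028, 0.963, -0.02]
contact_force: [0.8, -2.0, -0.7]
gripper_width: 0.0449
grasp_force: 61.7
```

>>> servo_tool(
  series=[
    [6,-10,-17,-0.001,0.094,-0.001],
    [13,-20,-35,-0.002,0.188,-0.003],
    [19,-30,-52,-0.003,0.282,-0.004],
    [26,-41,-70,-0.004,0.375,-0.005],
    [26,-41,-70,-0.004,0.375,-0.005],
  ],
)

```text
t: 17.43
position: [0.529, 0.164, 0.3103]
eef_rot: [0.088, 0.032, 0.995, -0.012]
contact_force: [0.3, -0.9, -1.7]
gripper_width: 0.0456
grasp_force: 61.8
```

>>> servo_tool(
  series=[
    [0,0,0,0,0,0],
    [0,0,0,0,0,0],
    [0,0,0,0,0,0],
    [0,0,0,0,0,0],
    [0,0,0,0,0,0],
  ],
)

```text
t: 17.85
position: [0.5259, 0.1669, 0.3053]
eef_rot: [0.086, 0.029, 0.996, -0.013]
contact_force: [-0.7, -0.9, -1.3]
gripper_width: 0.045
grasp_force: 61.7
```

```bash
cat >> kin.py <<'E'
def pegfit(name='wrist',fn=None):
    from scipy.optimize import least_squares
    s=r.observe(); im,d=r.capture(name); K,T=cam(name,s); P=cloud(K,T,d)
    if fn: save(im,fn)
    b=P[(d>0)&(P[...,0]>.46)&(P[...,0]<.60)&(P[...,1]>-.06)&(P[...,1]<.30)&(P[...,2]>.06)&(P[...,2]<.14)]
    n=U; h=b@n; c0=np.histogram(h,bins=np.arange(.3,.5,.001)); hf=c0[1][c0[0].argmax()]+.0005
    c=b[(h>hf+.012)&(h<hf+.075)]
    k0=TIP-.07*U
    c=c[np.min([np.linalg.norm(np.cross(c-k,U),axis=1) for k in k0],0)<.025]
    def res(p):
        x,y,yaw=p; ey=np.array([-np.sin(yaw),np.cos(yaw),0]); u=np.array([np.cos(yaw),np.sin(yaw),1])/2**.5
        return np.min([np.linalg.norm(np.cross(c-(np.array([x,y,.075])-k*.09*ey),u),axis=1) for k in range(4)],0)-.006
    o=least_squares(res,[.49,.252,-.034],loss='soft_l1',f_scale=.001); x,y,yaw=o.x
    u=np.array([np.cos(yaw),np.sin(yaw),1])/2**.5; ey=np.array([-np.sin(yaw),np.cos(yaw),0])
    print(name,'pts',len(c),[int((np.linalg.norm(np.cross(c-k,U),axis=1)<.02).sum()) for k in k0],o.x.round(4),'med',np.median(abs(o.fun)).round(4),'face h',hf.round(4),'at root',(np.array([x,y,.075])@n).round(4))
    for k in range(4): print('  tip',(np.array([x,y,.075])-k*.09*ey+.07*u).round(4))
E
python3 - <<'E'
from kin import *
add(); pegfit('wrist','w4.png'); inhand(); pegfit('top'); pegfit('scene')
E
```

```text
wrist pts 2128 [695, 0, 682, 751] [ 0.4914  0.2525 -0.031 ] med 0.0004 face h 0.3925 at root 0.3942
  tip [0.5409 0.251  0.1245]
  tip [0.5381 0.161  0.1245]
  tip [0.5353 0.0711 0.1245]
  tip [ 0.5325 -0.0189  0.1245]
(-40, -20) 1936 y [-22.3  22.6] z [-32.8 -32.  -31.6 -30.4]
(0, 20) 5819 y [-23.2  21.8] z [-32.9 -32.1 -31.6 -30.3]
(20, 30) 3249 y [-23.5  21.6] z [-32.9 -32.1 -31.6 -30.2]
(40, 50) 2304 y [-23.8  21.1] z [-32.9 -32.1 -31.6 -30.2]
xmax [45.6 46.3]
top pts 158 [0, 0, 77, 81] [ 0.4931  0.2527 -0.0328] med 0.0016 face h 0.3965 at root 0.3954
  tip [0.5426 0.2511 0.1245]
  tip [0.5396 0.1611 0.1245]
  tip [0.5367 0.0712 0.1245]
  tip [ 0.5337 -0.0188  0.1245]
scene pts 206 [48, 51, 53, 54] [ 0.4901  0.2529 -0.0306] med 0.0006 face h 0.3945 at root 0.3933
  tip [0.5396 0.2514 0.1245]
  tip [0.5369 0.1614 0.1245]
  tip [0.5341 0.0715 0.1245]
  tip [ 0.5314 -0.0185  0.1245]
```

Wrist, top and scene agree on the peg tips to about 1 mm. Bottle origin in the tool frame is about (14, −0.7, −9) mm.

```bash
python3 - <<'E'
from kin import *
s=r.observe(); off=np.array([.014,-.0007,-.0092]); H=homeF(1,off,.1)
w=[(H+[0,0,.07],QF,22),(H,QF,15)]
sim(s['q'],w+[(homeF(1,off),QF)],step=22); plan(w)
E
```

```text
[-0.67  0.26  0.04  2.06  1.24  0.47 -0.14] err mm 0.0 rad 0.0 margin 0.32 n 7
[-0.71  0.37  0.09  2.11  1.56  0.42 -0.51] err mm 0.0 rad 0.0 margin 0.27 n 4
[-0.75  0.44  0.02  2.26  1.89  0.54 -0.97] err mm 0.0 rad 0.0 margin 0.18 n 5
[[-11.2, 11.2, 6.5, -0.004, -0.076, -0.002], [-22.3, 22.3, 12.9, -0.008, -0.153, -0.003], [-33.5, 33.5, 19.4, -0.012, -0.229, -0.005], [-44.6, 44.6, 25.9, -0.016, -0.306, -0.007]]
[[-8.8, 11.0, 9.7, -0.003, -0.076, -0.002], [-17.5, 21.9, 19.4, -0.007, -0.153, -0.004], [-26.3, 32.9, 29.1, -0.011, -0.229, -0.005], [-35.0, 43.8, 38.8, -0.015, -0.306, -0.007]]
--
[[9.9, 0.0, 9.9, -0.0, 0.0, -0.0], [19.8, 0.0, 19.8, -0.0, 0.0, -0.0], [29.7, 0.0, 29.7, -0.0, 0.0, -0.0], [39.6, 0.0, 39.6, -0.0, 0.0, -0.0], [49.5, 0.0, 49.5, -0.0, 0.0, -0.0]]
--
```

>>> servo_tool(
  series=[
    [-11,11,6,-0.004,-0.076,-0.002],
    [-22,22,13,-0.008,-0.153,-0.003],
    [-33,33,19,-0.012,-0.229,-0.005],
    [-45,45,26,-0.016,-0.306,-0.007],
    [-45,45,26,-0.016,-0.306,-0.007],
  ],
)

```text
t: 18.47
position: [0.5763, 0.21, 0.2851]
eef_rot: [0.237, 0.021, 0.971, -0.01]
contact_force: [-1.2, 0.1, -1.9]
gripper_width: 0.0451
grasp_force: 61.6
```

>>> servo_tool(
  series=[
    [-9,11,10,-0.003,-0.076,-0.002],
    [-17,22,19,-0.007,-0.153,-0.004],
    [-26,33,29,-0.011,-0.229,-0.005],
    [-35,44,39,-0.015,-0.306,-0.007],
    [-35,44,39,-0.015,-0.306,-0.007],
  ],
)

```text
t: 18.88
position: [0.6293, 0.249, 0.2679]
eef_rot: [0.383, 0.016, 0.924, -0.008]
contact_force: [-0.7, -0.9, -1.3]
gripper_width: 0.0452
grasp_force: 61.7
```

>>> servo_tool(
  series=[
    [0,0,0,0,0,0],
    [0,0,0,0,0,0],
    [0,0,0,0,0,0],
  ],
)

```text
t: 19.13
position: [0.6296, 0.2484, 0.2695]
eef_rot: [0.383, 0.017, 0.924, -0.007]
contact_force: [0.9, -0.3, -1.3]
gripper_width: 0.0454
grasp_force: 61.7
```

```bash
python3 - <<'E'
from kin import *
s=r.observe(); off=np.array([.014,-.0007,-.0092]); H=homeF(1,off,.1); print(s['q'].round(2))
plan([(H,QF,15)])
E
```

```text
[-0.66  0.26  0.04  2.06  1.24  0.47 -0.14]
[[10.2, 0.1, 9.9, -0.0, 0.0, -0.0], [20.4, 0.2, 19.7, -0.001, 0.0, -0.001], [30.6, 0.3, 29.6, -0.001, 0.0, -0.001], [40.8, 0.4, 39.4, -0.001, 0.0, -0.001], [51.0, 0.5, 49.3, -0.002, 0.0, -0.002]]
--
```

>>> servo_tool(
  series=[
    [10,0,10,0,0,0],
    [20,0,20,0,0,0],
    [31,0,30,0,0,0],
    [41,0,39,0,0,0],
    [51,0.5,49.5,-0.002,0,-0.002],
  ],
)

```text
t: 19.55
position: [0.629, 0.2489, 0.1985]
eef_rot: [0.383, 0.016, 0.923, -0.006]
contact_force: [-0.3, -0.2, -1.7]
gripper_width: 0.0453
grasp_force: 61.7
```

>>> servo_tool(
  series=[
    [0,0,0,0,0,0],
    [0,0,0,0,0,0],
    [0,0,0,0,0,0],
  ],
)

```text
t: 19.8
position: [0.629, 0.2494, 0.1991]
eef_rot: [0.383, 0.015, 0.923, -0.006]
contact_force: [-0.3, -0.2, -1.0]
gripper_width: 0.0454
grasp_force: 61.7
```

```bash
python3 - <<'E'
from kin import *
s=r.observe(); off=np.array([.014,-.0007,-.0092]); print(s['q'].round(2))
plan([(homeF(1,off,.055),QF,10),(homeF(1,off,-.001),QF,10)])
im,d=r.capture('scene'); save(cv2.resize(im[180:290,290:440],None,fx=5,fy=5,interpolation=cv2.INTER_CUBIC),'s5.png')
E
```

```text
[-0.7   0.37  0.09  2.11  1.57  0.42 -0.52]
[[9.1, -0.1, -0.0, 0.0, 0.0, -0.0], [18.3, -0.2, -0.0, 0.001, 0.001, -0.0], [27.4, -0.3, -0.1, 0.001, 0.001, -0.0], [36.5, -0.4, -0.1, 0.001, 0.001, -0.0], [45.7, -0.5, -0.1, 0.001, 0.002, -0.0]]
--
[[9.3, 0.0, 0.0, 0.0, -0.0, -0.0], [18.7, 0.0, 0.0, 0.0, -0.0, -0.0], [28.0, 0.0, 0.0, 0.0, -0.0, -0.0]]
[[9.3, 0.0, 0.0, 0.0, -0.0, -0.0], [18.6, 0.0, 0.0, 0.0, -0.0, -0.0], [28.0, 0.0, 0.0, 0.0, -0.0, -0.0]]
--
```

View pics/s5.png

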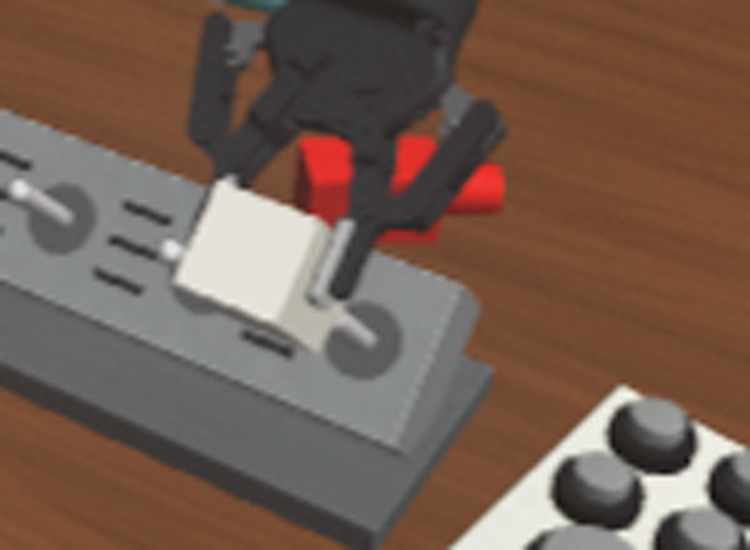

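The crop shows bottle A lined up in front of peg 1, with its root disc at (362,342). Insert.

>>> servo_tool(
  series=[
    [9,0,0,0,0,0],
    [18,0,0,0,0,0],
    [27,0,0,0,0,0],
    [36,-0.5,0,0.001,0.001,0],
    [45.5,-0.5,0,0.001,0.002,0],
  ],
)

```text
t: 20.27
position: [0.5965, 0.2504, 0.1669]
eef_rot: [0.383, 0.015, 0.924, -0.006]
contact_force: [-0.7, 1.3, -1.1]
gripper_width: 0.0458
grasp_force: 61.7
```

>>> servo_tool(
  series=[
    [6,0,0,0,0,0],
    [12,0,0,0,0,0],
    [18,0,0,0,0,0],
    [24,0,0,0,0,0],
    [30,0,0,0,0,0],
  ],
)

```text
t: 20.68
position: [0.5753, 0.2513, 0.1457]
eef_rot: [0.383, 0.015, 0.924, -0.006]
contact_force: [0.1, -0.5, -1.0]
gripper_width: 0.0452
grasp_force: 61.7
```

```bash
python3 - <<'E'
from kin import *
s=r.observe(); off=np.array([.014,-.0007,-.0092]); print(s['q'].round(2),s['contact_force'],s['torque'])
plan([(homeF(1,off,-.001),QF,6)])
E
```

```text
[-0.73  0.42  0.03  2.23  1.82  0.5  -0.87] [ 0.09125911 -0.4623713  -1.0386138 ] [0.01839626 0.91667689 0.01459403]
[[5.2, -0.1, 0.0, 0.0, 0.0, 0.0], [10.4, -0.2, 0.1, 0.001, 0.0, 0.0], [15.6, -0.3, 0.1, 0.001, 0.0, 0.0], [20.7, -0.5, 0.1, 0.001, 0.0, 0.0], [25.9, -0.6, 0.2, 0.001, 0.0, 0.0]]
--
```

Sliding freely. Push to home plus a little, then open.

>>> servo_tool(
  series=[
    [5,0,0,0,0,0],
    [10,0,0,0,0,0],
    [15,0,0,0,0,0],
    [20,-0.5,0,0.001,0,0],
    [24,-0.5,0,0.001,0,0],
  ],
)

```text
t: 21.1
position: [0.5574, 0.2509, 0.1271]
eef_rot: [0.382, 0.015, 0.924, -0.007]
contact_force: [-0.2, 0.4, -1.6]
gripper_width: 0.0454
grasp_force: 61.7
```

>>> servo_tool(
  series=[
    [1,0,0,0,0,0],
    [2,0,0,0,0,0],
    [3,0,0,0,0,0],
    [4,0,0,0,0,0],
    [4,0,0,0,0,0],
  ],
)

```text
t: 21.52
position: [0.5568, 0.2508, 0.1265]
eef_rot: [0.384, 0.016, 0.923, -0.007]
contact_force: [1.5, -0.9, 5.7]
gripper_width: 0.0452
grasp_force: 62.4
```

>>> servo_tool(
  series=[
    [0,0,0,0,0,0],
    [0,0,0,0,0,0],
    [0,0,0,0,0,0],
    [0,0,0,0,0,0],
    [0,0,0,0,0,0],
  ],
  hand=0.85,
)

```text
t: 21.93
position: [0.5546, 0.2511, 0.1242]
eef_rot: [0.382, 0.015, 0.924, -0.007]
contact_force: [-0.7, -0.3, 0.4]
gripper_width: 0.0725
grasp_force: 0.0
```

>>> servo_tool(
  series=[
    [0,0,-15,0,0,0],
    [0,0,-35,0,0,0],
    [0,0,-55,0,0,0],
    [0,0,-75,0,0,0],
    [0,0,-90,0,0,0],
  ],
)

```text
t: 22.35
position: [0.4903, 0.2534, 0.1889]
eef_rot: [0.382, 0.015, 0.924, -0.007]
contact_force: [0.2, -1.0, -0.4]
gripper_width: 0.0728
grasp_force: 0.0
```

```bash
cat >> kin.py <<'E'
QU=lambda yaw: down(math.radians(yaw))
E
python3 - <<'E'
from kin import *
s=r.observe(); print(s['q'].round(2),s['position'])
im,d=r.capture('scene'); save(cv2.resize(im[120:300,160:440],None,fx=2.8,fy=2.8,interpolation=cv2.INTER_CUBIC),'s6.png')
bottles('top')
w=[((.50,.12,.32),QU(175)),((.462,-.290,.20),QU(160.3))]
sim(s['q'],w); plan(w,step=28)
E
```

```text
[-0.84  0.24 -0.02  2.34  1.58  0.59 -0.72] [0.49028908 0.25340614 0.18888748]
top [133. 127.] 249 rect 742.3 445.6 27 87 86.0 z90 0.0299
top [299. 138.] 415 rect 712.0 -40.2 86 47 5.2 z90 0.0505
top [ 57. 161.] 1687 rect 628.6 652.7 134 120 10.7 z90 0.0495
top [417. 148.] 517 rect 695.8 -380.5 84 82 1.2 z90 0.0457
top [333. 173.] 424 rect 611.3 -136.2 46 85 76.9 z90 0.0502
top [137. 207.] 1679 rect 503.8 406.2 128 180 78.8 z90 0.048
top [143. 186.] 203 rect 558.5 395.4 42 44 88.6 z90 0.0611
top [387. 232.] 698 rect 446.0 -289.5 47 119 69.3 z90 0.0504
top [427. 233.] 749 rect 442.9 -407.5 118 50 5.0 z90 0.0506
top [249. 236.] 569 rect 425.8 99.9 298 20 88.3 z90 0.0782
top [510. 271.] 594 rect 349.9 -662.2 101 131 78.2 z90 0.0531
top [439. 305.] 243 rect 252.2 -436.8 47 70 89.5 z90 0.0698
[-0.36  0.15  0.07  1.83 -0.01  1.16  1.19] err mm 0.0 rad 0.0 margin 0.46 n 7
[ 0.2   0.33  0.37  1.91 -0.15  0.92  1.87] err mm 0.0 rad 0.0 margin 0.53 n 15
[[-12.7, -16.7, -10.3, 0.003, 0.098, 0.007], [-25.5, -33.5, -20.7, 0.006, 0.196, 0.013], [-38.2, -50.2, -31.0, 0.009, 0.294, 0.02], [-50.9, -6
[... 157 characters left out ...]
 0.02], [-33.1, -66.5, -57.2, 0.011, 0.393, 0.027]]
--
[[0.1, -25.7, 7.5, -0.0, -0.0, 0.016], [0.2, -51.5, 15.0, -0.0, -0.0, 0.032], [0.4, -77.2, 22.5, -0.0, -0.0, 0.048], [0.5, -102.9, 30.0, -0.0, -0.0, 0.064]]
[[-1.5, -25.7, 7.5, -0.0, -0.0, 0.016], [-3.1, -51.4, 15.0, -0.0, -0.0, 0.032], [-4.6, -77.1, 22.5, -0.0, -0.0, 0.048], [-6.1, -102.8, 30.0, -0.0, -0.0, 0.064]]
[[-3.2, -25.5, 7.5, -0.0, -0.0, 0.016], [-6.3, -51.1, 15.0, -0.0, -0.0, 0.032], [-9.5, -76.6, 22.5, -0.0, -0.0, 0.048], [-12.6, -102.1, 30.0, -0.0, -0.0, 0.064]]
[[-4.8, -25.3, 7.5, -0.0, -0.0, 0.016], [-9.6, -50.6, 15.0, -0.0, -0.0, 0.032], [-14.4, -75.9, 22.5, -0.0, -0.0, 0.048], [-19.2, -101.2, 30.0, -0.0, -0.0, 0.064]]
--
```

View pics/s6.png

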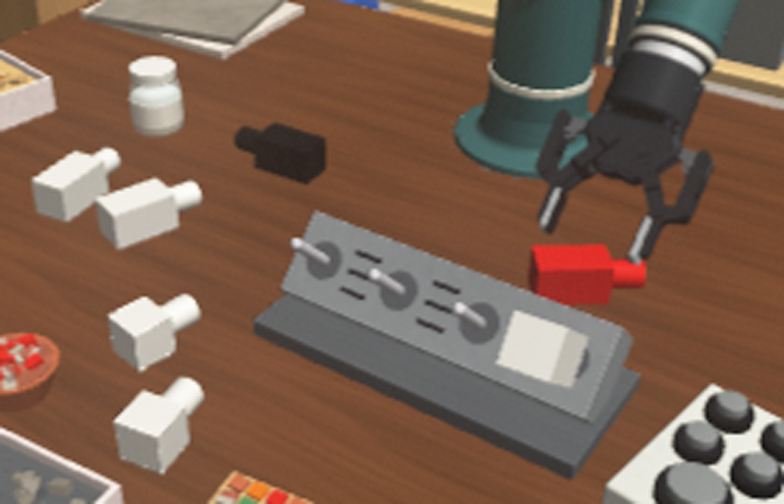

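Bottle A sits fully home on peg 1: in the crop its end face is at (545,345) and the neck is hidden behind it. On to bottle B, peg 2.

>>> servo_tool(
  series=[
    [-13,-17,-10,0.003,0.098,0.007],
    [-25,-33,-21,0.006,0.196,0.013],
    [-38,-50,-31,0.009,0.294,0.02],
    [-51,-67,-41,0.012,0.392,0.026],
    [-51,-67,-41,0.012,0.392,0.026],
  ],
)

```text
t: 22.87
position: [0.4975, 0.1938, 0.2335]
eef_rot: [0.273, 0.033, 0.961, -0.028]
contact_force: [-0.3, -0.3, -0.3]
gripper_width: 0.0727
grasp_force: 0.0
```

>>> servo_tool(
  series=[
    [-8,-17,-14,0.002,0.098,0.007],
    [-17,-33,-29,0.005,0.197,0.014],
    [-25,-50,-43,0.008,0.295,0.02],
    [-33,-66,-57,0.011,0.393,0.027],
    [-33,-66,-57,0.011,0.393,0.027],
  ],
  hand=1,
)

```text
t: 23.28
position: [0.4927, 0.1283, 0.306]
eef_rot: [0.082, 0.055, 0.995, -0.021]
contact_force: [1.6, -1.0, 0.4]
gripper_width: 0.0854
grasp_force: 0.0
```

```bash
python3 - <<'E'
from kin import *
s=r.observe(); print(s['q'].round(2),s['position'])
w=[((.4675,-.300,.16),QU(159.8))]
sim(s['q'],w+[((.4675,-.300,.012),QU(159.8))]); plan(w,step=34)
E
```

```text
[-0.43  0.08  0.05  1.96  0.13  0.98  1.01] [0.49267039 0.12833539 0.30599529]
[ 0.22  0.41  0.37  1.92 -0.19  0.85  1.9 ] err mm 0.0 rad 0.0 margin 0.52 n 16
[ 0.3   0.64  0.27  1.97 -0.31  0.57  2.  ] err mm 0.0 rad 0.0 margin 0.42 n 5
[[0.2, -28.2, 10.8, -0.001, 0.011, 0.016], [0.5, -56.5, 21.6, -0.002, 0.023, 0.032], [0.7, -84.7, 32.3, -0.003, 0.034, 0.048], [1.0, -112.9, 43.1, -0.003, 0.045, 0.064], [1.2, -141.1, 53.9, -0.004, 0.057, 0.081]]
[[-2.7, -28.2, 10.6, -0.001, 0.011, 0.016], [-5.3, -56.4, 21.2, -0.002, 0.022, 0.032], [-8.0, -84.5, 31.8, -0.003, 0.034, 0.048], [-10.6, -112.7, 42.4, -0.004, 0.045, 0.064], [-13.3, -140.9, 53.0, -0.004, 0.056, 0.08]]
[[-5.5, -27.9, 10.2, -0.001, 0.012, 0.016], [-11.0, -55.8, 20.5, -0.002, 0.023, 0.032], [-16.5, -83.6, 30.7, -0.003, 0.034, 0.048], [-21.9, -111.5, 41.0, -0.004, 0.046, 0.064], [-27.4, -139.4, 51.3, -0.005, 0.057, 0.081]]
--
```

>>> servo_tool(
  series=[
    [0,-28,11,0,0.011,0.016],
    [0,-56,22,-0.002,0.023,0.032],
    [1,-85,32,-0.003,0.034,0.048],
    [1,-113,43,-0.003,0.045,0.064],
    [1,-141,54,-0.004,0.057,0.081],
  ],
)

```text
t: 23.7
position: [0.4824, -0.0138, 0.2524]
eef_rot: [0.053, 0.094, 0.994, -0.016]
contact_force: [0.3, -0.1, 0.1]
gripper_width: 0.0855
grasp_force: 0.0
```

>>> servo_tool(
  series=[
    [-3,-28,11,0,0.011,0.016],
    [-5,-56,21,-0.002,0.022,0.032],
    [-8,-85,32,-0.003,0.034,0.048],
    [-11,-113,42,-0.004,0.045,0.064],
    [-13,-141,53,-0.004,0.056,0.08],
  ],
)

```text
t: 24.12
position: [0.4741, -0.157, 0.2041]
eef_rot: [0.026, 0.134, 0.991, -0.01]
contact_force: [-0.6, -0.2, 0.0]
gripper_width: 0.0853
grasp_force: 0.0
```

>>> servo_tool(
  series=[
    [-5,-28,10,-0.001,0.012,0.016],
    [-11,-56,20,-0.002,0.023,0.032],
    [-16,-84,31,-0.003,0.034,0.048],
    [-22,-111,41,-0.004,0.046,0.064],
    [-27,-139,51,-0.005,0.057,0.081],
  ],
)

```text
t: 24.53
position: [0.4656, -0.299, 0.1556]
eef_rot: [-0.002, 0.174, 0.985, -0.002]
contact_force: [0.2, -0.0, 0.6]
gripper_width: 0.0854
grasp_force: 0.0
```

>>> servo_tool(
  series=[
    [0,0,0,0,0,0],
    [0,0,0,0,0,0],
    [0,0,0,0,0,0],
  ],
)

```text
t: 24.78
position: [0.466, -0.2967, 0.1563]
eef_rot: [-0.002, 0.173, 0.985, -0.001]
contact_force: [0.4, 0.3, 0.5]
gripper_width: 0.0853
grasp_force: 0.0
```

```bash
python3 - <<'E'
from kin import *
s=r.observe(); print(s['q'].round(2),s['position']); bottles('wrist'); bottles('top')
plan([((.4675,-.300,.012),QU(159.8))])
E
```

```text
[ 0.22  0.41  0.36  1.93 -0.18  0.84  1.89] [ 0.46598155 -0.29672316  0.15627154]
wrist [288. 126.] 1899 rect 405.0 -275.0 28 38 69.2 z90 0.0375
wrist [155. 225.] 8416 rect 439.4 -408.0 118 48 4.9 z90 0.0453
wrist [285. 202.] 5879 rect 459.9 -296.7 46 80 69.8 z90 0.0455
wrist [515. 273.] 1124 rect 586.8 -129.1 31 40 80.3 z90 0.0378
wrist [520. 320.] 2395 rect 626.3 -141.0 47 46 76.8 z90 0.0453
top [133. 127.] 253 rect 741.9 445.5 27 87 88.4 z90 0.0296
top [299. 138.] 417 rect 711.7 -41.3 85 46 8.5 z90 0.0502
top [ 57. 161.] 1711 rect 627.4 653.0 134 119 11.3 z90 0.05
top [417. 148.] 532 rect 694.9 -380.6 83 85 88.2 z90 0.0452
top [333. 173.] 428 rect 612.0 -136.5 46 86 77.1 z90 0.0497
top [139. 208.] 1873 rect 504.1 406.6 127 180 78.8 z90 0.0465
top [143. 186.] 206 rect 558.0 395.0 42 43 62.8 z90 0.0614
top [241. 206.] 156 rect 504.7 119.8 80 31 88.2 z90 0.0668
top [274. 208.] 172 rect 498.8 26.0 40 76 1.0 z90 0.0714
top [383. 224.] 174 rect 468.2 -277.3 21 74 56.8 z90 0.0506
top [239. 235.] 731 rect 426.8 120.1 338 21 88.4 z90 0.0784
top [510. 271.] 611 rect 350.0 -662.4 100 131 78.7 z90 0.0528
top [103. 276.] 155 rect 302.2 478.9 67 67 72.1 z90 0.079
top [438. 305.] 249 rect 251.8 -437.0 70 48 1.4 z90 0.0695
[[-0.5, -0.7, 29.0, -0.001, -0.0, 0.001], [-1.0, -1.4, 58.0, -0.001, -0.0, 0.002], [-1.4, -2.0, 87.0, -0.002, -0.001, 0.004], [-1.9, -2.7, 116.0, -0.002, -0.001, 0.005], [-2.4, -3.4, 145.0, -0.003, -0.001, 0.006]]
--
```

>>> servo_tool(
  series=[
    [0,-1,30,0,0,0.002],
    [-1,-2,65,0,0,0.004],
    [-2,-3,100,-0.002,0,0.006],
    [-2,-3,130,-0.003,-0.001,0.006],
    [-2,-3,144,-0.003,-0.001,0.006],
  ],
)

```text
t: 25.3
position: [0.4658, -0.298, 0.0101]
eef_rot: [-0.002, 0.175, 0.985, 0.001]
contact_force: [-0.5, 1.3, 0.2]
gripper_width: 0.0849
grasp_force: 0.0
```

>>> servo_tool(
  series=[
    [0,0,0,0,0,0],
    [0,0,0,0,0,0],
    [0,0,0,0,0,0],
    [0,0,0,0,0,0],
    [0,0,0,0,0,0],
  ],
  hand=0,
)

```text
t: 25.72
position: [0.4687, -0.301, 0.0152]
eef_rot: [0.002, 0.176, 0.984, -0.0]
contact_force: [0.3, 0.4, 4.2]
gripper_width: 0.0453
grasp_force: 62.6
```

>>> servo_tool(
  series=[
    [0,0,0,0,0,0],
    [0,0,0,0,0,0],
    [0,0,0,0,0,0],
  ],
)

```text
t: 25.97
position: [0.4687, -0.301, 0.0152]
eef_rot: [0.002, 0.176, 0.984, -0.0]
contact_force: [-0.8, 1.2, 7.5]
gripper_width: 0.0452
grasp_force: 62.9
```

>>> servo_tool(
  series=[
    [0,0,-20,0,0,0],
    [0,0,-55,0,0,0],
    [0,0,-95,0,0,0],
    [0,0,-135,0,0,0],
    [0,0,-170,0,0,0],
  ],
)

```text
t: 26.38
position: [0.467, -0.3007, 0.1862]
eef_rot: [0.001, 0.176, 0.984, -0.0]
contact_force: [1.1, -0.2, -2.0]
gripper_width: 0.0452
grasp_force: 61.8
```

>>> servo_tool(
  series=[
    [0,0,-35,0,0,0],
    [0,0,-70,0,0,0],
    [0,0,-110,0,0,0],
    [0,0,-110,0,0,0],
    [0,0,-110,0,0,0],
  ],
)

```text
t: 26.8
position: [0.4679, -0.3012, 0.2962]
eef_rot: [0.003, 0.176, 0.984, -0.0]
contact_force: [-0.3, -0.3, -2.2]
gripper_width: 0.0449
grasp_force: 62.0
```

```bash
python3 - <<'E'
from kin import *
s=r.observe(); print(s['q'].round(2),s['position']); inhand()
off=np.array([.014,-.0007,-.0092]); H=homeF(2,off,.1)
w=[((.52,.05,.33),QU(175),32),(H+[0,0,.07],QF,22)]
sim(s['q'],w+[(H,QF),(homeF(2,off),QF)],step=22); plan(w)
E
```

```text
[ 0.17  0.25  0.41  1.79 -0.11  1.12  1.83] [ 0.46785792 -0.30115574  0.29621191]
(-40, -20) 2218 y [-23.6  21.4] z [-30.5 -29.8 -29.4 -28.2]
(0, 20) 5659 y [-23.4  21.5] z [-30.8 -29.9 -29.5 -28. ]
(20, 30) 3165 y [-23.1  21.9] z [-30.8 -30.  -29.5 -28.2]
(40, 50) 4989 y [-22.9  22. ] z [-30.8 -29.9 -29.3   8.2]
(50, 60) 2229 y [-22.5  14.6] z [-26.9 -22.1 -20.6   3.6]
(60, 70) 2243 y [-14.   14.7] z [-23.3 -22.  -20.8 -11.3]
(70, 80) 2365 y [-13.5  14.8] z [-23.5 -22.1 -20.8 -11.6]
(80, 95) 1895 y [-13.3  14.8] z [-23.4 -22.  -20.7 -11.2]
xmax [86.1 87.2]
[-0.27  0.16  0.13  1.8  -0.02  1.19  1.34] err mm 0.0 rad 0.0 margin 0.47 n 17
[-0.73  0.18  0.29  2.17  1.3   0.3  -0.1 ] err mm 0.0 rad 0.0 margin 0.15 n 8
[-0.72  0.31  0.29  2.22  1.88  0.28 -0.73] err mm 0.0 rad 0.0 margin 0.13 n 4
[-0.63  0.39  0.08  2.38  2.22  0.48 -1.17] err mm 0.0 rad 0.0 margin 0.06 n 5
[[6.0, 28.9, -3.0, 0.0, 0.0, -0.022], [11.9, 57.9, -6.0, 0.0, 0.0, -0.044], [17.9, 86.8, -9.0, 0.0, 0.001, -0.067], [23.8, 115.7, -12.0, 0.0, 0.001, -0.089]]
[[3.4, 29.4, -2.9, 0.0, -0.0, -0.022], [6.7, 58.7, -5.9, 0.0, 0.0, -0.044], [10.1, 88.1, -8.9, 0.0, 0.0, -0.066], [13.4, 117.4, -11.9, 0.0, 0.001, -0.089]]
[[0.8, 29.5, -3.0, 0.0, -0.0, -0.022], [1.5, 59.1, -6.0, 0.0, -0.0, -0.044], [2.3, 88.6, -9.0, 0.001, 0.0, -0.066], [3.0, 118.1, -11.9, 0.001, 0.0, -0.088]]
--
[[-11.9, 14.7, 7.7, -0.003, -0.098, -0.006], [-23.9, 29.5, 15.3, -0.005, -0.196, -0.013], [-35.8, 44.2, 23.0, -0.008, -0.294, -0.019], [-47.8, 58.9, 30.7, -0.011, -0.392, -0.025]]
[[-8.4, 14.4, 11.8, -0.003, -0.099, -0.007], [-16.8, 28.8, 23.7, -0.005, -0.197, -0.013], [-25.3, 43.2, 35.6, -0.008, -0.295, -0.019], [-33.7, 57.5, 47.4, -0.011, -0.393, -0.026]]
--
```

>>> servo_tool(
  series=[
    [6,29,-3,0,0,-0.022],
    [12,58,-6,0,0,-0.044],
    [18,87,-9,0,0.001,-0.067],
    [24,116,-12,0,0.001,-0.089],
  ],
)

```text
t: 27.18
position: [0.4834, -0.1818, 0.3033]
eef_rot: [-0.002, 0.132, 0.991, 0.0]
contact_force: [0.7, 0.2, -0.7]
gripper_width: 0.0453
grasp_force: 62.1
```

>>> servo_tool(
  series=[
    [3,29,-3,0,0,-0.022],
    [7,59,-6,0,0,-0.044],
    [10,88,-9,0,0,-0.066],
    [13,117,-12,0,0.001,-0.089],
  ],
)

```text
t: 27.52
position: [0.5015, -0.0655, 0.3155]
eef_rot: [-0.003, 0.087, 0.996, 0.0]
contact_force: [1.5, -0.2, -1.1]
gripper_width: 0.0454
grasp_force: 62.1
```

>>> servo_tool(
  series=[
    [1,29,-3,0,0,-0.022],
    [2,59,-6,0,0,-0.044],
    [2,89,-9,0.001,0,-0.066],
    [3,118,-12,0.001,0,-0.088],
    [3,118,-12,0.001,0,-0.088],
  ],
)

```text
t: 27.93
position: [0.5197, 0.0566, 0.3276]
eef_rot: [-0.002, 0.039, 0.999, 0.001]
contact_force: [-0.9, 1.0, -1.9]
gripper_width: 0.0452
grasp_force: 62.0
```

>>> servo_tool(
  series=[
    [-12,15,8,-0.003,-0.098,-0.006],
    [-24,29,15,-0.005,-0.196,-0.013],
    [-36,44,23,-0.008,-0.294,-0.019],
    [-48,59,31,-0.011,-0.392,-0.025],
    [-48,59,31,-0.011,-0.392,-0.025],
  ],
)

```text
t: 28.35
position: [0.5694, 0.1068, 0.2932]
eef_rot: [0.191, 0.028, 0.981, -0.004]
contact_force: [-1.0, 0.8, -2.5]
gripper_width: 0.045
grasp_force: 61.9
```

>>> servo_tool(
  series=[
    [-8,14,12,-0.003,-0.099,-0.007],
    [-17,29,24,-0.005,-0.197,-0.013],
    [-25,43,36,-0.008,-0.295,-0.019],
    [-34,57,47,-0.011,-0.393,-0.026],
    [-34,57,47,-0.011,-0.393,-0.026],
  ],
)

```text
t: 28.77
position: [0.6215, 0.1412, 0.2717]
eef_rot: [0.355, 0.025, 0.934, -0.018]
contact_force: [0.6, 0.4, -0.8]
gripper_width: 0.0454
grasp_force: 62.1
```

>>> servo_tool(
  series=[
    [0,0,0,0,0,0],
    [0,0,0,0,0,0],
    [0,0,0,0,0,0],
  ],
)

```text
t: 29.02
position: [0.6218, 0.1415, 0.2733]
eef_rot: [0.355, 0.025, 0.935, -0.017]
contact_force: [-0.6, 0.2, -1.3]
gripper_width: 0.0449
grasp_force: 62.1
```

```bash
python3 - <<'E'
from kin import *
s=r.observe(); print(s['q'].round(2),s['position']); inhand()
off=np.array([.0155,0,-.0072]); H=homeF(2,off,.1)
sim(s['q'],[(H,QF),(homeF(2,off),QF)],step=15); plan([(H,QF,15)])
E
```

```text
[-0.65  0.16  0.23  2.14  1.01  0.35  0.21] [0.62175307 0.14150009 0.27333113]
(-40, -20) 2029 y [-23.1  21.9] z [-31.8 -31.1 -30.7 -29.6]
(0, 20) 5653 y [-23.   22.2] z [-32.1 -31.2 -30.8 -29. ]
(20, 30) 3138 y [-22.7  22.4] z [-32.1 -31.3 -30.8 -29.4]
(40, 50) 3675 y [-22.6  22.5] z [-32.2 -31.4 -30.9 -29.5]
(50, 60) 269 y [-22.5  22. ] z [-32.3 -31.5 -30.9 -29.6]
xmax [50.1 50.6]
[-0.74  0.31  0.32  2.22  1.87  0.27 -0.72] err mm 0.0 rad 0.0 margin 0.12 n 5
[-0.65  0.38  0.1   2.38  2.22  0.47 -1.17] err mm 0.0 rad 0.0 margin 0.06 n 7
[[9.3, 3.6, 11.1, -0.005, -0.012, -0.002], [18.6, 7.2, 22.2, -0.011, -0.024, -0.004], [27.9, 10.8, 33.3, -0.016, -0.035, -0.006], [37.3, 14.4, 44.5, -0.022, -0.047, -0.008], [46.6, 18.0, 55.6, -0.027, -0.059, -0.009]]
--
```

>>> servo_tool(
  series=[
    [6,2,7,-0.003,-0.007,-0.001],
    [12,5,14,-0.007,-0.015,-0.002],
    [17,7,21,-0.01,-0.022,-0.004],
    [23,9,28,-0.014,-0.03,-0.005],
    [23,9,28,-0.014,-0.03,-0.005],
  ],
)

```text
t: 29.48
position: [0.6231, 0.1499, 0.2357]
eef_rot: [0.369, 0.02, 0.929, -0.012]
contact_force: [-1.2, 0.7, -1.3]
gripper_width: 0.0449
grasp_force: 62.1
```

>>> servo_tool(
  series=[
    [6,2,7,-0.003,-0.007,-0.001],
    [12,5,14,-0.007,-0.015,-0.002],
    [17,7,21,-0.01,-0.022,-0.003],
    [23,9,28,-0.013,-0.029,-0.004],
    [23,9,28,-0.013,-0.029,-0.004],
  ],
)

```text
t: 29.9
position: [0.6263, 0.1593, 0.2]
eef_rot: [0.382, 0.015, 0.924, -0.006]
contact_force: [0.0, -0.0, -1.8]
gripper_width: 0.0453
grasp_force: 62.1
```

>>> servo_tool(
  series=[
    [0,0,0,0,0,0],
    [0,0,0,0,0,0],
    [0,0,0,0,0,0],
  ],
)

```text
t: 30.15
position: [0.6273, 0.1592, 0.2022]
eef_rot: [0.384, 0.016, 0.923, -0.006]
contact_force: [-0.3, -0.4, -1.7]
gripper_width: 0.0451
grasp_force: 62.1
```

```bash
python3 - <<'E'
from kin import *
s=r.observe(); print(s['q'].round(2),s['position'])
off=np.array([.017,0,-.0075]); H=homeF(2,off,.09)
sim(s['q'],[(H,QF),(homeF(2,off),QF)],step=15); plan([(H,QF,8),(homeF(2,off,.045),QF,9),(homeF(2,off,.0),QF,6)])
E
```

```text
[-0.72  0.31  0.29  2.22  1.86  0.27 -0.71] [0.6272606  0.15921035 0.20221882]
[-0.71  0.31  0.27  2.23  1.91  0.29 -0.76] err mm 0.0 rad 0.0 margin 0.14 n 1
[-0.63  0.38  0.09  2.38  2.21  0.48 -1.16] err mm 0.0 rad 0.0 margin 0.06 n 7
[[5.4, -0.5, -0.2, 0.001, 0.001, -0.0], [10.8, -0.9, -0.4, 0.001, 0.002, -0.001]]
--
[[7.5, -0.0, -0.0, 0.0, 0.0, 0.0], [15.0, -0.0, -0.0, 0.0, 0.0, 0.0], [22.5, -0.0, -0.0, 0.0, 0.0, 0.0]]
[[7.5, -0.0, -0.0, 0.0, 0.0, 0.0], [15.0, -0.0, -0.0, 0.0, 0.0, 0.0], [22.5, -0.0, -0.0, 0.0, 0.0, 0.0]]
--
[[5.6, -0.0, -0.0, 0.0, 0.0, 0.0], [11.3, -0.0, -0.0, 0.0, 0.0, 0.0], [16.9, -0.0, -0.0, 0.0, 0.0, 0.0], [22.5, -0.0, -0.0, 0.0, 0.0, 0.0]]
[[5.6, -0.0, -0.0, 0.0, 0.0, 0.0], [11.3, -0.0, -0.0, 0.0, 0.0, 0.0], [16.9, -0.0, -0.1, 0.0, 0.0, 0.0], [22.5, -0.0, -0.1, 0.0, 0.0, 0.0]]
--
```

>>> servo_tool(
  series=[
    [5,-0.5,0,0.001,0.001,0],
    [11,-1,0,0.001,0.002,-0.001],
    [18,-1,0,0.001,0.002,-0.001],
    [26,-1,0,0.001,0.002,-0.001],
    [33,-1,0,0.001,0.002,-0.001],
  ],
)

```text
t: 30.57
position: [0.6033, 0.1594, 0.1783]
eef_rot: [0.383, 0.015, 0.924, -0.006]
contact_force: [-0.6, 0.4, -1.8]
gripper_width: 0.0451
grasp_force: 62.1
```

>>> servo_tool(
  series=[
    [6,0,0,0,0,0],
    [12,0,0,0,0,0],
    [18,0,0,0,0,0],
    [24,0,0,0,0,0],
    [30,0,0,0,0,0],
  ],
)

```text
t: 30.98
position: [0.5823, 0.1601, 0.1571]
eef_rot: [0.383, 0.015, 0.924, -0.006]
contact_force: [-1.1, -0.3, -1.9]
gripper_width: 0.0451
grasp_force: 62.1
```

```bash
python3 - <<'E'
from kin import *
s=r.observe(); print(s['q'].round(2),s['position'],s['contact_force'].round(1))
plan([(homeF(2,np.array([.017,0,-.0075]),.0),QF,8)])
E
```

```text
[-0.65  0.34  0.15  2.32  2.12  0.4  -1.02] [0.58229851 0.16008577 0.15713379] [-1.1 -0.3 -1.9]
[[7.4, -0.0, -0.1, 0.0, 0.0, 0.0], [14.9, -0.1, -0.2, 0.0, 0.0, 0.0], [22.3, -0.1, -0.3, 0.0, 0.0, 0.001], [29.7, -0.2, -0.4, 0.0, 0.0, 0.001], [37.1, -0.2, -0.5, 0.0, 0.0, 0.001]]
--
```

>>> servo_tool(
  series=[
    [6,0,0,0,0,0],
    [13,0,0,0,0,0],
    [20,0,0,0,0,0],
    [26,0,0,0,0,0],
    [32,0,0,0,0,0],
  ],
)

```text
t: 31.4
position: [0.5592, 0.1608, 0.1337]
eef_rot: [0.382, 0.015, 0.924, -0.007]
contact_force: [0.4, 0.3, -1.7]
gripper_width: 0.0454
grasp_force: 62.1
```

>>> servo_tool(
  series=[
    [2,0,0,0,0,0],
    [3,0,0,0,0,0],
    [4,0,0,0,0,0],
    [5,0,0,0,0,0],
    [6,0,0,0,0,0],
  ],
)

```text
t: 31.82
position: [0.5559, 0.1609, 0.1303]
eef_rot: [0.383, 0.015, 0.924, -0.007]
contact_force: [-0.1, -0.1, 1.9]
gripper_width: 0.0451
grasp_force: 62.2
```

>>> servo_tool(
  series=[
    [0,0,0,0,0,0],
    [0,0,0,0,0,0],
  ],
)

```text
t: 31.98
position: [0.5559, 0.161, 0.1303]
eef_rot: [0.383, 0.015, 0.924, -0.007]
contact_force: [1.5, -0.0, 0.8]
gripper_width: 0.0455
grasp_force: 62.3
```

>>> servo_tool(
  series=[
    [1,0,0,0,0,0],
    [2,0,0,0,0,0],
    [2,0,0,0,0,0],
  ],
)

```text
t: 32.23
position: [0.5559, 0.161, 0.1303]
eef_rot: [0.385, 0.015, 0.923, -0.007]
contact_force: [2.3, -0.8, 7.5]
gripper_width: 0.0451
grasp_force: 62.7
```

>>> servo_tool(
  series=[
    [0,0,0,0,0,0],
    [0,0,0,0,0,0],
    [0,0,0,0,0,0],
    [0,0,0,0,0,0],
    [0,0,0,0,0,0],
  ],
  hand=0.8,
)

```text
t: 32.65
position: [0.5532, 0.161, 0.1277]
eef_rot: [0.382, 0.015, 0.924, -0.007]
contact_force: [0.3, -0.6, -0.2]
gripper_width: 0.0684
grasp_force: 0.0
```

>>> servo_tool(
  series=[
    [0,0,-15,0,0,0],
    [0,0,-35,0,0,0],
    [0,0,-55,0,0,0],
    [0,0,-75,0,0,0],
    [0,0,-90,0,0,0],
  ],
)

```text
t: 33.07
position: [0.4974, 0.1657, 0.1835]
eef_rot: [0.382, 0.013, 0.924, -0.004]
contact_force: [0.4, -0.1, -0.5]
gripper_width: 0.0682
grasp_force: 0.0
```

```bash
python3 - <<'E'
from kin import *
s=r.observe(); print(s['q'].round(2),s['position'])
bottles('top')
im,d=r.capture('scene'); K,T=cam('scene'); P=cloud(K,T,d)
save(cv2.resize(im[120:300,160:440],None,fx=2.8,fy=2.8,interpolation=cv2.INTER_CUBIC),'s7.png')
hsv=cv2.cvtColor(im,cv2.COLOR_RGB2HSV); m=(hsv[...,1]<60)&(hsv[...,2]>140)&(P[...,2]>.1)&(P[...,2]<.2)&(P[...,0]>.5)&(P[...,0]<.7)
for k in range(4):
    c=P[m]; c=c[abs(c[:,1]-TIP[k,1])<.035]
    if len(c)>30: h=(c-TIP[k])@U; print('peg',k+1,len(c),'top of bottle along U from tip',np.percentile(h,[50,90,98]).round(4),c.mean(0).round(3))
w=[((.48,.03,.30),QU(175)),((.475,-.404,.16),QU(185))]
sim(s['q'],w); plan(w[:1],step=28)
E
```

```text
[-0.39  0.2  -0.28  2.44  1.84  0.53 -0.81] [0.49736895 0.16573019 0.18348785]
top [133. 127.] 252 rect 742.1 444.5 28 89 84.0 z90 0.0307
top [299. 138.] 416 rect 712.2 -41.0 85 46 7.6 z90 0.0496
top [ 57. 161.] 1698 rect 627.6 652.6 132 119 10.6 z90 0.0496
top [417. 148.] 518 rect 695.1 -381.0 83 84 87.5 z90 0.0455
top [333. 173.] 424 rect 612.6 -136.2 46 88 76.6 z90 0.0492
top [139. 208.] 1858 rect 503.8 406.9 128 180 78.2 z90 0.0472
top [143. 186.] 203 rect 557.7 395.1 44 43 46.2 z90 0.0613
top [427. 233.] 747 rect 443.1 -407.1 118 50 5.5 z90 0.0502
top [266. 237.] 419 rect 423.5 48.2 194 21 89.5 z90 0.0786
top [510. 271.] 600 rect 349.6 -662.7 100 131 78.8 z90 0.0528
top [439. 305.] 247 rect 251.7 -436.6 70 48 2.4 z90 0.0694
peg 1 556 top of bottle along U from tip [0.0474 0.0507 0.0521] [0.574 0.258 0.147]
peg 2 550 top of bottle along U from tip [0.0474 0.0504 0.0519] [0.569 0.17  0.145]
[-0.02  0.12 -0.12  1.92  0.02  1.11  1.34] err mm 0.0 rad 0.0 margin 0.43 n 7
[ 0.57  0.5   0.11  1.74 -0.07  0.91  2.36] err mm 0.0 rad 0.0 margin 0.56 n 16
[[-9.1, -16.7, -11.6, 0.003, 0.098, 0.006], [-18.2, -33.5, -23.1, 0.007, 0.196, 0.013], [-27.3, -50.2, -34.7, 0.01, 0.294, 0.019], [-36.4, -67.0, -46.3, 0.014, 0.391, 0.025]]
[[-4.5, -16.7, -14.0, 0.003, 0.098, 0.007], [-9.0, -33.5, -28.0, 0.006, 0.196, 0.013], [-13.5, -50.3, -42.0, 0.01, 0.294, 0.019], [-17.9, -67.0, -56.0, 0.013, 0.392, 0.026]]
--
```

```bash
python3 - <<'E'
from kin import *
import io,contextlib
s=r.observe()
def quiet(*a,**k):
    b=io.StringIO()
    with contextlib.redirect_stdout(b): q=sim(*a,**k)
    return q,b.getvalue().strip().split('\n')
qc,_=quiet(s['q'],[((.48,.03,.30),QU(175)),((.475,-.404,.16),QU(185)),((.475,-.404,.012),QU(185)),((.475,-.404,.30),QU(185))])
print(qc.round(2))
for k in (3,4):
  for ox in (.016,.028):
    for ph in (-50,-30,-15,0,15,30,50):
        Q=R.from_rotvec(U*math.radians(ph))*QF; off=np.array([ox,0,-.0085]); h=lambda d:TIP[k-1]+U*d-Q.apply(off)
        q,o=quiet(qc,[((.52,.0,.33),QU(178)),(h(.1)+[0,0,.07],Q),(h(.1),Q),(h(0),Q),(h(0)-Q.apply([0,0,.08]),Q)],step=18)
        mm=[t.split('margin')[1].split()[0] for t in o]; ee=[t.split('err mm')[1].split()[0] for t in o]
        print(k,ox,ph,'margins',mm,'err',ee)
E
```

```text
[ 0.57  0.36  0.11  1.6  -0.04  1.18  2.34]
3 0.016 -50 margins ['0.47', '0.51', '0.54', '0.4', '0.43'] err ['0.0', '0.0', '0.0', '0.0', '0.0']
3 0.016 -30 margins ['0.47', '0.39', '0.35', '0.2', '0.18'] err ['0.0', '0.0', '0.0', '0.0', '0.0']
3 0.016 -15 margins ['0.47', '0.29', '0.24', '0.08', '0.02'] err ['0.0', '0.0', '0.0', '0.0', '0.0']
3 0.016 0 margins ['0.47', '0.05', '0.11', '0.01', '0.0'] err ['0.0', '0.0', '0.0', '0.0', '63.4']
3 0.016 15 margins ['0.47', '0.0', '0.0', '0.0', '0.0'] err ['0.0', '41.8', '132.1', '174.2', '52.9']
3 0.016 30 margins ['0.47', '0.0', '0.0', '0.0', '0.0'] err ['0.0', '22.9', '66.1', '129.8', '77.8']
3 0.016 50 margins ['0.47', '0.0', '0.0', '0.0', '0.01'] err ['0.0', '10.2', '0.9', '0.0', '0.0']
3 0.028 -50 margins ['0.47', '0.51', '0.55', '0.41', '0.45'] err ['0.0', '0.0', '0.0', '0.0', '0.0']
3 0.028 -30 margins ['0.47', '0.41', '0.37', '0.21', '0.2'] err ['0.0', '0.0', '0.0', '0.0', '0.0']
3 0.028 -15 margins ['0.47', '0.32', '0.26', '0.09', '0.04'] err ['0.0', '0.0', '0.0', '0.0', '0.0']
3 0.028 0 margins ['0.47', '0.05', '0.08', '0.03', '0
[... 1034 characters left out ...]
'0.0']
4 0.028 -50 margins ['0.47', '0.47', '0.44', '0.29', '0.3'] err ['0.0', '0.0', '0.0', '0.0', '0.0']
4 0.028 -30 margins ['0.47', '0.33', '0.28', '0.12', '0.08'] err ['0.0', '0.0', '0.0', '0.0', '0.0']
4 0.028 -15 margins ['0.47', '0.26', '0.2', '0.03', '0.0'] err ['0.0', '0.0', '0.0', '0.0', '33.6']
4 0.028 0 margins ['0.47', '0.0', '0.02', '0.01', '0.0'] err ['0.0', '30.7', '0.0', '0.0', '63.4']
4 0.028 15 margins ['0.47', '0.0', '0.0', '0.0', '0.0'] err ['0.0', '2.6', '77.3', '147.9', '95.3']
4 0.028 30 margins ['0.47', '0.0', '0.0', '0.0', '0.0'] err ['0.0', '8.2', '0.7', '58.7', '0.0']
4 0.028 50 margins ['0.47', '0.0', '0.0', '0.0', '0.01'] err ['0.0', '0.1', '0.9', '0.0', '0.0']
```

>>> servo_tool(
  series=[
    [-9,-17,-12,0.003,0.098,0.006],
    [-18,-33,-23,0.007,0.196,0.013],
    [-27,-50,-35,0.01,0.294,0.019],
    [-36,-67,-46,0.014,0.391,0.025],
    [-36,-67,-46,0.014,0.391,0.025],
  ],
)

```text
t: 33.58
position: [0.4931, 0.1041, 0.2126]
eef_rot: [0.291, 0.035, 0.955, -0.041]
contact_force: [-0.0, -0.2, -0.2]
gripper_width: 0.0684
grasp_force: 0.0
```

>>> servo_tool(
  series=[
    [-4,-17,-14,0.003,0.098,0.007],
    [-9,-33,-28,0.006,0.196,0.013],
    [-13,-50,-42,0.01,0.294,0.019],
    [-18,-67,-56,0.013,0.392,0.026],
    [-18,-67,-56,0.013,0.392,0.026],
  ],
  hand=1,
)

```text
t: 34.0
position: [0.4706, 0.042, 0.2708]
eef_rot: [0.137, 0.056, 0.988, -0.045]
contact_force: [0.7, -0.6, -1.7]
gripper_width: 0.0856
grasp_force: 0.0
```

```bash
python3 - <<'E'
from kin import *
s=r.observe(); print(s['q'].round(2),s['position'],s['eef_rot'].round(3))
w=[((.470,-.405,.16),QU(184.9))]
sim(s['q'],w); plan(w,step=36)
E
```

```text
[-0.11  0.   -0.17  2.14  0.25  0.78  1.02] [0.47055782 0.0420485  0.27079352] [ 0.137  0.056  0.988 -0.045]
[ 0.54  0.49  0.16  1.75 -0.09  0.91  2.39] err mm 0.0 rad 0.0 margin 0.53 n 16
[[-0.9, -29.0, 10.2, -0.007, 0.018, -0.013], [-1.7, -57.9, 20.4, -0.014, 0.036, -0.026], [-2.6, -86.9, 30.6, -0.021, 0.054, -0.04], [-3.5, -115.8, 40.8, -0.027, 0.073, -0.053], [-4.3, -144.8, 51.0, -0.034, 0.091, -0.066]]
[[0.2, -29.3, 9.1, -0.007, 0.018, -0.013], [0.3, -58.6, 18.3, -0.014, 0.036, -0.026], [0.5, -87.9, 27.5, -0.021, 0.054, -0.04], [0.7, -117.2, 36.6, -0.028, 0.072, -0.053], [0.9, -146.5, 45.8, -0.034, 0.09, -0.066]]
[[1.3, -29.5, 8.2, -0.007, 0.019, -0.013], [2.6, -59.1, 16.5, -0.014, 0.037, -0.026], [4.0, -88.6, 24.7, -0.021, 0.055, -0.04], [5.3, -118.2, 32.9, -0.028, 0.073, -0.053], [6.7, -147.7, 41.2, -0.035, 0.091, -0.066]]
--
```

>>> servo_tool(
  series=[
    [-1,-29,10,-0.007,0.018,-0.013],
    [-2,-58,20,-0.014,0.036,-0.026],
    [-3,-87,31,-0.021,0.054,-0.04],
    [-3,-116,41,-0.027,0.073,-0.053],
    [-4,-145,51,-0.034,0.091,-0.066],
  ],
)

```text
t: 34.42
position: [0.4714, -0.1084, 0.233]
eef_rot: [0.093, 0.024, 0.995, -0.031]
contact_force: [0.2, 0.8, -0.1]
gripper_width: 0.0853
grasp_force: 0.0
```

>>> servo_tool(
  series=[
    [0,-29,9,-0.007,0.018,-0.013],
    [0,-59,18,-0.014,0.036,-0.026],
    [0,-88,27,-0.021,0.054,-0.04],
    [1,-117,37,-0.028,0.072,-0.053],
    [1,-146,46,-0.034,0.09,-0.066],
  ],
)

```text
t: 34.83
position: [0.471, -0.257, 0.1955]
eef_rot: [0.047, -0.009, 0.999, -0.017]
contact_force: [1.0, 0.7, -0.4]
gripper_width: 0.0854
grasp_force: 0.0
```

>>> servo_tool(
  series=[
    [1,-29,8,-0.007,0.019,-0.013],
    [3,-59,16,-0.014,0.037,-0.026],
    [4,-89,25,-0.021,0.055,-0.04],
    [5,-118,33,-0.028,0.073,-0.053],
    [7,-148,41,-0.035,0.091,-0.066],
  ],
)

```text
t: 35.25
position: [0.4709, -0.4059, 0.1587]
eef_rot: [-0.0, -0.043, 0.999, -0.002]
contact_force: [-0.2, -0.1, 0.2]
gripper_width: 0.0853
grasp_force: 0.0
```

>>> servo_tool(
  series=[
    [0,0,0,0,0,0],
    [0,0,0,0,0,0],
    [0,0,0,0,0,0],
  ],
)

```text
t: 35.5
position: [0.4716, -0.4029, 0.1592]
eef_rot: [0.001, -0.043, 0.999, -0.001]
contact_force: [0.6, 0.3, 0.4]
gripper_width: 0.0853
grasp_force: 0.0
```

```bash
python3 - <<'E'
from kin import *
s=r.observe(); print(s['q'].round(2),s['position']); bottles('wrist')
plan([((.470,-.405,.013),QU(184.9))])
E
```

```text
[ 0.54  0.49  0.15  1.75 -0.09  0.9   2.39] [ 0.47164374 -0.40288007  0.15922891]
wrist [10. 55.] 2455 rect 378.8 -621.9 3 83 78.7 z90 0.0268
wrist [284. 171.] 8218 rect 439.4 -408.2 118 46 5.0 z90 0.0453
wrist [551. 339.] 673 rect 583.8 -143.4 41 17 8.7 z90 0.036
wrist [ 11. 342.] 754 rect 622.3 -641.0 28 65 71.1 z90 0.0477
wrist [289. 387.] 313 rect 654.4 -385.0 14 45 16.7 z90 0.0354
[[0.6, -0.5, 29.3, -0.0, 0.001, 0.001], [1.2, -1.0, 58.7, -0.0, 0.001, 0.001], [1.8, -1.5, 88.0, -0.001, 0.002, 0.002], [2.4, -2.1, 117.4, -0.001, 0.002, 0.002], [3.0, -2.6, 146.7, -0.001, 0.003, 0.003]]
--
```

>>> servo_tool(
  series=[
    [1,0,30,0,0,0],
    [1,-1,65,0,0.001,0.001],
    [2,-2,100,0,0.002,0.002],
    [2,-2,130,0,0.002,0.002],
    [2,-2,145,0,0.002,0.003],
  ],
)

```text
t: 35.97
position: [0.4699, -0.4024, 0.0122]
eef_rot: [-0.001, -0.043, 0.999, 0.001]
contact_force: [-0.1, 0.8, -0.9]
gripper_width: 0.0855
grasp_force: 0.0
```

>>> servo_tool(
  series=[
    [0,0,0,0,0,0],
    [0,0,0,0,0,0],
    [0,0,0,0,0,0],
    [0,0,0,0,0,0],
    [0,0,0,0,0,0],
  ],
  hand=0,
)

```text
t: 36.38
position: [0.4731, -0.4062, 0.0179]
eef_rot: [0.003, -0.043, 0.999, -0.002]
contact_force: [-0.5, 0.7, 4.5]
gripper_width: 0.0449
grasp_force: 63.4
```

>>> servo_tool(
  series=[
    [0,0,0,0,0,0],
    [0,0,0,0,0,0],
    [0,0,0,0,0,0],
  ],
)

```text
t: 36.63
position: [0.4731, -0.4062, 0.0179]
eef_rot: [0.003, -0.043, 0.999, -0.002]
contact_force: [-0.3, 0.4, 6.3]
gripper_width: 0.0449
grasp_force: 63.5
```

>>> servo_tool(
  series=[
    [0,0,-20,0,0,0],
    [0,0,-55,0,0,0],
    [0,0,-95,0,0,0],
    [0,0,-135,0,0,0],
    [0,0,-170,0,0,0],
  ],
)

```text
t: 37.05
position: [0.471, -0.4053, 0.1888]
eef_rot: [0.003, -0.042, 0.999, -0.001]
contact_force: [0.1, 0.1, -0.9]
gripper_width: 0.0451
grasp_force: 62.5
```

>>> servo_tool(
  series=[
    [0,0,-35,0,0,0],
    [0,0,-70,0,0,0],
    [0,0,-110,0,0,0],
    [0,0,-110,0,0,0],
    [0,0,-110,0,0,0],
  ],
)

```text
t: 37.47
position: [0.4714, -0.4059, 0.2992]
eef_rot: [0.004, -0.042, 0.999, -0.002]
contact_force: [-1.0, 0.5, -1.9]
gripper_width: 0.045
grasp_force: 62.7
```

```bash
cat >> kin.py <<'E'
Q4=R.from_rotvec(U*math.radians(-40))*QF
def h4(off,d): return TIP[3]+U*d-Q4.apply(off)
E
python3 - <<'E'
from kin import *
s=r.observe(); print(s['q'].round(2),s['position']); inhand()
off=np.array([.02,0,-.0085]); H=h4(off,.1)
w=[((.53,-.12,.33),QU(178),32),(H+[0,0,.07],Q4,20)]
sim(s['q'],w+[(H,Q4),(h4(off,0),Q4),(h4(off,0)-Q4.apply([0,0,.08]),Q4)],step=20,rs=.09); plan(w)
E
```

```text
[ 0.53  0.35  0.17  1.62 -0.07  1.17  2.37] [ 0.4713695  -0.40585156  0.29921289]
(-40, -20) 1109 y [-23.   22.1] z [-27.6 -26.9 -26.5 -25.3]
(0, 20) 5411 y [-22.8  22. ] z [-28.  -27.2 -26.7 -25.3]
(20, 30) 3047 y [-22.7  22.3] z [-28.1 -27.3 -26.8 -25.4]
(40, 50) 3520 y [-22.5  22.4] z [-28.3 -27.4 -26.9 -25.5]
(50, 60) 1841 y [-22.6  22.4] z [-28.2 -27.4 -26.9 -25.6]
xmax [54.3 54.8]
[ 0.14  0.2   0.03  1.75 -0.01  1.19  1.7 ] err mm 0.0 rad 0.0 margin 0.51 n 15
[-0.46  0.34  0.02  2.07  1.3   1.01 -0.12] err mm 0.0 rad 0.0 margin 0.37 n 12
[-0.47  0.47  0.03  2.1   1.4   0.97 -0.31] err mm 0.0 rad 0.0 margin 0.34 n 4
[-0.52  0.55  0.01  2.26  1.5   0.98 -0.6 ] err mm 0.0 rad 0.0 margin 0.18 n 6
[-0.62  0.44 -0.06  2.27  1.31  1.08 -0.51] err mm 0.0 rad 0.0 margin 0.17 n 4
[[-8.4, 27.9, -3.3, -0.0, 0.001, 0.012], [-16.7, 55.8, -6.7, -0.0, 0.001, 0.024], [-25.1, 83.6, -10.0, -0.0, 0.002, 0.036], [-33.5, 111.5, -13.4, -0.001, 0.002, 0.048], [-41.8, 139.4, -16.7, -0.001, 0.003, 0.06]]
[[-6.7, 28.4, -3.4, 0.0, 0.0, 0.012], [-13.4, 56.7, -6.7, -0.0, 0.001, 0.024], [-20.0, 85.0, -10.0, -0.0, 0.001, 0.036], [-26.7, 113.4, -13.4, -0.0, 0.002, 0.048], [-33.4, 141.7, -16.7, -0.001, 0.002, 0.06]]
--
[[-8.8, 9.6, 5.5, 0.066, -0.075, 0.027], [-17.6, 19.2, 11.1, 0.132, -0.151, 0.055], [-26.4, 28.8, 16.6, 0.198, -0.226, 0.082], [-35.2, 38.4, 22.1, 0.264, -0.301, 0.109], [-44.0, 48.0, 27.6, 0.331, -0.376, 0.136]]
[[-5.4, 12.3, 4.6, 0.066, -0.076, 0.028], [-10.7, 24.6, 9.1, 0.132, -0.151, 0.055], [-16.1, 36.9, 13.7, 0.198, -0.226, 0.082], [-21.4, 49.2, 18.2, 0.264, -0.301, 0.11], [-26.8, 61.5, 22.8, 0.33, -0.377, 0.137]]
--
```

>>> servo_tool(
  series=[
    [-8,28,-3,0,0.001,0.012],
    [-17,56,-7,0,0.001,0.024],
    [-25,84,-10,0,0.002,0.036],
    [-33,111,-13,0,0.002,0.048],
    [-42,139,-17,0,0.003,0.06],
  ],
)

```text
t: 37.93
position: [0.4993, -0.2612, 0.3105]
eef_rot: [-0.002, -0.012, 1.0, 0.0]
contact_force: [-0.1, -0.4, -1.3]
gripper_width: 0.0453
grasp_force: 62.5
```

>>> servo_tool(
  series=[
    [-7,28,-3,0,0,0.012],
    [-13,57,-7,0,0,0.024],
    [-20,85,-10,0,0.001,0.036],
    [-27,113,-13,0,0.002,0.048],
    [-33,142,-17,0,0.002,0.06],
  ],
)

```text
t: 38.35
position: [0.529, -0.1186, 0.3275]
eef_rot: [-0.003, 0.018, 1.0, -0.0]
contact_force: [0.3, -0.5, -1.1]
gripper_width: 0.0454
grasp_force: 62.5
```

>>> servo_tool(
  series=[
    [-9,10,5,0.066,-0.075,0.027],
    [-18,19,11,0.132,-0.151,0.055],
    [-26,29,17,0.198,-0.226,0.082],
    [-35,38,22,0.264,-0.301,0.109],
    [-44,48,28,0.331,-0.376,0.136],
  ],
)

```text
t: 38.77
position: [0.5729, -0.0745, 0.3005]
eef_rot: [0.177, 0.082, 0.967, -0.163]
contact_force: [0.0, -1.2, -2.2]
gripper_width: 0.0451
grasp_force: 62.5
```

>>> servo_tool(
  series=[
    [-5,12,5,0.066,-0.076,0.028],
    [-11,25,9,0.132,-0.151,0.055],
    [-16,37,14,0.198,-0.226,0.082],
    [-21,49,18,0.264,-0.301,0.11],
    [-27,61,23,0.33,-0.377,0.137],
  ],
)

```text
t: 39.18
position: [0.6163, -0.032, 0.2742]
eef_rot: [0.325, 0.137, 0.886, -0.301]
contact_force: [0.2, -0.6, -2.1]
gripper_width: 0.045
grasp_force: 62.6
```

>>> servo_tool(
  series=[
    [0,0,0,0,0,0],
    [0,0,0,0,0,0],
    [0,0,0,0,0,0],
  ],
)

```text
t: 39.43
position: [0.616, -0.0327, 0.2737]
eef_rot: [0.322, 0.136, 0.887, -0.301]
contact_force: [-0.3, -0.3, -1.3]
gripper_width: 0.0453
grasp_force: 62.6
```

```bash
python3 - <<'E'
from kin import *
s=r.observe(); print(s['q'].round(2),s['position']); inhand()
off=np.array([.0215,0,-.0045]); H=h4(off,.1)
sim(s['q'],[(H,Q4),(h4(off,0),Q4),(h4(off,0)-Q4.apply([0,0,.08]),Q4)],step=20,rs=.09); plan([(H,Q4,12)])
E
```

```text
[-0.42  0.31  0.02  2.06  1.21  0.95  0.01] [ 0.61598245 -0.03274838  0.2736821 ]
(-40, -20) 996 y [-23.   22.2] z [-28.8 -28.  -27.6 -26.4]
(0, 20) 5403 y [-22.8  22. ] z [-29.1 -28.2 -27.8 -26.3]
(20, 30) 3020 y [-22.6  22.4] z [-29.1 -28.3 -27.8 -26.6]
(40, 50) 3539 y [-22.6  22.5] z [-29.4 -28.5 -28.  -26.6]
(50, 60) 2016 y [-22.6  22.7] z [-29.3 -28.5 -28.  -26.4]
xmax [54.8 55.3]
[-0.48  0.46  0.04  2.1   1.39  0.97 -0.3 ] err mm 0.0 rad 0.0 margin 0.34 n 4
[-0.54  0.54  0.02  2.26  1.48  0.98 -0.59] err mm 0.0 rad 0.0 margin 0.18 n 5
[-0.64  0.44 -0.05  2.27  1.3   1.08 -0.5 ] err mm 0.0 rad 0.0 margin 0.17 n 5
[[6.8, 6.4, 6.2, 0.008, -0.012, 0.004], [13.7, 12.8, 12.4, 0.016, -0.024, 0.009], [20.5, 19.2, 18.6, 0.024, -0.035, 0.013]]
[[7.1, 6.5, 5.8, 0.008, -0.012, 0.004], [14.2, 12.9, 11.7, 0.015, -0.024, 0.009], [21.4, 19.4, 17.5, 0.023, -0.036, 0.013]]
--
```

>>> servo_tool(
  series=[
    [7,6,6,0.008,-0.012,0.004],
    [14,13,12,0.016,-0.024,0.009],
    [20.5,19,18.5,0.024,-0.035,0.013],
  ],
)

```text
t: 39.73
position: [0.6187, -0.0294, 0.2427]
eef_rot: [0.34, 0.143, 0.876, -0.311]
contact_force: [-0.3, -1.3, -1.3]
gripper_width: 0.0448
grasp_force: 62.6
```

>>> servo_tool(
  series=[
    [7,6.5,6,0.008,-0.012,0.004],
    [14,13,12,0.015,-0.024,0.009],
    [21.5,19.5,17.5,0.023,-0.036,0.013],
    [21.5,19.5,17.5,0.023,-0.036,0.013],
    [21.5,19.5,17.5,0.023,-0.036,0.013],
  ],
)

```text
t: 40.15
position: [0.6206, -0.0245, 0.2085]
eef_rot: [0.355, 0.146, 0.866, -0.322]
contact_force: [0.1, -0.1, -0.6]
gripper_width: 0.0452
grasp_force: 62.6
```

>>> servo_tool(
  series=[
    [0,0,0,0,0,0],
    [0,0,0,0,0,0],
  ],
)

```text
t: 40.32
position: [0.6212, -0.024, 0.2096]
eef_rot: [0.356, 0.146, 0.865, -0.321]
contact_force: [0.5, -0.4, -1.4]
gripper_width: 0.0451
grasp_force: 62.6
```

```bash
python3 - <<'E'
from kin import *
s=r.observe(); print(s['q'].round(2),s['position'])
off=np.array([.0215,0,-.0048])
plan([(h4(off,.095),Q4,12),(h4(off,0.),Q4,100)])
E
```

```text
[-0.48  0.46  0.04  2.1   1.39  0.97 -0.3 ] [ 0.62122167 -0.02397529  0.20955843]
[[6.7, -0.1, 1.1, 0.001, 0.002, -0.002]]
--
[[95.0, -0.0, -0.1, 0.0, 0.0, -0.0]]
--
```

>>> servo_tool(
  series=[
    [6.5,0,1,0.001,0.002,-0.002],
    [13,0,1,0.001,0.002,-0.002],
    [20,0,1,0.001,0.002,-0.002],
    [27,0,1,0.001,0.002,-0.002],
    [34,0,1,0.001,0.002,-0.002],
  ],
)

```text
t: 40.73
position: [0.5965, -0.0231, 0.1828]
eef_rot: [0.354, 0.144, 0.866, -0.322]
contact_force: [-0.1, 1.0, -0.6]
gripper_width: 0.0451
grasp_force: 62.6
```

>>> servo_tool(
  series=[
    [6,0,0,0,0,0],
    [12,0,0,0,0,0],
    [18,0,0,0,0,0],
    [24,0,0,0,0,0],
    [30,0,0,0,0,0],
  ],
)

```text
t: 41.15
position: [0.5757, -0.0224, 0.1619]
eef_rot: [0.354, 0.145, 0.866, -0.322]
contact_force: [0.8, -0.4, -1.5]
gripper_width: 0.0451
grasp_force: 62.6
```

```bash
python3 - <<'E'
from kin import *
s=r.observe(); print(s['q'].round(2),s['position'],s['contact_force'].round(1))
off=np.array([.0215,0,-.0048])
plan([(h4(off,0.),Q4,100)])
E
```

```text
[-0.52  0.51  0.03  2.2   1.45  0.97 -0.48] [ 0.57569869 -0.02237534  0.1618674 ] [ 0.8 -0.4 -1.5]
[[35.8, -1.0, -0.1, 0.001, 0.0, 0.002]]
--
```

>>> servo_tool(
  series=[
    [6,0,0,0,0,0],
    [12,0,0,0,0,0],
    [18,-0.5,0,0,0,0],
    [25,-0.5,0,0,0,0],
    [31,-0.5,0,0,0,0.002],
  ],
)

```text
t: 41.57
position: [0.5533, -0.0222, 0.1401]
eef_rot: [0.354, 0.146, 0.866, -0.322]
contact_force: [0.5, -0.6, -1.4]
gripper_width: 0.0453
grasp_force: 62.6
```

>>> servo_tool(
  series=[
    [1,0,0,0,0,0],
    [3,0,0,0,0,0],
    [4,0,0,0,0,0],
    [5,0,0,0,0,0],
    [6,0,0,0,0,0],
  ],
)

```text
t: 41.98
position: [0.5504, -0.0219, 0.1371]
eef_rot: [0.355, 0.145, 0.866, -0.322]
contact_force: [2.2, 0.6, 2.5]
gripper_width: 0.0448
grasp_force: 62.6
```

>>> servo_tool(
  series=[
    [1,0,0,0,0,0],
    [1,0,0,0,0,0],
    [1,0,0,0,0,0],
  ],
)

```text
t: 42.23
position: [0.5503, -0.0219, 0.1371]
eef_rot: [0.356, 0.146, 0.865, -0.322]
contact_force: [2.8, 0.2, 5.2]
gripper_width: 0.0449
grasp_force: 62.8
```

>>> servo_tool(
  series=[
    [0,0,0,0,0,0],
    [0,0,0,0,0,0],
    [0,0,0,0,0,0],
    [0,0,0,0,0,0],
    [0,0,0,0,0,0],
  ],
  hand=0.8,
)

```text
t: 42.65
position: [0.5486, -0.0221, 0.1354]
eef_rot: [0.354, 0.145, 0.866, -0.322]
contact_force: [-0.4, -0.8, -0.1]
gripper_width: 0.0684
grasp_force: 0.0
```

>>> servo_tool(
  series=[
    [0,0,-15,0,0,0],
    [0,0,-35,0,0,0],
    [0,0,-55,0,0,0],
    [0,0,-75,0,0,0],
    [0,0,-90,0,0,0],
  ],
)

```text
t: 43.07
position: [0.5014, 0.0386, 0.1849]
eef_rot: [0.354, 0.145, 0.866, -0.322]
contact_force: [0.9, -0.8, -0.5]
gripper_width: 0.0682
grasp_force: 0.0
```

```bash
python3 - <<'E'
from kin import *
s=r.observe(); print(s['q'].round(2),s['position'])
im,d=r.capture('scene'); K,T=cam('scene'); P=cloud(K,T,d)
save(cv2.resize(im[120:330,160:460],None,fx=2.6,fy=2.6,interpolation=cv2.INTER_CUBIC),'s8.png')
hsv=cv2.cvtColor(im,cv2.COLOR_RGB2HSV); m=(hsv[...,1]<60)&(hsv[...,2]>140)&(P[...,2]>.1)&(P[...,2]<.2)&(P[...,0]>.5)&(P[...,0]<.7)
for k in range(4):
    c=P[m]; c=c[abs(c[:,1]-TIP[k,1])<.035]
    if len(c)>30: h=(c-TIP[k])@U; print('peg',k+1,len(c),np.percentile(h,[50,90,98]).round(4),c.mean(0).round(3))
# keys: scene + top, centres of grey key tops
w=[((.45,.12,.33),QU(175)),((.45,.36,.25),QU(180-13))]
sim(s['q'],w); plan(w,step=28)
E
```

```text
[-0.65  0.42 -0.07  2.27  1.28  1.1  -0.49] [0.50143497 0.03856681 0.18492131]
peg 1 556 [0.0477 0.0506 0.0522] [0.574 0.258 0.147]
peg 2 552 [0.0473 0.0505 0.0517] [0.569 0.17  0.145]
peg 3 50 [-0.      0.0318  0.0336] [0.521 0.079 0.149]
peg 4 409 [0.0477 0.0509 0.0524] [ 0.56  -0.014  0.15 ]
[-0.26  0.06 -0.07  1.91  0.    1.17  1.15] err mm 0.0 rad 0.0 margin 0.37 n 9
[-0.57  0.34 -0.2   1.76  0.08  1.05  0.55] err mm 0.0 rad 0.0 margin 0.65 n 9
[[-6.4, -3.0, -15.7, -0.064, 0.077, -0.022], [-12.8, -6.0, -31.4, -0.127, 0.154, -0.044], [-19.2, -9.0, -47.2, -0.191, 0.231, -0.067], [-25.6, -12.1, -62.9, -0.254, 0.308, -0.089], [-32.0, -15.1, -78.6, -0.318, 0.385, -0.111]]
[[0.1, 2.0, -17.1, -0.063, 0.077, -0.022], [0.3, 4.0, -34.2, -0.127, 0.154, -0.045], [0.4, 5.9, -51.4, -0.191, 0.231, -0.067], [0.5, 7.9, -68.5, -0.254, 0.308, -0.089], [0.7, 9.9, -85.6, -0.318, 0.385, -0.111]]
--
[[2.1, 23.9, 8.0, 0.0, 0.0, 0.014], [4.2, 47.8, 16.0, 0.0, 0.0, 0.028], [6.3, 71.7, 24.0, 0.0, 0.0, 0.042], [8.4, 95.6, 32.0, 0.0, 0.0, 0.056], [10.5, 119.5, 40.0, 0.0, 0.0, 0.07]]
[[3.8, 23.7, 8.0, 0.0, 0.0, 0.014], [7.5, 47.4, 16.0, 0.0, 0.0, 0.028], [11.3, 71.1, 24.0, 0.0, 0.0, 0.042], [15.0, 94.8, 32.0, 0.0, 0.0, 0.055], [18.8, 118.5, 40.0, 0.0, 0.001, 0.069]]
--
```

View pics/s8.png

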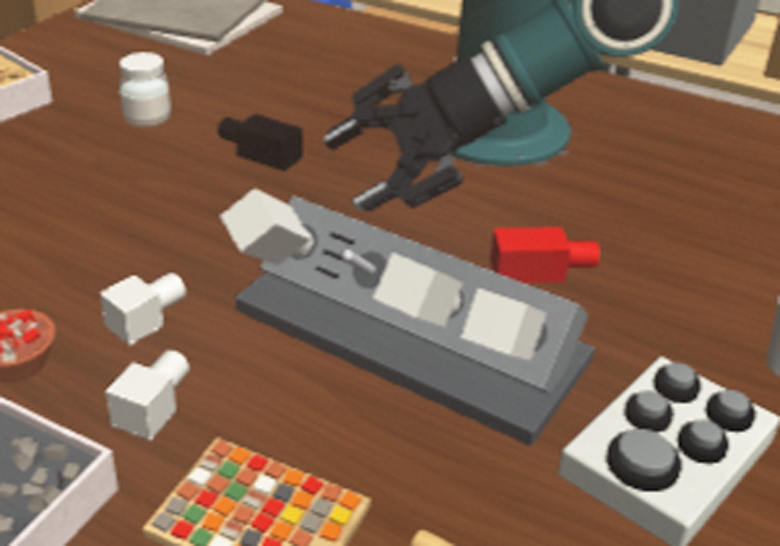

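All three bottles sit home on pegs 1, 2 and 4: at (500,322), (415,287) and (265,225) in the crop. The short bottles, red and black ones, and mosaic are undisturbed. Now the panel, with the hand shut.

>>> servo_tool(
  series=[
    [-6,-3,-16,-0.064,0.077,-0.022],
    [-13,-6,-31,-0.127,0.154,-0.044],
    [-19,-9,-47,-0.191,0.231,-0.067],
    [-26,-12,-63,-0.254,0.308,-0.089],
    [-32,-15,-79,-0.318,0.385,-0.111],
  ],
  hand=0,
)

```text
t: 43.53
position: [0.4768, 0.0768, 0.2561]
eef_rot: [0.186, 0.1, 0.963, -0.169]
contact_force: [0.0, 0.1, -0.4]
gripper_width: 0.0071
grasp_force: 0.0
```

>>> servo_tool(
  series=[
    [0,2,-17,-0.063,0.077,-0.022],
    [0,4,-34,-0.127,0.154,-0.045],
    [0,6,-51,-0.191,0.231,-0.067],
    [0,8,-68,-0.254,0.308,-0.089],
    [1,10,-86,-0.318,0.385,-0.111],
  ],
)

```text
t: 43.95
position: [0.4508, 0.1171, 0.3279]
eef_rot: [0.002, 0.047, 0.999, -0.003]
contact_force: [0.5, -0.0, -0.9]
gripper_width: 0.0001
grasp_force: 0.0
```

>>> servo_tool(
  series=[
    [2,24,8,0,0,0.014],
    [4,48,16,0,0,0.028],
    [6,72,24,0,0,0.042],
    [8,96,32,0,0,0.056],
    [10,120,40,0,0,0.07],
  ],
)

```text
t: 44.37
position: [0.4525, 0.2375, 0.2845]
eef_rot: [0.003, 0.083, 0.996, -0.006]
contact_force: [0.6, -0.1, 0.5]
gripper_width: -0.0002
grasp_force: 0.0
```

>>> servo_tool(
  series=[
    [4,24,8,0,0,0.014],
    [8,47,16,0,0,0.028],
    [11,71,24,0,0,0.042],
    [15,95,32,0,0,0.055],
    [19,118,40,0,0,0.069],
  ],
)

```text
t: 44.78
position: [0.4535, 0.3568, 0.2429]
eef_rot: [0.004, 0.118, 0.993, -0.006]
contact_force: [0.6, 0.4, 0.8]
gripper_width: 0.0002
grasp_force: 0.0
```

>>> servo_tool(
  series=[
    [0,0,0,0,0,0],
    [0,0,0,0,0,0],
    [0,0,0,0,0,0],
    [0,0,0,0,0,0],
  ],
)

```text
t: 45.12
position: [0.4539, 0.3549, 0.2442]
eef_rot: [0.004, 0.118, 0.993, -0.005]
contact_force: [0.0, 0.4, -0.2]
gripper_width: -0.0
grasp_force: 0.0
```

```bash
cat >> kin.py <<'E'
def keys(name):
    s=r.observe(); im,d=r.capture(name); K,T=cam(name,s); P=cloud(K,T,d)
    q=P[(d>0)&(P[...,0]>.40)&(P[...,0]<.62)&(P[...,1]>.32)&(P[...,1]<.49)&(P[...,2]>.052)&(P[...,2]<.065)]
    if len(q)<50: print(name,'few',len(q)); return
    c0=np.array([[.4529,.4388],[.4412,.386],[.5049,.4281],[.4954,.3755],[.5561,.3913]])
    for n,c in zip(('nl','nr','fl','fr','lg'),c0):
        p=q[np.linalg.norm(q[:,:2]-c,axis=1)<.03]
        if len(p)>8:
            (cx,cy),rad=cv2.minEnclosingCircle((p[:,:2]*1000).astype(np.float32)); print(name,n,len(p),'mean',(p.mean(0)*1e3).round(1),'circ',round(cx,1),round(cy,1),round(rad,1))
E
python3 - <<'E'
from kin import *
s=r.observe(); print(s['q'].round(2),s['position'],s['eef_rot'].round(3)); keys('wrist'); keys('scene'); keys('top')
im,d=r.capture('wrist'); save(im,'w9.png')
E
```

```text
[-0.57  0.34 -0.2   1.76  0.09  1.05  0.53] [0.45394586 0.35493791 0.24423429] [ 0.004  0.118  0.993 -0.005]
wrist nl 624 mean [450.4 443.6  55.3] circ 451.0 443.8 13.7
wrist nr 612 mean [439.9 391.   55.3] circ 440.4 391.0 13.9
wrist fl 541 mean [503.  433.2  55.2] circ 503.6 433.3 13.7
wrist fr 530 mean [492.5 380.7  55.3] circ 493.3 380.5 13.8
wrist lg 1383 mean [553.  395.9  55.4] circ 554.4 395.9 23.8
scene nl 84 mean [455.2 444.7  57.1] circ 454.0 445.1 14.3
scene nr 84 mean [445.  392.1  56.9] circ 441.8 392.5 15.6
scene fl 92 mean [508.2 433.8  56.9] circ 506.0 433.8 14.7
scene fr 92 mean [497.3 381.3  56.6] circ 495.5 381.2 14.7
scene lg 283 mean [559.1 397.   57. ] circ 556.8 396.6 24.4
top lg 212 mean [557.9 394.6  57.4] circ 555.2 395.7 27.4
```

```bash
python3 - <<'E'
from kin import *
Q=QU(166.8); k=dict(nl=(.452,.444),fr=(.494,.3807),fl=(.504,.4334),lg=(.555,.396))
s=r.observe(); p=s['position']; q=rot(s['eef_rot'])
plan([((*k['nl'],.08),Q)],step=40)
P=[np.array([*k[n],.08]) for n in ('nl','fr','fl','nl','fr','lg')]
for a,b in zip(P,P[1:]): print((Q.inv().apply(b-a)*1e3).round(1))
sim(s['q'],[(x,Q) for x in P]+[((.555,.396,.047),Q)])
E
```

```text
[[4.8, 17.4, 32.7, -0.002, 0.002, -0.001], [9.5, 34.8, 65.5, -0.003, 0.004, -0.002], [14.3, 52.2, 98.2, -0.005, 0.006, -0.003], [19.0, 69.6, 130.9, -0.007, 0.007, -0.004], [23.8, 87.0, 163.6, -0.009, 0.009, -0.005]]
--
[-55.3 -52.    0. ]
[ 2.3 53.6  0. ]
[53.  -1.6  0. ]
[-55.3 -52.    0. ]
[-55.9  28.8   0. ]
[-0.7   0.63 -0.18  1.74  0.15  0.79  0.39] err mm 0.0 rad 0.0 margin 0.64 n 7
[-0.58  0.62 -0.18  1.76  0.15  0.78  0.51] err mm 0.0 rad 0.0 margin 0.63 n 3
[-0.64  0.67 -0.17  1.65  0.15  0.83  0.47] err mm 0.0 rad 0.0 margin 0.68 n 2
[-0.7   0.63 -0.18  1.74  0.15  0.79  0.39] err mm 0.0 rad 0.0 margin 0.64 n 2
[-0.58  0.62 -0.18  1.76  0.15  0.78  0.51] err mm 0.0 rad 0.0 margin 0.63 n 3
[-0.55  0.7  -0.17  1.61  0.15  0.85  0.56] err mm 0.0 rad 0.0 margin 0.7 n 3
[-0.56  0.74 -0.16  1.62  0.15  0.8   0.56] err mm 0.0 rad 0.0 margin 0.65 n 2
```

>>> servo_tool(
  series=[
    [5,17,33,-0.002,0.002,-0.001],
    [10,35,65,-0.003,0.004,-0.002],
    [14,52,98,-0.005,0.006,-0.003],
    [19,70,131,-0.007,0.007,-0.004],
    [24,87,160,-0.009,0.009,-0.005],
  ],
)

```text
t: 45.73
position: [0.4511, 0.4449, 0.0815]
eef_rot: [-0.0, 0.115, 0.993, -0.0]
contact_force: [0.3, -0.2, 0.8]
gripper_width: -0.0001
grasp_force: 0.0
```

>>> servo_tool(
  series=[
    [0,0,0,0,0,0],
    [0,0,0,0,0,0],
    [0,0,0,0,0,0],
    [0,0,0,0,0,0],
  ],
)

```text
t: 46.07
position: [0.4528, 0.4446, 0.0855]
eef_rot: [0.001, 0.115, 0.993, 0.001]
contact_force: [-0.1, -0.4, 0.1]
gripper_width: 0.0001
grasp_force: 0.0
```

```bash
python3 - <<'E'
from kin import *
s=r.observe(); print(s['position'],(rot(s['eef_rot']).inv()*QU(166.8)).as_rotvec().round(3),(rot(s['eef_rot']).inv().apply(np.array([.452,.444,.08])-s['position'])*1e3).round(1))
E
```

```text
[0.45275403 0.44457043 0.08547422] [ 0.002  0.002 -0.   ] [ 0.6 -0.7  5.5]
```

>>> servo_tool(
  series=[
    [0,0,15,0,0,0],
    [0,0,26,0,0,0],
    [0,0,33,0,0,0],
    [0,0,38,0,0,0],
    [0,0,38,0,0,0],
  ],
)

```text
t: 46.48
position: [0.4525, 0.4447, 0.0507]
eef_rot: [0.001, 0.115, 0.993, -0.0]
contact_force: [-6.6, -9.5, 30.5]
gripper_width: 0.0002
grasp_force: 15.6
```

>>> servo_tool(
  series=[
    [0,0,0,0,0,0],
    [0,0,0,0,0,0],
  ],
)

```text
t: 46.65
position: [0.4525, 0.4447, 0.0507]
eef_rot: [0.001, 0.115, 0.993, 0.0]
contact_force: [-6.9, -9.4, 30.7]
gripper_width: 0.0003
grasp_force: 15.7
```

Fully down (bottomed at 30 N; I'll use a bit less next). Up, then far right.

>>> servo_tool(
  series=[
    [0,0,-10,0,0,0],
    [0,0,-25,0,0,0],
    [0,0,-38,0,0,0],
    [0,0,-38,0,0,0],
    [0,0,-38,0,0,0],
  ],
)

```text
t: 47.07
position: [0.4516, 0.4451, 0.0841]
eef_rot: [0.0, 0.114, 0.993, 0.001]
contact_force: [-0.3, 0.1, 0.0]
gripper_width: 0.0
grasp_force: 0.0
```

>>> servo_tool(
  series=[
    [-18,-17,0,0,0,0],
    [-37,-35,0,0,0,0],
    [-55,-52,0,0,0,0],
    [-55,-52,0,0,0,0],
    [-55,-52,0,0,0,0],
  ],
)

```text
t: 47.48
position: [0.4937, 0.3794, 0.082]
eef_rot: [-0.001, 0.116, 0.993, -0.001]
contact_force: [-0.9, -0.8, 0.1]
gripper_width: -0.0004
grasp_force: 0.0
```

>>> servo_tool(
  series=[
    [0,0,0,0,0,0],
    [0,0,0,0,0,0],
  ],
)

```text
t: 47.65
position: [0.4916, 0.3829, 0.0826]
eef_rot: [-0.001, 0.113, 0.994, 0.0]
contact_force: [-0.8, -0.6, -0.3]
gripper_width: 0.0001
grasp_force: 0.0
```

>>> servo_tool(
  series=[
    [0,0,15,0,0,0],
    [0,0,26,0,0,0],
    [0,0,32,0,0,0],
    [0,0,36,0,0,0],
    [0,0,36,0,0,0],
  ],
)

```text
t: 48.07
position: [0.4919, 0.383, 0.0507]
eef_rot: [-0.001, 0.113, 0.994, -0.0]
contact_force: [-9.2, -5.5, 27.7]
gripper_width: 0.0001
grasp_force: 13.7
```

>>> servo_tool(
  series=[
    [0,0,0,0,0,0],
    [0,0,0,0,0,0],
  ],
)

```text
t: 48.23
position: [0.4918, 0.383, 0.0507]
eef_rot: [-0.001, 0.113, 0.994, 0.0]
contact_force: [-9.1, -5.5, 27.4]
gripper_width: -0.0002
grasp_force: 13.8
```

>>> servo_tool(
  series=[
    [0,0,-10,0,0,0],
    [0,0,-25,0,0,0],
    [0,0,-37,0,0,0],
    [0,0,-37,0,0,0],
    [0,0,-37,0,0,0],
  ],
)

```text
t: 48.65
position: [0.4929, 0.3822, 0.0844]
eef_rot: [0.0, 0.114, 0.993, 0.0]
contact_force: [-0.3, -0.9, 0.2]
gripper_width: -0.0001
grasp_force: 0.0
```

>>> servo_tool(
  series=[
    [0,18,0,0,0,0],
    [0,35,0,0,0,0],
    [0,52,0,0,0,0],
    [0,52,0,0,0,0],
    [0,52,0,0,0,0],
  ],
)

```text
t: 49.07
position: [0.5036, 0.4325, 0.0826]
eef_rot: [-0.001, 0.113, 0.994, -0.001]
contact_force: [-0.3, -1.0, 0.4]
gripper_width: 0.0001
grasp_force: 0.0
```

>>> servo_tool(
  series=[
    [0,0,0,0,0,0],
    [0,0,0,0,0,0],
  ],
)

```text
t: 49.23
position: [0.5045, 0.4308, 0.0834]
eef_rot: [-0.001, 0.115, 0.993, -0.001]
contact_force: [0.3, 0.0, 0.5]
gripper_width: 0.0002
grasp_force: 0.0
```

>>> servo_tool(
  series=[
    [0,0,15,0,0,0],
    [0,0,26,0,0,0],
    [0,0,32,0,0,0],
    [0,0,36.5,0,0,0],
    [0,0,36.5,0,0,0],
  ],
)

```text
t: 49.65
position: [0.5046, 0.4314, 0.0508]
eef_rot: [-0.001, 0.114, 0.993, -0.001]
contact_force: [-6.8, -7.2, 26.9]
gripper_width: -0.0001
grasp_force: 13.3
```

>>> servo_tool(
  series=[
    [0,0,0,0,0,0],
    [0,0,0,0,0,0],
  ],
)

```text
t: 49.82
position: [0.5046, 0.4314, 0.0508]
eef_rot: [-0.0, 0.114, 0.993, -0.001]
contact_force: [-7.7, -8.0, 26.9]
gripper_width: -0.0001
grasp_force: 13.2
```

Far left pressed. Next near left again, then far right.

>>> servo_tool(
  series=[
    [0,0,-10,0,0,0],
    [0,0,-25,0,0,0],
    [0,0,-36.5,0,0,0],
    [0,0,-36.5,0,0,0],
    [0,0,-36.5,0,0,0],
  ],
)

```text
t: 50.23
position: [0.5049, 0.4327, 0.0847]
eef_rot: [0.0, 0.114, 0.993, 0.001]
contact_force: [-0.4, 0.4, -0.6]
gripper_width: -0.0001
grasp_force: 0.0
```

>>> servo_tool(
  series=[
    [18,0,0,0,0,0],
    [36,0,0,0,0,0],
    [54,1,0,0,0,0],
    [54,1,0,0,0,0],
    [54,1,0,0,0,0],
  ],
)

```text
t: 50.65
position: [0.4511, 0.4459, 0.0833]
eef_rot: [-0.001, 0.113, 0.994, -0.0]
contact_force: [1.1, 0.1, -0.2]
gripper_width: -0.0002
grasp_force: 0.0
```

>>> servo_tool(
  series=[
    [0,0,0,0,0,0],
    [0,0,0,0,0,0],
  ],
)

```text
t: 50.82
position: [0.4536, 0.4448, 0.0838]
eef_rot: [0.0, 0.115, 0.993, -0.0]
contact_force: [0.8, 0.3, 0.5]
gripper_width: 0.0001
grasp_force: 0.0
```

>>> servo_tool(
  series=[
    [0,0,15,0,0,0],
    [0,0,26,0,0,0],
    [0,0,32,0,0,0],
    [0,0,36.5,0,0,0],
    [0,0,36.5,0,0,0],
  ],
)

```text
t: 51.23
position: [0.4533, 0.4449, 0.0508]
eef_rot: [0.0, 0.115, 0.993, -0.001]
contact_force: [-4.6, -7.5, 23.3]
gripper_width: 0.0
grasp_force: 11.8
```

>>> servo_tool(
  series=[
    [0,0,0,0,0,0],
    [0,0,0,0,0,0],
  ],
)

```text
t: 51.4
position: [0.4533, 0.4449, 0.0508]
eef_rot: [0.0, 0.115, 0.993, -0.001]
contact_force: [-5.1, -7.8, 23.2]
gripper_width: -0.0003
grasp_force: 11.8
```

>>> servo_tool(
  series=[
    [0,0,-10,0,0,0],
    [0,0,-25,0,0,0],
    [0,0,-36.5,0,0,0],
    [0,0,-36.5,0,0,0],
    [0,0,-36.5,0,0,0],
  ],
)

```text
t: 51.82
position: [0.4527, 0.4457, 0.0845]
eef_rot: [0.0, 0.114, 0.993, 0.0]
contact_force: [0.7, -1.1, -0.5]
gripper_width: -0.0001
grasp_force: 0.0
```

>>> servo_tool(
  series=[
    [-18,-18,0,0,0,0],
    [-37,-36,0,0,0,0],
    [-55,-53,0,0,0,0],
    [-55,-53,0,0,0,0],
    [-55,-53,0,0,0,0],
  ],
)

```text
t: 52.23
position: [0.4947, 0.3791, 0.0829]
eef_rot: [-0.001, 0.116, 0.993, -0.001]
contact_force: [-1.1, 1.3, -0.1]
gripper_width: 0.0001
grasp_force: 0.0
```

>>> servo_tool(
  series=[
    [0,0,0,0,0,0],
    [0,0,0,0,0,0],
  ],
)

```text
t: 52.4
position: [0.4926, 0.3827, 0.0836]
eef_rot: [-0.001, 0.113, 0.994, 0.0]
contact_force: [-1.0, 0.3, 0.6]
gripper_width: 0.0
grasp_force: 0.0
```

>>> servo_tool(
  series=[
    [0,0,15,0,0,0],
    [0,0,26,0,0,0],
    [0,0,32,0,0,0],
    [0,0,36.5,0,0,0],
    [0,0,36.5,0,0,0],
  ],
)

```text
t: 52.82
position: [0.4927, 0.3827, 0.0508]
eef_rot: [-0.001, 0.113, 0.994, -0.0]
contact_force: [-8.1, -6.5, 23.4]
gripper_width: 0.0001
grasp_force: 12.3
```

>>> servo_tool(
  series=[
    [0,0,0,0,0,0],
    [0,0,0,0,0,0],
  ],
)

```text
t: 52.98
position: [0.4927, 0.3827, 0.0508]
eef_rot: [-0.001, 0.113, 0.994, -0.0]
contact_force: [-8.1, -4.3, 24.8]
gripper_width: -0.0001
grasp_force: 12.3
```

>>> servo_tool(
  series=[
    [0,0,-10,0,0,0],
    [0,0,-25,0,0,0],
    [0,0,-36.5,0,0,0],
    [0,0,-36.5,0,0,0],
    [0,0,-36.5,0,0,0],
  ],
)

```text
t: 53.4
position: [0.4939, 0.3819, 0.0844]
eef_rot: [0.0, 0.114, 0.993, 0.0]
contact_force: [-0.1, -1.3, 0.1]
gripper_width: -0.0003
grasp_force: 0.0
```

>>> servo_tool(
  series=[
    [-19,9,0,0,0,0],
    [-38,18,0,0,0,0],
    [-57,28,0,0,0,0],
    [-57,28,0,0,0,0],
    [-57,28,0,0,0,0],
  ],
)

```text
t: 53.82
position: [0.5558, 0.3951, 0.0824]
eef_rot: [-0.001, 0.115, 0.993, -0.001]
contact_force: [-0.1, -0.2, -0.5]
gripper_width: -0.0002
grasp_force: 0.0
```

>>> servo_tool(
  series=[
    [0,0,0,0,0,0],
    [0,0,0,0,0,0],
  ],
)

```text
t: 53.98
position: [0.5542, 0.3958, 0.0833]
eef_rot: [-0.001, 0.114, 0.994, -0.0]
contact_force: [-0.2, -0.4, -0.3]
gripper_width: 0.0001
grasp_force: 0.0
```

>>> servo_tool(
  series=[
    [0,0,15,0,0,0],
    [0,0,26,0,0,0],
    [0,0,32,0,0,0],
    [0,0,36.5,0,0,0],
    [0,0,36.5,0,0,0],
  ],
)

```text
t: 54.4
position: [0.5549, 0.3958, 0.0508]
eef_rot: [-0.001, 0.114, 0.993, -0.001]
contact_force: [-9.0, -5.6, 25.7]
gripper_width: -0.0001
grasp_force: 13.1
```

>>> servo_tool(
  series=[
    [0,0,0,0,0,0],
    [0,0,0,0,0,0],
  ],
)

```text
t: 54.57
position: [0.5549, 0.3958, 0.0508]
eef_rot: [-0.001, 0.114, 0.993, -0.001]
contact_force: [-8.9, -6.0, 25.5]
gripper_width: -0.0002
grasp_force: 12.7
```

>>> servo_tool(
  series=[
    [0,0,-10,0,0,0],
    [0,0,-25,0,0,0],
    [0,0,-60,0,0,0],
    [0,0,-95,0,0,0],
    [0,0,-130,0,0,0],
  ],
)

```text
t: 54.98
position: [0.5551, 0.3954, 0.1782]
eef_rot: [-0.001, 0.114, 0.993, -0.001]
contact_force: [-0.3, 0.6, -0.3]
gripper_width: -0.0001
grasp_force: 0.0
```

>>> servo_tool(
  series=[
    [0,0,0,0,0,0],
    [0,0,0,0,0,0],
    [0,0,0,0,0,0],
    [0,0,0,0,0,0],
    [0,0,0,0,0,0],
  ],
)

```text
t: 55.4
position: [0.5549, 0.3951, 0.1757]
eef_rot: [-0.001, 0.114, 0.993, -0.001]
contact_force: [-0.2, -1.1, 0.4]
gripper_width: -0.0001
grasp_force: 0.0
```

```bash
python3 - <<'E'
from kin import *
im,d=r.capture('scene'); K,T=cam('scene'); P=cloud(K,T,d)
hsv=cv2.cvtColor(im,cv2.COLOR_RGB2HSV); m=(hsv[...,1]<60)&(hsv[...,2]>140)&(P[...,2]>.1)&(P[...,2]<.2)&(P[...,0]>.5)&(P[...,0]<.7)
for k in range(4):
    c=P[m]; c=c[abs(c[:,1]-TIP[k,1])<.035]
    if len(c)>30: print('peg',k+1,len(c),np.percentile((c-TIP[k])@U,[50,90,98]).round(4),c.mean(0).round(3))
bottles('top'); keys('wrist')
E
```

```text
peg 1 557 [0.0474 0.0505 0.0522] [0.574 0.258 0.147]
peg 2 555 [0.0469 0.0504 0.0518] [0.569 0.17  0.145]
peg 4 409 [0.048  0.051  0.0521] [ 0.559 -0.013  0.149]
top [133. 127.] 253 rect 741.4 445.5 28 87 85.7 z90 0.0292
top [299. 138.] 415 rect 712.3 -40.9 86 46 7.4 z90 0.0503
top [417. 148.] 530 rect 695.1 -381.0 84 84 3.4 z90 0.0457
top [ 55. 163.] 1460 rect 627.0 653.4 133 121 11.4 z90 0.0494
top [333. 173.] 424 rect 611.7 -136.4 46 85 77.3 z90 0.05
top [274. 208.] 173 rect 504.0 24.6 65 67 33.0 z90 0.0716
top [243. 206.] 150 rect 502.2 114.9 41 70 2.3 z90 0.0691
top [120. 227.] 301 rect 437.8 456.3 99 51 42.9 z90 0.0558
top [251. 236.] 613 rect 425.2 89.7 277 20 88.3 z90 0.0785
top [510. 271.] 619 rect 350.0 -662.9 100 131 78.6 z90 0.0531
top [104. 276.] 151 rect 303.0 479.7 66 69 1.3 z90 0.0792
top [438. 305.] 250 rect 251.5 -436.5 70 46 3.3 z90 0.0695
wrist nl 1278 mean [451.4 443.7  55.3] circ 451.4 443.9 13.9
wrist nr 1268 mean [440.9 391.3  55.4] circ 440.8 391.2 13.9
wrist fl 1049 mean [503.8 433.3  55.3] circ 504.0 433.4 13.8
wrist fr 1047 mean [493.3 380.9  55.3] circ 493.6 380.5 13.9
wrist lg 2568 mean [553.5 396.2  55.5] circ 554.5 395.9 23.9
```

All keys are up, the bottles are at rest on their pegs and the robot touches nothing. I'll hand it in.

```bash
python3 -c "
from workcell import r
print(r.sign_off())"
```

```text
the job is handed in; nothing more can be done
None
```

I hung all three long bottles present fully home on pegs 1, 2 and 4, pressed the six keys in the given order with all of them back up afterwards, and handed the job in; sign-off returned no verdict.

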